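# Check the chip-swap kit back in

## Robot

A 6-joint arm with a two-finger parallel gripper is mounted at the origin on the work surface. World frame = base frame: x ahead of the robot, y to its left, z up, the work surface at z = 0. Lengths are in m, angles in rad, forces in N, time in s.
With the tool pointing down it reaches from about 0.3 to 0.775 m from the base axis. Payload 14.6 kg.
Tool frame: the origin (TCP) lies at the very end of the fingers, on their centre line; the grasp point (between the pads) lies 19 mm behind it; y points along the fingers, x is the direction in which the jaws open and shut, and the axes are right-handed (so a half turn about y gives the same grasp; the last joint's range is limited). The gripper opens to 94 mm and grips with 3 to 60 N. Pads are 16 mm wide; open, the fingers measure 119 mm over their backs; the gripper's body (75 mm by 177 mm) begins 78 mm behind the grasp point.
Start: joints at [1.191, 0.3, 1.521, -0, 1.321, -0.067], TCP at [0.169, 0.523, 0.205] pointing down, gripper open.
Joint ranges: [-3.03, 3.03], [-0.79, 2.21], [0.23, 2.52], [-1.04, 4.18], [0, 3.07], [-2.55, 2.55]. Speed limits (rad/s): [2.22, 2.22, 2.57, 3.14, 3.14, 3.14].

## Interface

Orientations are given as [roll, pitch, yaw] about the fixed x, y, z axes, in that order (R = Rz(yaw) Ry(pitch) Rx(roll)).
In Python, from station import get_obs, cams, hand_in gives the robot as it stands. The module is installed in compiled form; this text tells all that it offers.
- The arm moves only by the tool step_arm, never from a script. Its argument "plan" is a list of rows, each an object with "grip": the closure, from -1 (fully open) to 1 (shut), so that 0 is half open; "slide": the shift along the tool's x, y, z in m, a list of three; "spin": the turn about the tool's y in degrees. A call has 1 to 20 rows; each row shifts and turns the commanded pose from where the row before left it, along the tool's axes as they then stand; what a row does not reach is not made up. A row lasts 1/12 s, in which the tool goes at most 41.7 mm and 7.16 degrees, less where a joint would pass 70% of its speed; a pose out of reach is approached as far as the arm can. A call is refused whole if a number of a shift passes 0.0417 or a number of a turn 7.16, either way. A call with a gripper value outside its range is refused whole. The fingers move at their own pace and stop on an object; "force" is the grip in N (left out, the last holds). Time passes only in rows, so rows that do not move let the fingers close. It gives the time, the measured TCP pose, the force and the opening at its end, in the units of the state.
- get_obs(): the state, without advancing time (a new reading comes with each control period).
- cams.camera(name): name is "scene" or "top" or "wrist"; returns the picture (480x640x3 uint8, blue, green, red); there is no depth.
- cams.calibration(name): a dict with "K" (3x3 intrinsics, pixels), "T" (4x4, takes a point from camera to world coordinates). Camera axes: x right, y up, looking along -z (the intrinsics and any distortion apply to the point x, -y, -z); pixel columns grow to the right and rows downward; lengths in m; the calibration is good to about 2 mm. A picture is of the moment at which its call begins: read the wrist's pose just before it. calibration takes no time and is no camera call; for the wrist camera it gives the pose at the moment of the call.
- hand_in(): hands the job in, once; it reports no verdict.
The state is a dict: "time_s": time; "qpos": joint angles; "joint_vel": joint speeds; "tau": joint torques, N m; "ee_pos": TCP position; "eef_rot": TCP orientation; "force": force on the tool from outside, world axes, zero at the start; "moment": the same for the moment, N m; "grip_width": finger opening in m.
Only numpy, scipy, OpenCV 4.12 (cv2) and the standard library are available. Lean on these libraries where they do the work, as an engineer would, in place of code of your own. Each camera call takes 0.05 s, during which the arm holds its last target.

## Task

Put the chip-swap kit away: stand every chip rail on end in the blue stand, red stopper up and one to a compartment, press the chip puller and the yellow heatsink fully home in their cutouts in the case insert, and turn the fuse jar so that its orange mark squarely faces the reader's window, jar upright on the middle of the green disc. When all of that is done, press the red button on the reader all the way down to log the kit; leave the other things on the desk where they are and don't tip the jar over.

Things in the scene. Friction and masses are not known exactly. Their poses are not given: they have to be found in the camera images.
- rail1_mid (a point): Chip rail: square clear plastic tube with black chips inside, 18 x 18 x 150 mm, 40 g; the last 24 mm at one end a bright red stopper. May be absent (two to four exist). Point: the rail's centre, 9 mm above the desk when it lies. x axis runs along the rail towards the red stopper end (that end is 75 mm from the centre); at the start stoppers point roughly to the robot.
- rail2_mid (a point): Chip rail: square clear plastic tube with black chips inside, 18 x 18 x 150 mm, 40 g; the last 24 mm at one end a bright red stopper. May be absent (two to four exist). Point: the rail's centre, 9 mm above the desk when it lies. x axis runs along the rail towards the red stopper end (that end is 75 mm from the centre); at the start stoppers point roughly to the robot.
- rail3_mid (a point): Chip rail: square clear plastic tube with black chips inside, 18 x 18 x 150 mm, 40 g; the last 24 mm at one end a bright red stopper. May be absent (two to four exist). Point: the rail's centre, 9 mm above the desk when it lies. x axis runs along the rail towards the red stopper end (that end is 75 mm from the centre); at the start stoppers point roughly to the robot.
- rail4_mid (a point): Chip rail: square clear plastic tube with black chips inside, 18 x 18 x 150 mm, 40 g; the last 24 mm at one end a bright red stopper. May be absent (two to four exist). Point: the rail's centre, 9 mm above the desk when it lies. x axis runs along the rail towards the red stopper end (that end is 75 mm from the centre); at the start stoppers point roughly to the robot.
- stand: Fixed blue rail stand, 38 mm (x) x 203 mm (y) x 85 mm tall, with four square compartments along its y, one rail each, 28 x 28 mm inside, 80 mm deep, centred at y = -82.5, -27.5, +27.5 and +82.5 mm in the stand's own frame. Origin: centre of its underside. Floor 5 mm thick. A rail fully down has its centre 80 mm above the desk.
- case: Fixed shallow tool case, 142 x 140 mm, with a rigid grey insert, top 20 mm above the desk, and two cutouts 14 mm deep (2 mm play each side). A leaf spring in each makes a friction fit: a tool set in stops about 5 mm down and must be pushed home with some 5 to 12 N. Origin: centre of the underside. The stepped cutout lies along the case's x, its wide (jaw) part to +x; the rectangular one along y.
- puller_seat (a point): Point on the floor of the stepped cutout (6 mm above the desk), exactly under where the puller's centre point comes when it is seated; the axes are the case's. A seated puller's centre is 12 mm above this point, its x axis along the case's x, and it stands 10 mm proud of the insert.
- sink_seat (a point): Centre of the floor of the heatsink's cutout (54 mm along y, 42 along x; floor 6 mm above the desk); axes are the case's. A seated heatsink's centre is 13 mm above it, its y axis along the case's y either way round; it stands 12 mm proud of the insert.
- puller_mid (a point): Gray steel chip puller lying flat, 24 mm high, 110 mm long, 90 g: a handle 24 mm wide with a black filler, and at its front wider square jaws, 40 mm wide. Point: half-way up, near the balance point. x axis points to the jaws: handle from x = -60 to +10 mm, jaws from +10 to +50 mm. Grip the handle across its 24 mm width, best about x = -10 mm.
- heatsink_mid (a point): Yellow finned aluminium heatsink, 38 mm (its x) x 50 mm (its y, along the fins) x 26 mm high, 60 g, fins upward. Point: its centre.
- jar_mid (a point): Squat glass fuse jar, 54 mm tall, 150 g: glass 50 mm in diameter, black lid 54 mm in diameter on the top 18 mm. An orange patch on the glass marks one side, and an orange bar on the lid runs from the middle to that side. Point: its centre, 27 mm above its underside. x axis points to the marked side; z up.
- window (a point): Centre of the dark window in the front face of the fixed grey reader block (60 mm deep, 70 mm wide, 60 mm tall), 34 mm above the desk. The x axis is the reader's: it points from the scan mat into the reader.
- scan_mat (a point): Centre of the green disc (68 mm across, flat on the desk) in front of the reader, 84 mm from the window, where the jar is to stand.
- log_button_top (a point): Top of the red push button (28 mm across) on top of the reader; it is pushed straight down.
- log_button (a joint): Travel of that button in m: 0 up, 0.006 fully down, which takes 5 N; it springs back.
- chip_mid (a point): Bystander: black ceramic processor chip, 52 x 18 x 8 mm. Point: its centre.
- spool: Bystander: solder spool, 56 mm across, 38 mm tall. Origin: centre of the underside.
- mug: Bystander: blue mug, 76 mm across, 85 mm tall. Origin: centre of the underside.
- driver: Bystander: small screwdriver lying beyond the puller area, along its x axis. Origin: on its axis line at desk level.
- fluxcan: Bystander: small can, 48 mm across, 70 mm tall. Origin: centre of the underside.
- terminal: Bystander: green terminal block 50 x 30 x 20 mm. Origin: centre of the underside.

How it is judged:
By the outcome, as a careful person would: the job done as asked, in the order asked, and still so for the second after the job is handed in, with the robot touching nothing.
Of rail1, rail2, rail3, rail4 only 2 to 4 are there at a start; the rules pass over those that are not, and their reading is None.
At some moment in a run one of jar, heatsink, puller may be knocked a few centimetres aside while the robot is not near it.
Once in a run the grip may slacken for a moment while it holds something.
It also fails if it takes over 210 s, if anything falls off the work surface, if the arm or the gripper's body presses on something with over 40 N, if the wrist force passes 120 N, or if a joint passes its speed limit or range.

## Working session

There is one attempt and no reset: what is moved stays moved. The work goes in short steps, Python scripts to look and compute and a tool call to move; the robot and the scene stay as the last step left them, time stands still between calls to the robot, and variables do not carry over. Pictures are saved under pics/ and viewed, and the job is handed in when it is done.

Besides the shell and the picture viewer there is one more tool, called after ">>>" by a JSON object that holds its "op" and its "data", one argument or row to a line. step_arm: Moves the arm, as the interface text tells. Its arguments: {"type":"object","properties":{"plan":{"type":"array","items":{"type":"object","properties":{"grip":{"type":"number"},"slide":{"type":"array","items":{"type":"number"}},"spin":{"type":"number"}}}},"force":{"type":"number"}},"required":["plan"]}

```bash
mkdir -p pics; cat > h.py <<'E'
import numpy as np, cv2
from station import get_obs, cams, hand_in
def snap(n,f):
    c=cams.calibration(n); im=cams.camera(n); im=np.array(im); cv2.imwrite(f'pics/{f}.png',im); return im,c
E
python3 - <<'E'
from h import *
np.set_printoptions(precision=4,suppress=True)
for n in ["scene","top","wrist"]:
    im,c=snap(n,n+"0"); print(n,c)
print(get_obs())
E
```

```text
scene {'K': array([[576.6199,   0.    , 325.3169],
       [  0.    , 576.6199, 247.1702],
       [  0.    ,   0.    ,   1.    ]]), 'T': array([[-0.3475, -0.6376,  0.6876,  1.5021],
       [ 0.9376, -0.2276,  0.2628,  0.3284],
       [-0.011 ,  0.736 ,  0.6769,  0.965 ],
       [ 0.    ,  0.    ,  0.    ,  1.    ]])}
top {'K': array([[583.9367,   0.    , 327.0764],
       [  0.    , 583.9367, 246.0492],
       [  0.    ,   0.    ,   1.    ]]), 'T': array([[ 0.0005,  0.979 , -0.204 ,  0.3423],
       [-1.    , -0.0005, -0.0052, -0.0032],
       [-0.0052,  0.204 ,  0.979 ,  1.2616],
       [ 0.    ,  0.    ,  0.    ,  1.    ]])}
wrist {'K': array([[342.1956,   0.    , 314.1877],
       [  0.    , 342.1956, 240.5682],
       [  0.    ,   0.    ,   1.    ]]), 'T': array([[ 0.3075, -0.927 , -0.2146,  0.1069],
       [ 0.9515,  0.2994,  0.0705,  0.5433],
       [-0.0011, -0.2259,  0.9741,  0.3845],
       [ 0.    ,  0.    ,  0.    ,  1.    ]])}
{'time_s': 0.15, 'qpos': array([ 1.1914,  0.3003,  1.5214,  0.    ,  1.3207, -0.0666]), 'joint_vel': array([-0.0025, -0.0028, -0.0031, -0.0001,  0.0016, -0.0001]), 'tau': array([  0.0022, -53.1966, -35.2814,   0.0709,   0.0236,  -0.0001]), 'ee_pos': array([0.1692, 0.5231, 0.205 ]), 'eef_rot': array([-1.5707,  0.0009,  1.258 ]), 'force': array([-0.4901, -1.2207,  0.0547]), 'moment': array([0.007 , 0.006 , 0.0618]), 'grip_width': 0.09421670758930033}
```

View pics/top0.png

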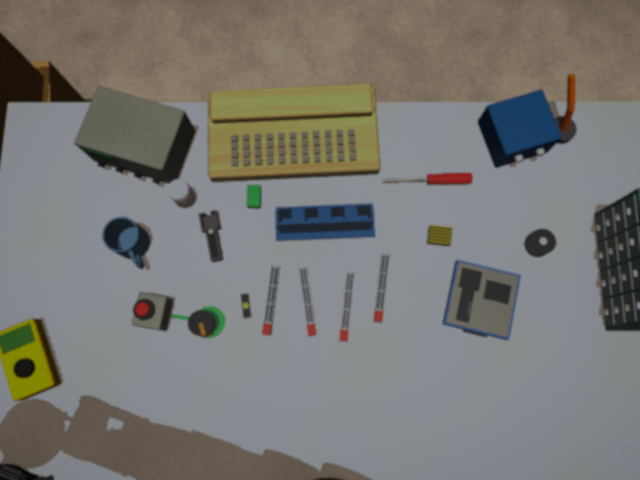

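View pics/scene0.png

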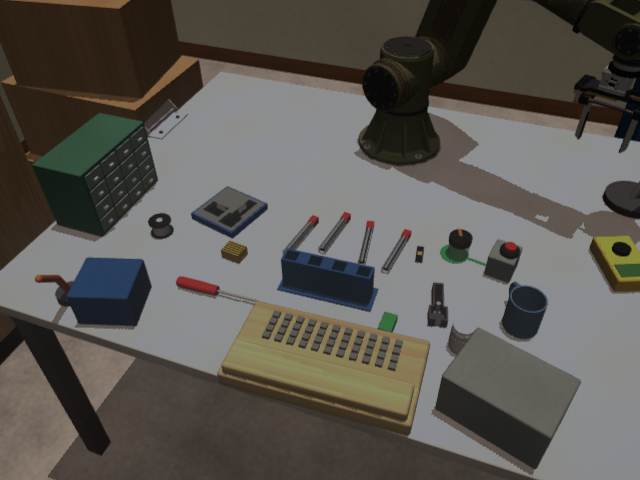

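View pics/wrist0.png

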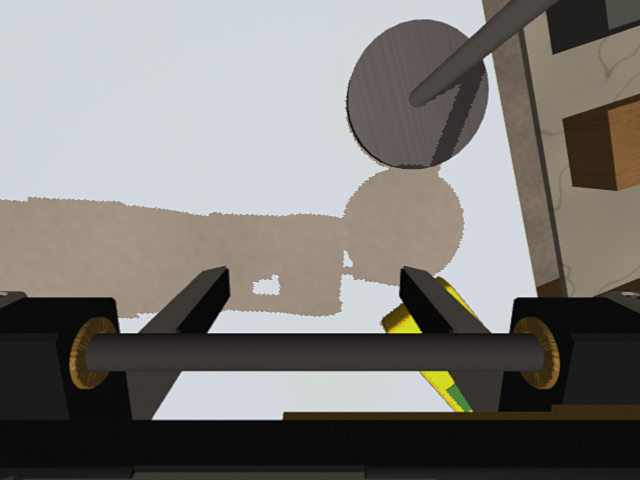

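```bash
cat >> h.py <<'E'
def ray(c,u,v):
    K,T=c['K'],c['T']
    d=T[:3,:3]@np.array([(u-K[0,2])/K[0,0],-(v-K[1,2])/K[1,1],-1.0]); return T[:3,3],d
def onz(c,u,v,z):
    o,d=ray(c,u,v); return (o+d*(z-o[2])/d[2])[:2]
def proj(c,p):
    q=np.linalg.inv(c['T'])@np.append(p,1); K=c['K']
    return np.array([K[0,2]+K[0,0]*q[0]/-q[2],K[1,2]-K[1,1]*q[1]/-q[2]])
def crop(im,x0,y0,x1,y1,s,f):
    cv2.imwrite(f'pics/{f}.png',cv2.resize(im[y0:y1,x0:x1],None,fx=s,fy=s,interpolation=cv2.INTER_CUBIC))
def mask(im,lo,hi):
    return cv2.inRange(cv2.cvtColor(im,cv2.COLOR_BGR2HSV),np.array(lo),np.array(hi))
def blobs(m,amin=10):
    n,l,s,ce=cv2.connectedComponentsWithStats(m)
    return [(ce[i],s[i],l==i) for i in range(1,n) if s[i,4]>=amin]
def red(im): return mask(im,(0,150,60),(8,255,255))|mask(im,(172,150,60),(180,255,255))
E
python3 - <<'E'
from h import *
im=cv2.imread('pics/top0.png')
crop(im,90,160,300,350,3.8,'t_l'); crop(im,250,180,400,350,3.5,'t_m'); crop(im,380,160,570,350,3.1,'t_r')
c=cams.calibration('top')
for ce,s,_ in blobs(red(im)): print(ce,s, onz(c,*ce,0.018))
print(get_obs()['time_s'])
E
```

```text
[449.72031662 178.19261214] [428 174  44  10 379] [ 0.75563331 -0.26961117]
[141.64197531 308.55555556] [135 302  14  14 162] [0.46554868 0.39860188]
[378.11320755 315.9245283 ] [375 312   7   9  53] [ 0.44993962 -0.10493673]
[266.64516129 328.83870968] [263 324   8  10  62] [0.4227085 0.1310871]
[311.15686275 329.45098039] [308 325   7  10  51] [0.42144404 0.03696174]
[343.45098039 334.94117647] [341 331   6   9  51] [ 0.40997668 -0.03120217]
0.15
```

View pics/t_l.png

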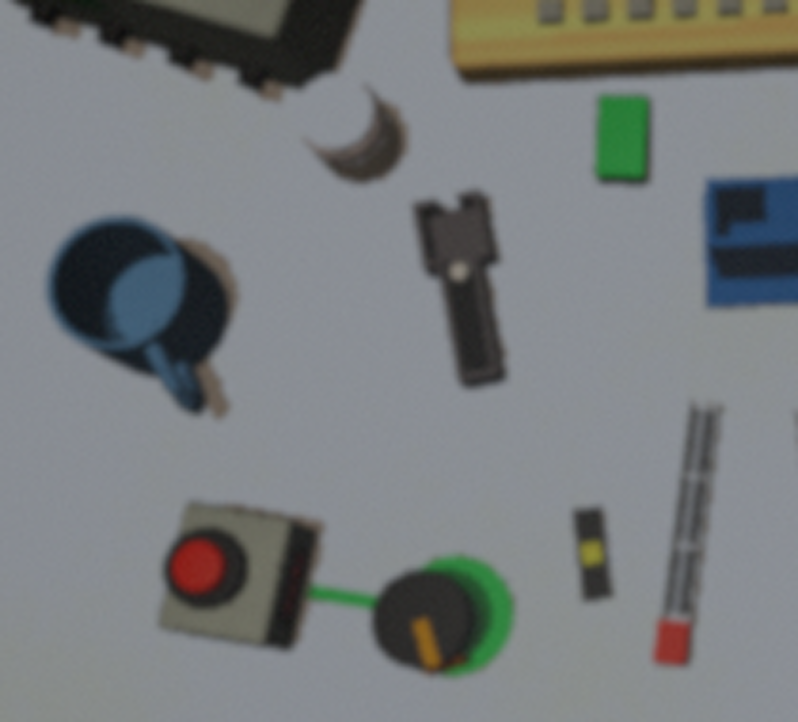

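View pics/t_m.png

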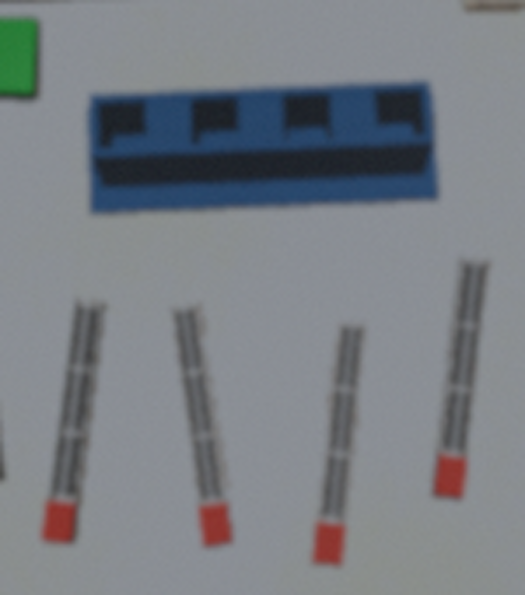

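View pics/t_r.png

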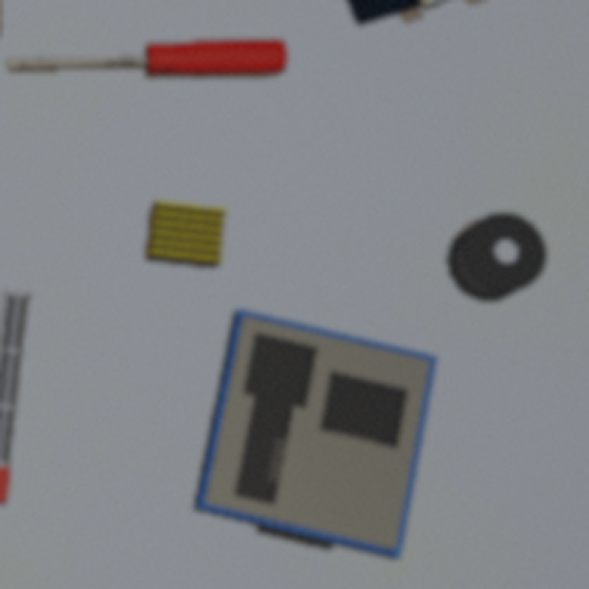

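>>> {"op": "step_arm", "data": {
  "plan": [
    {"spin": 7},
    {"spin": 7},
    {"spin": 7},
    {"spin": 7},
    {"spin": 7},
    {"spin": 7},
    {"spin": 7},
    {"spin": 7},
    {"spin": 7},
    {"spin": 7},
    {"spin": 7},
    {"spin": 7},
    {"spin": 7},
    {"spin": 7},
    {"spin": 7},
    {"spin": 7},
    {"spin": 7},
    {"spin": 7},
    {"spin": 7},
    {"spin": 7}
  ]
}}

```text
schema error: expected keys grip, slide, spin
```

>>> {"op": "step_arm", "data": {
  "plan": [
    {"spin": 7},
    {"spin": 7},
    {"spin": 7},
    {"spin": 1.1},
    {"slide": [0.035, -0.006, 0.0167]},
    {"slide": [0.035, -0.006, 0.0167]},
    {"slide": [0.035, -0.006, 0.0167]},
    {"slide": [0.035, -0.006, 0.0167]},
    {"slide": [0.035, -0.006, 0.0167]},
    {"slide": [0.035, -0.006, 0.0167]},
    {"slide": [0.035, -0.006, 0.0167]},
    {"slide": [0.035, -0.006, 0.0167]},
    {"slide": [0.035, -0.006, 0.0167]},
    {"slide": [0.035, -0.006, 0.0167]},
    {"slide": [0.035, -0.006, 0.0167]},
    {"slide": [0.035, -0.006, 0.0167]},
    {"slide": [0.035, -0.006, 0.0167]},
    {"slide": [0.035, -0.006, 0.0167]},
    {"slide": [0.035, -0.006, 0.0167]},
    {}
  ]
}}

```text
schema error: expected keys grip, slide, spin
```

```bash
python3 - <<'E'
from h import *
np.set_printoptions(precision=4,suppress=True)
o=get_obs();print(o['time_s'],o['ee_pos'],o['eef_rot'],o['qpos'])
im,c=snap('wrist','w1')
import pickle; pickle.dump(c,open('w1.pkl','wb'))
E
```

```text
0.15 [0.1692 0.5231 0.205 ] [-1.5707  0.0009  1.258 ] [ 1.1914  0.3003  1.5214  0.      1.3207 -0.0666]
```

View pics/w1.png

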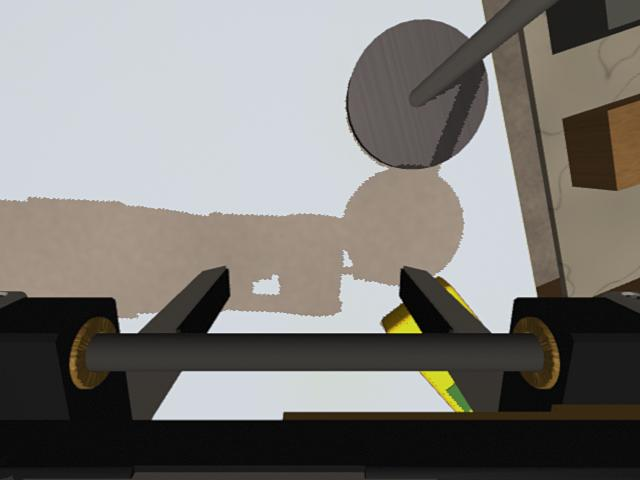

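>>> {"op": "step_arm", "data": {
  "plan": [
    {"grip": 0, "slide": [0, 0, 0], "spin": 7},
    {"grip": 0, "slide": [0, 0, 0], "spin": 7},
    {"grip": 0, "slide": [0, 0, 0], "spin": 7},
    {"grip": 0, "slide": [0, 0, 0], "spin": 7},
    {"grip": 0, "slide": [0, 0, 0], "spin": 7},
    {"grip": 0, "slide": [0, 0, 0], "spin": 7},
    {"grip": 0, "slide": [0, 0, 0], "spin": 7},
    {"grip": 0, "slide": [0, 0, 0], "spin": 7},
    {"grip": 0, "slide": [0, 0, 0], "spin": 7},
    {"grip": 0, "slide": [0, 0, 0], "spin": 7},
    {"grip": 0, "slide": [0, 0, 0], "spin": 7},
    {"grip": 0, "slide": [0, 0, 0], "spin": 7},
    {"grip": 0, "slide": [0, 0, 0], "spin": 7},
    {"grip": 0, "slide": [0, 0, 0], "spin": 7},
    {"grip": 0, "slide": [0, 0, 0], "spin": 7},
    {"grip": 0, "slide": [0, 0, 0], "spin": 7},
    {"grip": 0, "slide": [0, 0, 0], "spin": 7},
    {"grip": 0, "slide": [0, 0, 0], "spin": 7},
    {"grip": 0, "slide": [0, 0, 0], "spin": 7},
    {"grip": 0, "slide": [0, 0, 0], "spin": 7}
  ]
}}

```text
time_s: 1.87
ee_pos: [0.1692, 0.5232, 0.2053]
eef_rot: [-1.571, -0.0, -1.192]
force: [0.2, 0.4, -0.9]
grip_width: 0.0469
```

>>> {"op": "step_arm", "data": {
  "plan": [
    {"grip": 0, "slide": [0, 0, 0], "spin": 7},
    {"grip": 0, "slide": [0, 0, 0], "spin": 7},
    {"grip": 0, "slide": [0, 0, 0], "spin": 7},
    {"grip": 0, "slide": [0, 0, 0], "spin": 1.1},
    {"grip": 0, "slide": [0.035, -0.006, 0.0167], "spin": 0},
    {"grip": 0, "slide": [0.035, -0.006, 0.0167], "spin": 0},
    {"grip": 0, "slide": [0.035, -0.006, 0.0167], "spin": 0},
    {"grip": 0, "slide": [0.035, -0.006, 0.0167], "spin": 0},
    {"grip": 0, "slide": [0.035, -0.006, 0.0167], "spin": 0},
    {"grip": 0, "slide": [0.035, -0.006, 0.0167], "spin": 0},
    {"grip": 0, "slide": [0.035, -0.006, 0.0167], "spin": 0},
    {"grip": 0, "slide": [0.035, -0.006, 0.0167], "spin": 0},
    {"grip": 0, "slide": [0.035, -0.006, 0.0167], "spin": 0},
    {"grip": 0, "slide": [0.035, -0.006, 0.0167], "spin": 0},
    {"grip": 0, "slide": [0.035, -0.006, 0.0167], "spin": 0},
    {"grip": 0, "slide": [0.035, -0.006, 0.0167], "spin": 0},
    {"grip": 0, "slide": [0.035, -0.006, 0.0167], "spin": 0},
    {"grip": 0, "slide": [0.035, -0.006, 0.0167], "spin": 0},
    {"grip": 0, "slide": [0.035, -0.006, 0.0167], "spin": 0},
    {"grip": 0, "slide": [0, 0, 0], "spin": 0}
  ]
}}

```text
time_s: 3.53
ee_pos: [0.5082, -0.0107, 0.2655]
eef_rot: [-1.617, 0.029, -1.5]
force: [-1.4, 0.0, 0.5]
grip_width: 0.047
```

```bash
cat >> h.py <<'E'
import pickle
np.set_printoptions(precision=4,suppress=True)
def wsnap(f):
    o=get_obs();print('t',round(o['time_s'],2),'pos',o['ee_pos'],'rot',o['eef_rot'],'q',o['qpos'],'F',o['force'],'w',round(o['grip_width'],4))
    im,c=snap('wrist',f); pickle.dump(c,open(f+'.pkl','wb')); return im,c
def load(f): return cv2.imread(f'pics/{f}.png'),pickle.load(open(f+'.pkl','rb'))
E
python3 - <<'E'
from h import *
wsnap('w1')
E
```

```text
t 3.53 pos [ 0.5082 -0.0107  0.2655] rot [-1.6172  0.0288 -1.4999] q [-0.1039  0.1958  1.5119  0.0204  1.4845  1.393 ] F [-1.4356  0.0135  0.5108] w 0.047
```

View pics/w1.png

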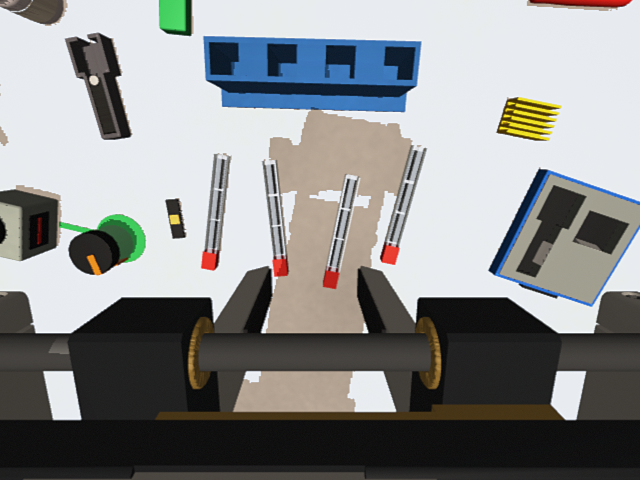

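>>> {"op": "step_arm", "data": {
  "plan": [
    {"grip": 0, "slide": [0, 0, 0], "spin": 0},
    {"grip": 0, "slide": [0, 0, 0], "spin": 0},
    {"grip": 0, "slide": [0, 0, 0], "spin": 0}
  ]
}}

```text
time_s: 3.83
ee_pos: [0.5058, -0.005, 0.2655]
eef_rot: [-1.617, 0.03, -1.494]
force: [-0.7, -0.7, 0.2]
grip_width: 0.0471
```

```bash
python3 - <<'E'
from h import *
o=get_obs(); print(o)
E
```

```text
{'time_s': 3.8333, 'qpos': array([-0.0938,  0.1901,  1.5185,  0.0217,  1.484 ,  1.3974]), 'joint_vel': array([-0.0008, -0.0027, -0.0028, -0.0001,  0.0001, -0.0021]), 'tau': array([ -0.5478, -47.463 , -36.4234,   0.0741,   0.0614,   0.0076]), 'ee_pos': array([ 0.5058, -0.005 ,  0.2655]), 'eef_rot': array([-1.6174,  0.0299, -1.4943]), 'force': array([-0.6804, -0.677 ,  0.1877]), 'moment': array([0.0171, 0.1466, 0.0114]), 'grip_width': 0.04708677453889431}
```

>>> {"op": "step_arm", "data": {
  "plan": [
    {"grip": 0, "slide": [0, 0, -0.02], "spin": 0},
    {"grip": 0, "slide": [0, 0, -0.02], "spin": 0},
    {"grip": 0, "slide": [0, 0, -0.02], "spin": 0},
    {"grip": 0, "slide": [0, 0, -0.02], "spin": 0},
    {"grip": 0, "slide": [0, 0, 0], "spin": 0},
    {"grip": 0, "slide": [0, 0, 0], "spin": 0}
  ]
}}

```text
time_s: 4.33
ee_pos: [0.4262, -0.0115, 0.2698]
eef_rot: [-1.616, 0.03, -1.495]
force: [0.8, 0.3, -0.7]
grip_width: 0.0471
```

```bash
python3 - <<'E'
from h import *
o=get_obs(); print(o['time_s'],o['qpos'],o['ee_pos'],o['eef_rot'])
E
```

```text
4.3333 [-0.1256  0.0023  1.7139  0.02    1.4753  1.3661] [ 0.4262 -0.0115  0.2698] [-1.6157  0.0296 -1.4947]
```

>>> {"op": "step_arm", "data": {
  "plan": [
    {"grip": 0, "slide": [0, 0, 0.0417], "spin": 0},
    {"grip": 0, "slide": [0, 0, 0.0417], "spin": 0},
    {"grip": 0, "slide": [0, 0, 0.0417], "spin": 0},
    {"grip": 0, "slide": [0, 0, 0], "spin": 0},
    {"grip": 0, "slide": [0, 0, 0], "spin": 0}
  ]
}}

```text
time_s: 4.75
ee_pos: [0.5523, -0.0019, 0.2608]
eef_rot: [-1.621, 0.031, -1.495]
force: [-0.6, 0.3, -0.6]
grip_width: 0.047
```

```bash
python3 - <<'E'
from h import *
o=get_obs(); print(o['time_s'],o['qpos'],o['ee_pos'],o['eef_rot'])
E
```

```text
4.75 [-0.0806  0.3021  1.3911  0.0223  1.5031  1.4112] [ 0.5523 -0.0019  0.2608] [-1.6213  0.0305 -1.4947]
```

>>> {"op": "step_arm", "data": {
  "plan": [
    {"grip": 0, "slide": [0, 0, -0.0417], "spin": 0},
    {"grip": 0, "slide": [0, 0, -0.0417], "spin": 0},
    {"grip": 0, "slide": [0, 0, -0.0417], "spin": 0},
    {"grip": 0, "slide": [0, 0, 0], "spin": 0},
    {"grip": 0, "slide": [0, 0, 0], "spin": 0}
  ]
}}

```text
time_s: 5.17
ee_pos: [0.4252, -0.0119, 0.2707]
eef_rot: [-1.614, 0.029, -1.496]
force: [0.4, -0.8, -0.2]
grip_width: 0.0473
```

```bash
python3 - <<'E'
from h import *
o=get_obs(); print(o['time_s'],o['qpos'],o['ee_pos'],o['eef_rot'])
E
```

```text
5.1667 [-0.127  -0.002   1.7162  0.02    1.4753  1.3658] [ 0.4252 -0.0119  0.2707] [-1.6137  0.0292 -1.4958]
```

>>> {"op": "step_arm", "data": {
  "plan": [
    {"grip": 0, "slide": [0, 0, -0.0417], "spin": 0},
    {"grip": 0, "slide": [0, 0, -0.0417], "spin": 0},
    {"grip": 0, "slide": [0, 0, 0], "spin": 0},
    {"grip": 0, "slide": [0, 0, 0], "spin": 0}
  ]
}}

```text
time_s: 5.5
ee_pos: [0.3435, -0.0185, 0.2742]
eef_rot: [-1.614, 0.029, -1.496]
force: [0.7, -0.0, 0.4]
grip_width: 0.047
```

```bash
python3 - <<'E'
from h import *
o=get_obs(); print(o['time_s'],o['qpos'],o['ee_pos'],o['eef_rot'])
E
```

```text
5.5 [-0.1742 -0.2018  1.8884  0.0176  1.504   1.3196] [ 0.3435 -0.0185  0.2742] [-1.6139  0.0291 -1.496 ]
```

>>> {"op": "step_arm", "data": {
  "plan": [
    {"grip": 0, "slide": [0.018, 0, 0.011], "spin": 0},
    {"grip": 0, "slide": [0.018, 0, 0.011], "spin": 0},
    {"grip": 0, "slide": [0.018, 0, 0.011], "spin": 0},
    {"grip": 0, "slide": [0.018, 0, 0.011], "spin": 0},
    {"grip": 0, "slide": [0.018, 0, 0.011], "spin": 0},
    {"grip": 0, "slide": [0.018, 0, 0.011], "spin": 0},
    {"grip": 0, "slide": [0.018, 0, 0.011], "spin": 0},
    {"grip": 0, "slide": [0.018, 0, 0.011], "spin": 0},
    {"grip": 0, "slide": [0.018, 0, 0.011], "spin": 0},
    {"grip": 0, "slide": [0.018, 0, 0.011], "spin": 0},
    {"grip": 0, "slide": [0.018, 0, 0.011], "spin": 0},
    {"grip": 0, "slide": [0.018, 0, 0.011], "spin": 0},
    {"grip": 0, "slide": [0.018, 0, 0.011], "spin": 0},
    {"grip": 0, "slide": [0.018, 0, 0.011], "spin": 0},
    {"grip": 0, "slide": [0.018, 0, 0.011], "spin": 0},
    {"grip": 0, "slide": [0.018, 0, 0.011], "spin": 0},
    {"grip": 0, "slide": [0.018, 0, 0.011], "spin": 0},
    {"grip": 0, "slide": [0.018, 0, 0.011], "spin": 0},
    {"grip": 0, "slide": [0, 0, 0], "spin": 0}
  ]
}}

```text
time_s: 7.08
ee_pos: [0.567, -0.3287, 0.2512]
eef_rot: [-1.619, 0.031, -1.497]
force: [0.6, -0.8, -1.4]
grip_width: 0.0473
```

```bash
python3 - <<'E'
from h import *
wsnap('w2')
E
```

```text
t 7.08 pos [ 0.567  -0.3287  0.2512] rot [-1.619   0.031  -1.4969] q [-0.5792  0.5577  1.0553 -0.0047  1.5857  0.9169] F [ 0.6203 -0.8232 -1.4219] w 0.0473
```

>>> {"op": "step_arm", "data": {
  "plan": [
    {"grip": 0, "slide": [-0.021, 0, -0.036], "spin": 0},
    {"grip": 0, "slide": [-0.021, 0, -0.036], "spin": 0},
    {"grip": 0, "slide": [-0.021, 0, -0.036], "spin": 0},
    {"grip": 0, "slide": [-0.021, 0, -0.036], "spin": 0},
    {"grip": 0, "slide": [-0.021, 0, -0.036], "spin": 0},
    {"grip": 0, "slide": [-0.021, 0, -0.036], "spin": 0},
    {"grip": 0, "slide": [0, 0, 0], "spin": 0},
    {"grip": 0, "slide": [0, 0, 0], "spin": 0}
  ]
}}

```text
time_s: 7.8
ee_pos: [0.3402, -0.2166, 0.2689]
eef_rot: [-1.615, 0.028, -1.496]
force: [0.0, -0.2, -0.2]
grip_width: 0.0468
```

```bash
python3 - <<'E'
from h import *
wsnap('w3')
E
```

```text
t 7.8 pos [ 0.3402 -0.2166  0.2689] rot [-1.615   0.028  -1.4956] q [-0.6522 -0.0494  1.7666 -0.0085  1.4761  0.8438] F [ 0.0134 -0.1721 -0.1959] w 0.0468
```

View pics/w2.png

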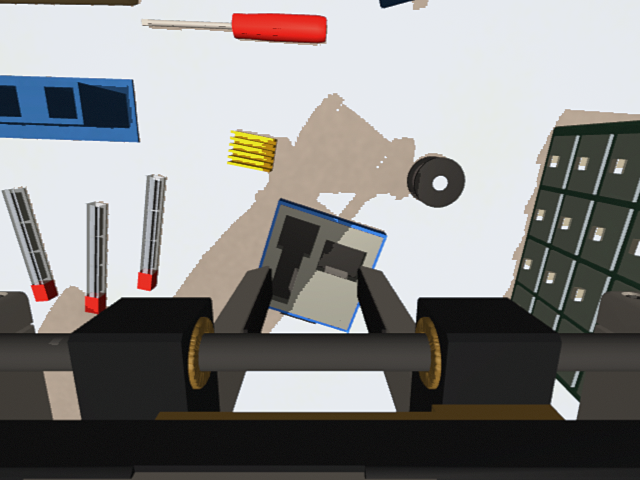

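View pics/w3.png

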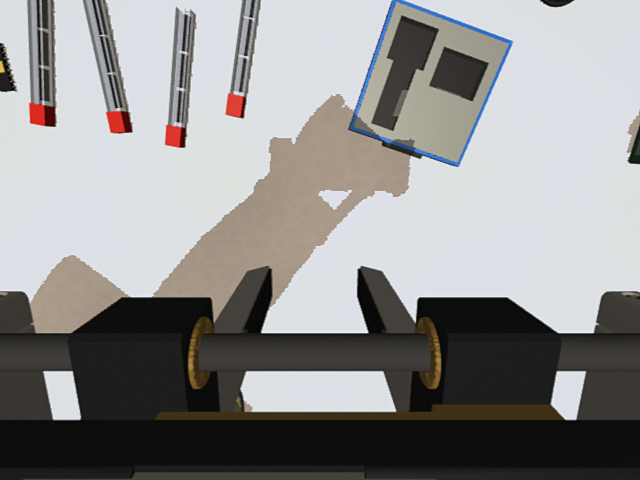

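>>> {"op": "step_arm", "data": {
  "plan": [
    {"grip": 0, "slide": [-0.041, 0, 0], "spin": 0},
    {"grip": 0, "slide": [-0.041, 0, 0], "spin": 0},
    {"grip": 0, "slide": [-0.041, 0, 0], "spin": 0},
    {"grip": 0, "slide": [-0.041, 0, 0], "spin": 0},
    {"grip": 0, "slide": [-0.041, 0, 0], "spin": 0},
    {"grip": 0, "slide": [0, 0, 0], "spin": 0},
    {"grip": 0, "slide": [0, 0, 0], "spin": 0}
  ]
}}

```text
time_s: 8.43
ee_pos: [0.3262, -0.0112, 0.2742]
eef_rot: [-1.617, 0.03, -1.49]
force: [0.5, -0.1, 0.5]
grip_width: 0.0467
```

```bash
python3 - <<'E'
from h import *
o=get_obs(); print(o['time_s'],o['qpos'],o['ee_pos'],o['eef_rot'])
E
```

```text
8.4333 [-0.1616 -0.2446  1.9222  0.0179  1.5163  1.3266] [ 0.3262 -0.0112  0.2742] [-1.6173  0.0299 -1.4903]
```

>>> {"op": "step_arm", "data": {
  "plan": [
    {"grip": 0, "slide": [0.02, -0.012, 0.011], "spin": 0},
    {"grip": 0, "slide": [0.02, -0.012, 0.011], "spin": 0},
    {"grip": 0, "slide": [0.02, -0.012, 0.011], "spin": 0},
    {"grip": 0, "slide": [0.02, -0.012, 0.011], "spin": 0},
    {"grip": 0, "slide": [0.02, -0.012, 0.011], "spin": 0},
    {"grip": 0, "slide": [0.02, -0.012, 0.011], "spin": 0},
    {"grip": 0, "slide": [0.02, -0.012, 0.011], "spin": 0},
    {"grip": 0, "slide": [0.02, -0.012, 0.011], "spin": 0},
    {"grip": 0, "slide": [0.02, -0.012, 0.011], "spin": 0},
    {"grip": 0, "slide": [0.02, -0.012, 0.011], "spin": 0},
    {"grip": 0, "slide": [0.02, -0.012, 0.011], "spin": 0},
    {"grip": 0, "slide": [0.02, -0.012, 0.011], "spin": 0},
    {"grip": 0, "slide": [0.02, -0.012, 0.011], "spin": 0},
    {"grip": 0, "slide": [0.02, -0.012, 0.011], "spin": 0},
    {"grip": 0, "slide": [0.02, -0.012, 0.011], "spin": 0},
    {"grip": 0, "slide": [0, 0, 0], "spin": 0}
  ]
}}

```text
time_s: 9.77
ee_pos: [0.522, -0.3093, 0.4354]
eef_rot: [-1.619, 0.031, -1.5]
force: [1.0, 0.1, -0.6]
grip_width: 0.0469
```

```bash
python3 - <<'E'
from h import *
o=get_obs(); print(o['time_s'],o['qpos'],o['ee_pos'],o['eef_rot'])
E
```

```text
9.7667 [-0.5927  0.447   0.8038 -0.0059  1.9473  0.9042] [ 0.522  -0.3093  0.4354] [-1.6187  0.0305 -1.4997]
```

>>> {"op": "step_arm", "data": {
  "plan": [
    {"grip": 0, "slide": [0.017, 0, 0.025], "spin": 0},
    {"grip": 0, "slide": [0.017, 0, 0.025], "spin": 0},
    {"grip": 0, "slide": [0.017, 0, 0.025], "spin": 0},
    {"grip": 0, "slide": [0.017, 0, 0.025], "spin": 0},
    {"grip": 0, "slide": [0.017, 0, 0.025], "spin": 0},
    {"grip": 0, "slide": [0, 0, 0], "spin": 0}
  ]
}}

```text
time_s: 10.27
ee_pos: [0.6216, -0.3639, 0.4039]
eef_rot: [-1.613, 0.027, -1.497]
force: [0.7, 0.4, -1.0]
grip_width: 0.047
```

```bash
python3 - <<'E'
from h import *
o=get_obs(); print(o['time_s'],o['qpos'],o['ee_pos'],o['eef_rot'])
E
```

```text
10.2667 [-0.5791  0.8466  0.2404 -0.0043  2.1043  0.9155] [ 0.6216 -0.3639  0.4039] [-1.6125  0.0273 -1.4973]
```

>>> {"op": "step_arm", "data": {
  "plan": [
    {"grip": 0, "slide": [0.012, 0, 0.018], "spin": 0},
    {"grip": 0, "slide": [0.012, 0, 0.018], "spin": 0},
    {"grip": 0, "slide": [0, 0, 0], "spin": 0}
  ]
}}

```text
time_s: 10.52
ee_pos: [0.6353, -0.3697, 0.395]
eef_rot: [-1.585, 0.008, -1.496]
force: [0.6, -0.5, -0.3]
grip_width: 0.047
```

```bash
python3 - <<'E'
from h import *
o=get_obs(); print(o['time_s'],o['qpos'],o['ee_pos'],o['eef_rot'])
E
```

```text
10.5167 [-0.5759  0.8611  0.2353 -0.0029  2.0612  0.9182] [ 0.6353 -0.3697  0.395 ] [-1.5851  0.0077 -1.4955]
```

>>> {"op": "step_arm", "data": {
  "plan": [
    {"grip": 0, "slide": [0.011, 0, 0.017], "spin": 0},
    {"grip": 0, "slide": [0, 0, 0], "spin": 0}
  ]
}}

```text
time_s: 10.68
ee_pos: [0.642, -0.3725, 0.3869]
eef_rot: [-1.578, 0.003, -1.495]
force: [0.1, -0.2, -0.8]
grip_width: 0.0467
```

```bash
python3 - <<'E'
from h import *
o=get_obs(); print(o['time_s'],o['qpos'],o['ee_pos'],o['eef_rot'])
E
```

```text
10.6833 [-0.5743  0.872   0.2355 -0.0024  2.0417  0.9196] [ 0.642  -0.3725  0.3869] [-1.5781  0.0029 -1.495 ]
```

>>> {"op": "step_arm", "data": {
  "plan": [
    {"grip": 0, "slide": [-0.0194, 0.0043, -0.0097], "spin": 0},
    {"grip": 0, "slide": [-0.0194, 0.0043, -0.0097], "spin": 0},
    {"grip": 0, "slide": [-0.0194, 0.0043, -0.0097], "spin": 0},
    {"grip": 0, "slide": [-0.0194, 0.0043, -0.0097], "spin": 0},
    {"grip": 0, "slide": [-0.0194, 0.0043, -0.0097], "spin": 0},
    {"grip": 0, "slide": [-0.0194, 0.0043, -0.0097], "spin": 0},
    {"grip": 0, "slide": [-0.0194, 0.0043, -0.0097], "spin": 0},
    {"grip": 0, "slide": [-0.0194, 0.0043, -0.0097], "spin": 0},
    {"grip": 0, "slide": [-0.0194, 0.0043, -0.0097], "spin": 0},
    {"grip": 0, "slide": [-0.0194, 0.0043, -0.0097], "spin": 0},
    {"grip": 0, "slide": [-0.0194, 0.0043, -0.0097], "spin": 0},
    {"grip": 0, "slide": [-0.0194, 0.0043, -0.0097], "spin": 0},
    {"grip": 0, "slide": [-0.0194, 0.0043, -0.0097], "spin": 0},
    {"grip": 0, "slide": [-0.0194, 0.0043, -0.0097], "spin": 0},
    {"grip": 0, "slide": [-0.0194, 0.0043, -0.0097], "spin": 0},
    {"grip": 0, "slide": [-0.0194, 0.0043, -0.0097], "spin": 0},
    {"grip": 0, "slide": [-0.0194, 0.0043, -0.0097], "spin": 0},
    {"grip": 0, "slide": [-0.0194, 0.0043, -0.0097], "spin": 0},
    {"grip": 0, "slide": [-0.0194, 0.0043, -0.0097], "spin": 0},
    {"grip": 0, "slide": [-0.0194, 0.0043, -0.0097], "spin": 4.0}
  ]
}}

```text
time_s: 12.35
ee_pos: [0.4214, -0.0044, 0.3071]
eef_rot: [-1.576, 0.003, -1.564]
force: [-0.2, 0.0, 0.0]
grip_width: 0.0471
```

>>> {"op": "step_arm", "data": {
  "plan": [
    {"grip": 0, "slide": [0, 0, 0], "spin": 0},
    {"grip": 0, "slide": [0, 0, 0], "spin": 0}
  ]
}}

```text
time_s: 12.52
ee_pos: [0.4218, -0.0047, 0.3072]
eef_rot: [-1.576, 0.003, -1.563]
force: [0.9, 0.6, -0.1]
grip_width: 0.0471
```

```bash
python3 - <<'E'
from h import *
im,c=wsnap('w4')
for ce,s,_ in blobs(red(im)): print(ce,s, onz(c,*ce,0.018))
E
```

```text
t 12.52 pos [ 0.4218 -0.0047  0.3072] rot [-1.5764  0.0027 -1.5628] q [-0.0994 -0.0532  1.6824  0.0021  1.5182  1.4632] F [ 0.9178  0.6058 -0.0816] w 0.0471
[  2.5526 182.5088] [  0 172   8  21 114] [0.453  0.4189]
[ 52.4571 183.8286] [ 51 172   4  26  70] [0.4518 0.3514]
[388.7449 187.7976] [381 179  17  19 247] [ 0.4504 -0.1048]
[217.047  206.5385] [210 197  15  19 234] [0.4228 0.1297]
[285.4465 208.3116] [278 200  15  18 215] [0.4212 0.0356]
[334.5069 216.9355] [328 208  14  19 217] [ 0.4097 -0.0321]
```

View pics/w4.png

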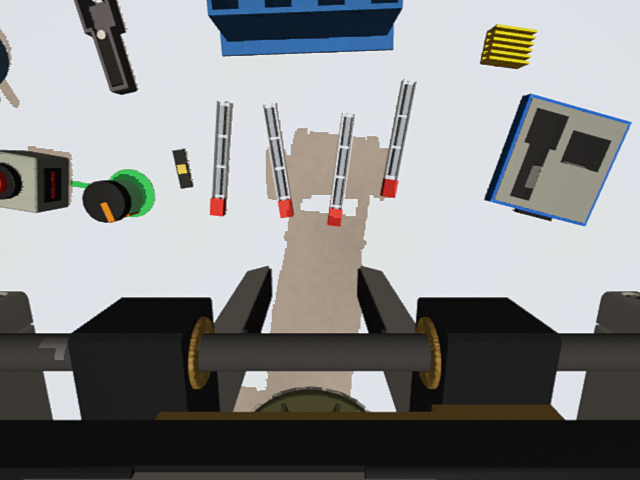

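>>> {"op": "step_arm", "data": {
  "plan": [
    {"grip": 0, "slide": [0, 0, 0.025], "spin": 0},
    {"grip": 0, "slide": [0, 0, 0.025], "spin": 0},
    {"grip": 0, "slide": [0, 0, 0.025], "spin": 0},
    {"grip": 0, "slide": [0, 0, 0.025], "spin": 0},
    {"grip": 0, "slide": [0, 0, 0.025], "spin": 0},
    {"grip": 0, "slide": [0, 0, 0.025], "spin": 0},
    {"grip": 0, "slide": [0, 0, 0], "spin": 0},
    {"grip": 0, "slide": [0, 0, 0], "spin": 0},
    {"grip": 0, "slide": [0, 0, 0], "spin": 0}
  ]
}}

```text
time_s: 13.32
ee_pos: [0.5716, -0.0049, 0.3046]
eef_rot: [-1.579, 0.003, -1.565]
force: [-0.1, 0.6, -0.3]
grip_width: 0.0471
```

```bash
python3 - <<'E'
from h import *
im,c=wsnap('w5')
crop(im,190,60,440,240,3.2,'w5s')
ct=cams.calibration('top')
im4,c4=load('w4')
T=[((275.7,266.3),(266.6,335.1)),((303.1,268),(311.7,335.7)),((350.6,272.9),(343.7,341.4)),((385.4,254.9),(378.6,322))]
W=[((224,101),(217,216)),((270,105),(287,217)),((347,114),(334,226)),((408,81),(389,196))]
for t,w in zip(T,W):
  for c_,p in ((ct,t),(c4,w)):
    a=onz(c_,*p[0],.012);b=onz(c_,*p[1],.012);d=b-a
    print(a,b,'mid',(a+b)/2,'len',np.hypot(*d),'ang',np.degrees(np.arctan2(-d[1],-d[0])))
E
```

```text
t 13.32 pos [ 0.5716 -0.0049  0.3046] rot [-1.5794  0.0031 -1.565 ] q [-0.0737  0.3023  1.2909  0.0024  1.5572  1.4912] F [-0.1059  0.648  -0.2906] w 0.0471
[0.5578 0.115 ] [0.4099 0.1315] mid [0.4839 0.1233] len 0.1488196167437617 ang -6.3899627327794
[0.5599 0.1145] [0.4086 0.1323] mid [0.4843 0.1234] len 0.15228223106605102 ang -6.720717567967975
[0.5541 0.0554] [0.4087 0.0359] mid [0.4814 0.0457] len 0.14667202012483754 ang 7.647549404792723
[0.5555 0.0548] [0.4081 0.0341] mid [0.4818 0.0444] len 0.14882222635421272 ang 7.97412683802491
[ 0.5433 -0.0475] [ 0.3968 -0.0318] mid [ 0.47   -0.0396] len 0.14732860366045733 ang -6.119827169054058
[ 0.5452 -0.0458] [ 0.3958 -0.0321] mid [ 0.4705 -0.039 ] len 0.15000309631929937 ang -5.271180498288715
[ 0.5829 -0.1236] [ 0.4376 -0.1062] mid [ 0.5102 -0.1149] len 0.14636991139534553 ang -6.803678071719554
[ 0.5857 -0.1228] [ 0.4386 -0.1071] mid [ 0.5122 -0.1149] len 0.1479277509348073 ang -6.081315069889136
```

View pics/w5.png

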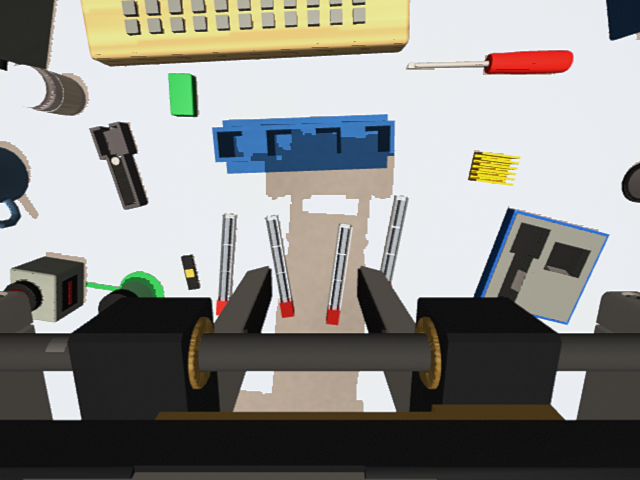

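View pics/w5s.png

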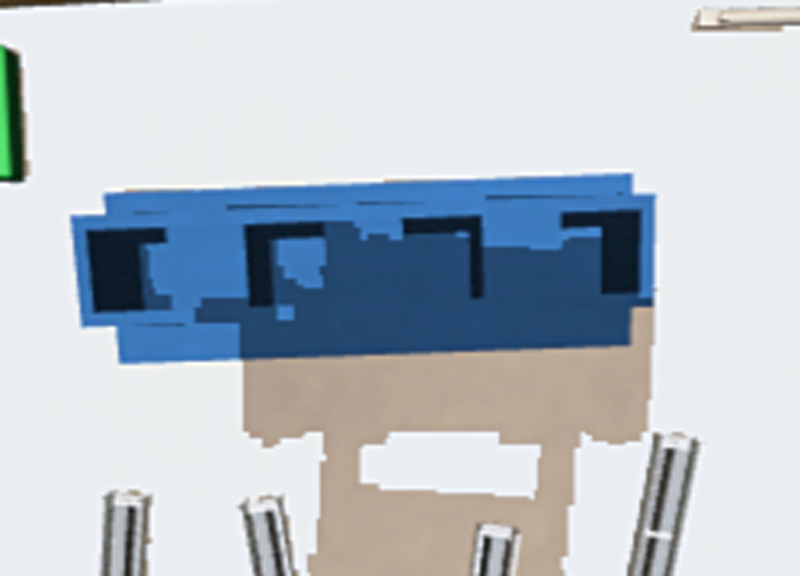

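```bash
python3 - <<'E'
from h import *
im,c=load('w5')
f=lambda u,v,z=.085: onz(c,190+u/3.2,60+v/3.2,z)
TL,TR,BL,BR=f(72,216),f(655,195),f(82,326),f(652,307)
print(TL,TR,BL,BR, 'len',np.hypot(*(TL-TR)),np.hypot(*(TL-BL)),np.hypot(*(BL-BR)),np.hypot(*(BR-TR)),'cen',(TL+TR+BL+BR)/4)
h=[f(88,232),f(95,312),f(642,210),f(638,293)]
print(h,np.mean(h,0), np.hypot(*(h[0]-h[2])))
ct=cams.calibration('top')
g=lambda u,v,z=.085: onz(ct,250+u/3.5,180+v/3.5,z)
t=[g(92,97),g(428,83)]; print('top far corners',t,np.hypot(*(t[0]-t[1])))
t=[g(101,101),g(422,92)]; print('top hole far corners',t,np.hypot(*(t[0]-t[1])))
d=TL-TR; print(np.degrees(np.arctan2(d[1],d[0])))
E
```

```text
[0.6699 0.1093] [ 0.678  -0.0924] [0.6327 0.1081] [ 0.6405 -0.0937] len 0.20193021552858698 0.03722015503561774 0.20198147867984012 0.03752710509343211 cen [0.6553 0.0078]
[array([0.6647, 0.1041]), array([0.6376, 0.1032]), array([ 0.6731, -0.0882]), array([ 0.6453, -0.0885])] [0.6551 0.0077] 0.19252102070342456
top far corners [array([0.6693, 0.1092]), array([ 0.6777, -0.0913])] 0.20065423566173476
top hole far corners [array([0.6668, 0.1037]), array([ 0.6722, -0.0877])] 0.19147590846445456
92.28845608220513
```

```bash
cat >> h.py <<'E'
from scipy.spatial.transform import Rotation as Ro
def go(target,yaw=None,maxd=0.022):
    o=get_obs(); R=Ro.from_euler('xyz',o['eef_rot']).as_matrix()
    sp=0
    if yaw is not None:
        cy=np.degrees(np.arctan2(R[1,0],R[0,0])); sp=-(yaw-cy); sp=(sp+180)%360-180
        R=R@Ro.from_rotvec([0,np.radians(sp),0]).as_matrix()
    d=R.T@(np.array(target)-o['ee_pos']); n=int(np.ceil(np.linalg.norm(d)/maxd))
    print('spin',round(sp,2),'total',d,'n',n,'per',d/max(n,1), 'at',o['ee_pos'],'w',round(o['grip_width'],4))
E
python3 - <<'E'
from h import *
go([.4222,.1304,.06],-96.5)
E
```

```text
spin 6.83 total [-0.1169  0.2465 -0.1614] n 15 per [-0.0078  0.0164 -0.0108] at [ 0.5713 -0.0048  0.3049] w 0.0471
```

>>> {"op": "step_arm", "data": {
  "plan": [
    {"grip": 0, "slide": [0, 0, 0], "spin": 6.8},
    {"grip": 0, "slide": [-0.0078, 0.0164, -0.0108], "spin": 0},
    {"grip": 0, "slide": [-0.0078, 0.0164, -0.0108], "spin": 0},
    {"grip": 0, "slide": [-0.0078, 0.0164, -0.0108], "spin": 0},
    {"grip": 0, "slide": [-0.0078, 0.0164, -0.0108], "spin": 0},
    {"grip": 0, "slide": [-0.0078, 0.0164, -0.0108], "spin": 0},
    {"grip": 0, "slide": [-0.0078, 0.0164, -0.0108], "spin": 0},
    {"grip": 0, "slide": [-0.0078, 0.0164, -0.0108], "spin": 0},
    {"grip": 0, "slide": [-0.0078, 0.0164, -0.0108], "spin": 0},
    {"grip": 0, "slide": [-0.0078, 0.0164, -0.0108], "spin": 0},
    {"grip": 0, "slide": [-0.0078, 0.0164, -0.0108], "spin": 0},
    {"grip": 0, "slide": [-0.0078, 0.0164, -0.0108], "spin": 0},
    {"grip": 0, "slide": [-0.0078, 0.0164, -0.0108], "spin": 0},
    {"grip": 0, "slide": [-0.0078, 0.0164, -0.0108], "spin": 0},
    {"grip": 0, "slide": [-0.0078, 0.0164, -0.0108], "spin": 0},
    {"grip": 0, "slide": [-0.0078, 0.0164, -0.0108], "spin": 0},
    {"grip": 0, "slide": [0, 0, 0], "spin": 0}
  ]
}}

```text
time_s: 14.78
ee_pos: [0.419, 0.1314, 0.0586]
eef_rot: [-1.583, 0.001, -1.682]
force: [-0.7, -0.5, -0.2]
grip_width: 0.0468
```

```bash
python3 - <<'E'
from h import *
im,c=wsnap('w6')
go([.4222,.1304,.003],-96.5)
E
```

```text
t 14.78 pos [0.419  0.1314 0.0586] rot [-1.5829  0.0012 -1.6823] q [0.2173 0.2572 1.9602 0.0063 0.9352 1.8959] F [-0.7094 -0.4976 -0.2358] w 0.0468
spin 0.12 total [0.0006 0.0571 0.0022] n 3 per [0.0002 0.019  0.0007] at [0.4206 0.1311 0.0601] w 0.0469
```

View pics/w6.png

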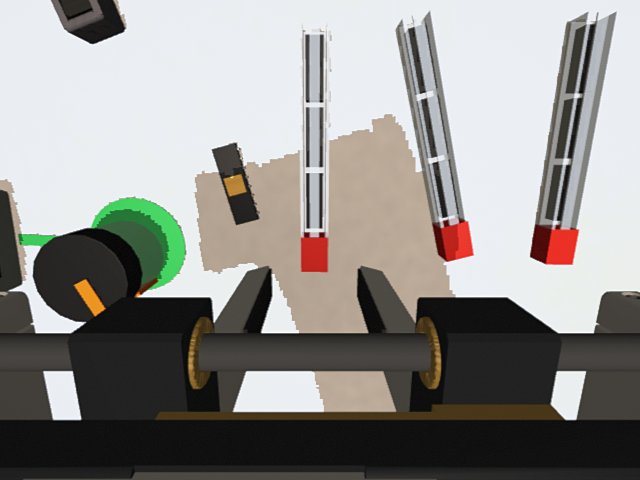

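>>> {"op": "step_arm", "data": {
  "plan": [
    {"grip": 0, "slide": [0, 0.0143, 0.0005], "spin": 0},
    {"grip": 0, "slide": [0, 0.0143, 0.0005], "spin": 0},
    {"grip": 0, "slide": [0, 0.0143, 0.0005], "spin": 0},
    {"grip": 0, "slide": [0, 0.0143, 0.0005], "spin": 0},
    {"grip": 1, "slide": [0, 0, 0], "spin": 0},
    {"grip": 1, "slide": [0, 0, 0], "spin": 0},
    {"grip": 1, "slide": [0, 0, 0], "spin": 0},
    {"grip": 1, "slide": [0, 0, 0], "spin": 0}
  ],
  "force": 4
}}

```text
time_s: 15.5
ee_pos: [0.424, 0.1309, 0.0043]
eef_rot: [-1.578, 0.003, -1.684]
force: [0.5, -0.3, -0.2]
grip_width: 0.024
```

>>> {"op": "step_arm", "data": {
  "plan": [
    {"grip": 1, "slide": [0, 0, 0], "spin": 0},
    {"grip": 1, "slide": [0, 0, 0], "spin": 0},
    {"grip": 1, "slide": [0, -0.0176, 0.001], "spin": 0},
    {"grip": 1, "slide": [0, -0.0176, 0.0014], "spin": 0},
    {"grip": 1, "slide": [0, -0.016, 0.005], "spin": 0},
    {"grip": 1, "slide": [0, -0.016, 0.006], "spin": 0},
    {"grip": 1, "slide": [0, -0.013, 0.0095], "spin": 0},
    {"grip": 1, "slide": [0, -0.013, 0.0105], "spin": 0},
    {"grip": 1, "slide": [0, -0.009, 0.013], "spin": 0},
    {"grip": 1, "slide": [0, -0.009, 0.014], "spin": 0},
    {"grip": 1, "slide": [0, 0, 0], "spin": 0}
  ]
}}

```text
time_s: 16.42
ee_pos: [0.4864, 0.1237, 0.1156]
eef_rot: [-1.576, 0.003, -1.684]
force: [-0.1, 0.6, 0.2]
grip_width: 0.0181
```

```bash
python3 - <<'E'
from h import *
im,c=wsnap('w7')
im,c=snap('scene','s7'); crop(im,280,180,500,330,3.6,'s7c')
E
```

```text
t 16.42 pos [0.4864 0.1237 0.1156] rot [-1.5764  0.003  -1.684 ] q [0.1736 0.2929 1.7532 0.005  1.1    1.8553] F [-0.107   0.6296  0.1887] w 0.0181
```

View pics/w7.png

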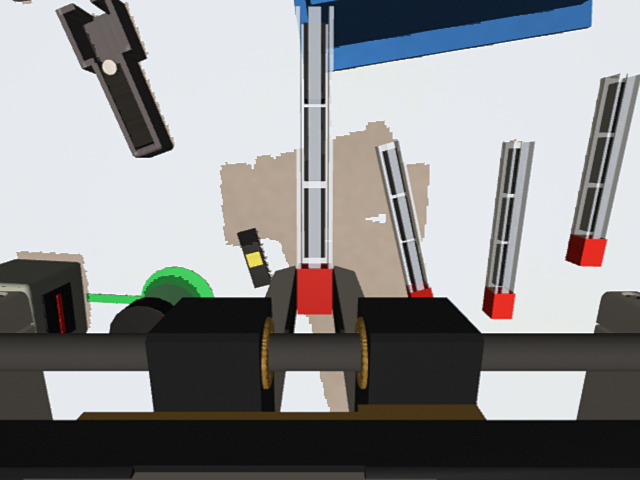

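View pics/s7c.png

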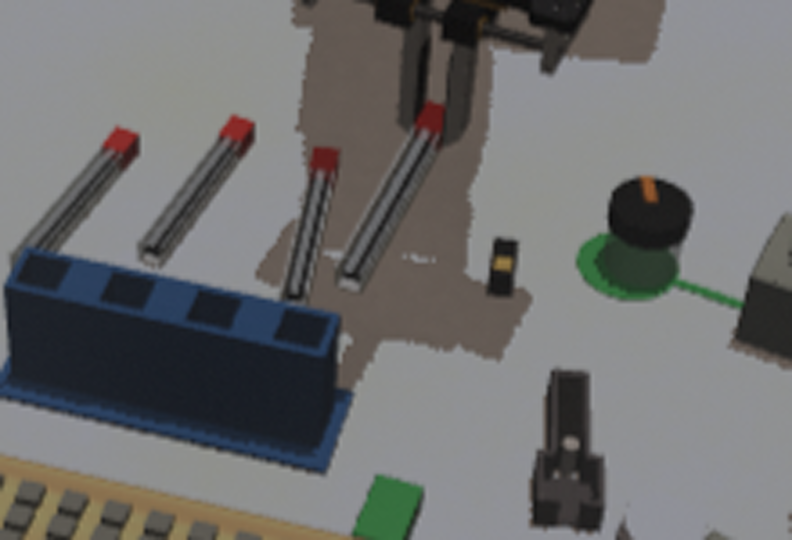

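>>> {"op": "step_arm", "data": {
  "plan": [
    {"grip": 1, "slide": [0, 0, 0], "spin": 0},
    {"grip": 1, "slide": [0, 0, 0], "spin": 0},
    {"grip": 1, "slide": [0, -0.04, 0], "spin": 0},
    {"grip": 1, "slide": [0, 0, 0], "spin": 0},
    {"grip": 1, "slide": [0, 0, 0], "spin": 0}
  ],
  "force": 3
}}

```text
time_s: 16.93
ee_pos: [0.4848, 0.1239, 0.1549]
eef_rot: [-1.577, 0.003, -1.683]
force: [0.4, 0.0, -0.9]
grip_width: 0.018
```

```bash
python3 - <<'E'
from h import *
im,c=wsnap('w8')
im,c=snap('scene','s8'); crop(im,280,150,500,300,3.6,'s8c')
E
```

```text
t 16.93 pos [0.4848 0.1239 0.1549] rot [-1.5772  0.0029 -1.6833] q [0.1746 0.2424 1.7172 0.0049 1.1873 1.856 ] F [ 0.399   0.0366 -0.8541] w 0.018
```

View pics/s8c.png

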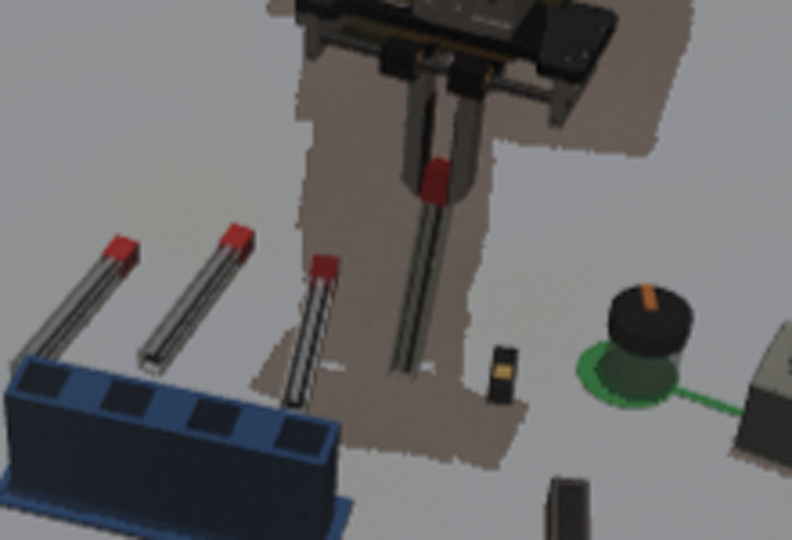

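View pics/w8.png

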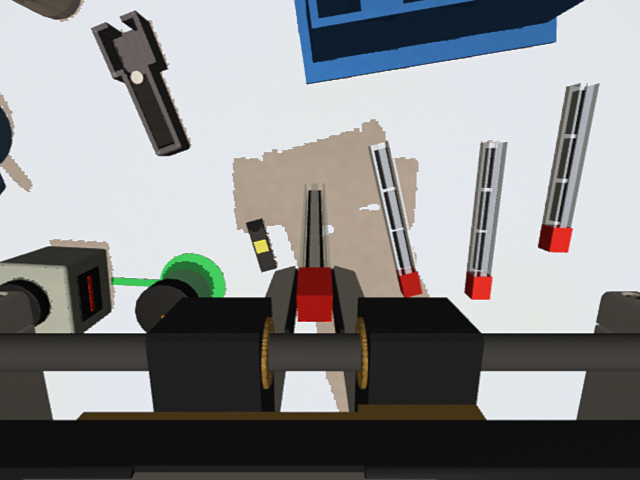

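```bash
cat >> h.py <<'E'
def railang(c,px,L=.137,up=.010):
    o=get_obs(); R=Ro.from_euler('xyz',o['eef_rot']).as_matrix(); G=o['ee_pos']-R[:,1]*up
    best=min(np.linspace(-20,130,1501),key=lambda t: abs(proj(c,G+L*(np.cos(np.radians(t))*R[:,2]+np.sin(np.radians(t))*R[:,1]))[1]-px[1]))
    t=best;p=G+L*(np.cos(np.radians(t))*R[:,2]+np.sin(np.radians(t))*R[:,1]); print('rail angle below horizontal',best,'tip',p,proj(c,p))
E
python3 - <<'E'
from h import *
im,c=load('w8'); railang(c,(314,184))
E
```

```text
rail angle below horizontal 70.10000000000001 tip [0.5291 0.1188 0.0337] [314.6421 183.9099]
```

>>> {"op": "step_arm", "data": {
  "plan": [
    {"grip": 1, "slide": [0, -0.03, 0], "spin": 0},
    {"grip": 1, "slide": [0, 0, 0], "spin": 0},
    {"grip": 1, "slide": [0, -0.03, 0], "spin": 0},
    {"grip": 1, "slide": [0, 0, 0], "spin": 0},
    {"grip": 1, "slide": [0, -0.03, 0], "spin": 0},
    {"grip": 1, "slide": [0, 0, 0], "spin": 0},
    {"grip": 1, "slide": [0, 0, 0], "spin": 0}
  ]
}}

```text
time_s: 17.62
ee_pos: [0.4855, 0.1235, 0.2436]
eef_rot: [-1.579, 0.002, -1.684]
force: [-1.1, -1.1, -1.0]
grip_width: 0.0181
```

```bash
python3 - <<'E'
from h import *
im,c=wsnap('w9')
E
```

```text
t 17.62 pos [0.4855 0.1235 0.2436] rot [-1.5788  0.0024 -1.6835] q [0.1735 0.1655 1.597  0.0047 1.3861 1.8561] F [-1.0885 -1.0602 -1.0471] w 0.0181
```

View pics/w9.png

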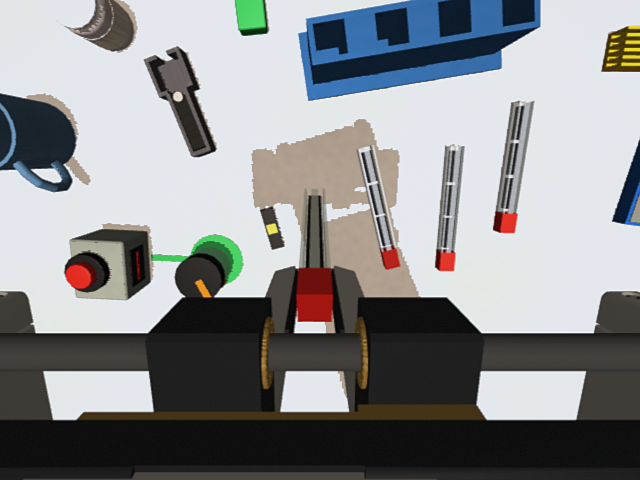

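```bash
python3 - <<'E'
from h import *
im,c=load('w9'); railang(c,(314,189)); go([.612,.0886,.244],-87.7)
E
```

```text
rail angle below horizontal 72.4 tip [0.525  0.1191 0.1216] [314.3768 189.128 ]
spin -8.76 total [ 0.0398 -0.0028  0.1254] n 6 per [ 0.0066 -0.0005  0.0209] at [0.485  0.1234 0.2426] w 0.018
```

>>> {"op": "step_arm", "data": {
  "plan": [
    {"grip": 1, "slide": [0, 0, 0], "spin": -4.4},
    {"grip": 1, "slide": [0, 0, 0], "spin": -4.4},
    {"grip": 1, "slide": [0.0057, 0, 0.0179], "spin": 0},
    {"grip": 1, "slide": [0.0057, 0, 0.0179], "spin": 0},
    {"grip": 1, "slide": [0.0057, 0, 0.0179], "spin": 0},
    {"grip": 1, "slide": [0.0057, 0, 0.0179], "spin": 0},
    {"grip": 1, "slide": [0.0057, 0, 0.0179], "spin": 0},
    {"grip": 1, "slide": [0.0057, 0, 0.0179], "spin": 0},
    {"grip": 1, "slide": [0.0057, 0, 0.0179], "spin": 0},
    {"grip": 1, "slide": [0, 0, 0], "spin": 0}
  ],
  "force": 4
}}

```text
time_s: 18.5
ee_pos: [0.6134, 0.0876, 0.2395]
eef_rot: [-1.583, 0.003, -1.531]
force: [0.3, -0.5, -1.5]
grip_width: 0.018
```

```bash
python3 - <<'E'
from h import *
im,c=wsnap('w10')
crop(im,200,100,430,320,2.7,'w10c')
im,c=snap('scene','s10'); crop(im,260,150,480,315,3.6,'s10c')
E
```

```text
t 18.5 pos [0.6134 0.0876 0.2395] rot [-1.5826  0.0031 -1.5311] q [0.0812 0.4442 1.2465 0.0037 1.4625 1.6119] F [ 0.3326 -0.5149 -1.5372] w 0.018
```

View pics/w10c.png

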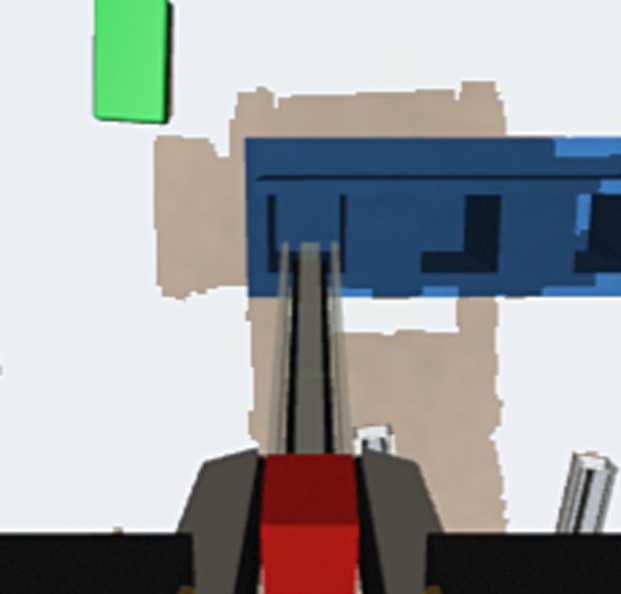

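View pics/s10c.png

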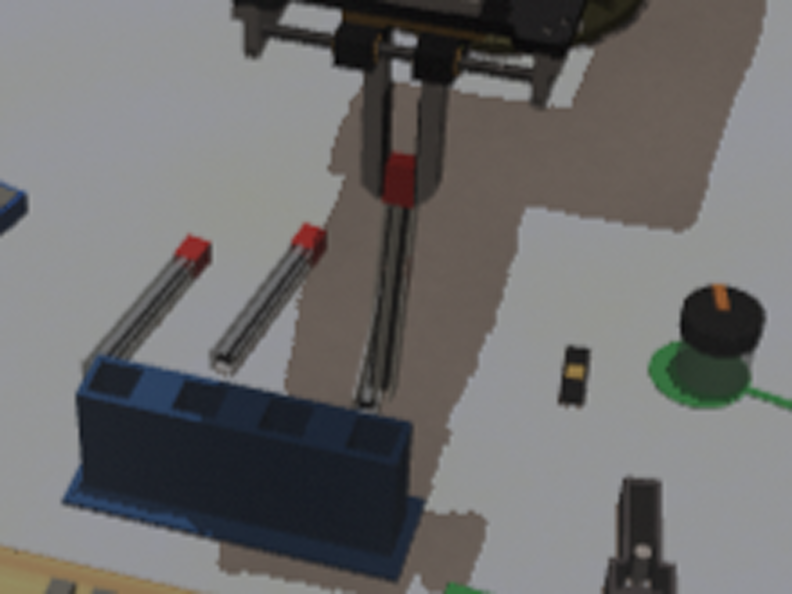

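>>> {"op": "step_arm", "data": {
  "plan": [
    {"grip": 1, "slide": [0, 0.0125, 0], "spin": 0},
    {"grip": 1, "slide": [0, 0.0125, 0], "spin": 0},
    {"grip": 1, "slide": [0, 0.0125, 0], "spin": 0},
    {"grip": 1, "slide": [0, 0.0125, 0], "spin": 0},
    {"grip": 1, "slide": [0, 0.002, 0.006], "spin": 0},
    {"grip": 1, "slide": [0, 0.002, 0.006], "spin": 0},
    {"grip": 1, "slide": [0, 0.002, 0.006], "spin": 0},
    {"grip": 1, "slide": [0, 0.002, 0.006], "spin": 0},
    {"grip": 1, "slide": [0, 0.002, 0.006], "spin": 0},
    {"grip": 1, "slide": [0, 0.002, 0.006], "spin": 0},
    {"grip": 1, "slide": [0, 0, 0], "spin": 0}
  ],
  "force": 3
}}

```text
time_s: 19.52
ee_pos: [0.6484, 0.0904, 0.1796]
eef_rot: [-1.58, 0.004, -1.53]
force: [0.5, 0.9, 2.2]
grip_width: 0.0184
```

```bash
python3 - <<'E'
from h import *
im,c=wsnap('w11')
im,c=snap('scene','s11'); crop(im,260,150,480,315,3.6,'s11c')
E
```

```text
t 19.52 pos [0.6484 0.0904 0.1796] rot [-1.5795  0.0037 -1.53  ] q [0.081  0.5612 1.2122 0.0041 1.3767 1.6102] F [0.4895 0.9087 2.202 ] w 0.0184
```

View pics/w11.png

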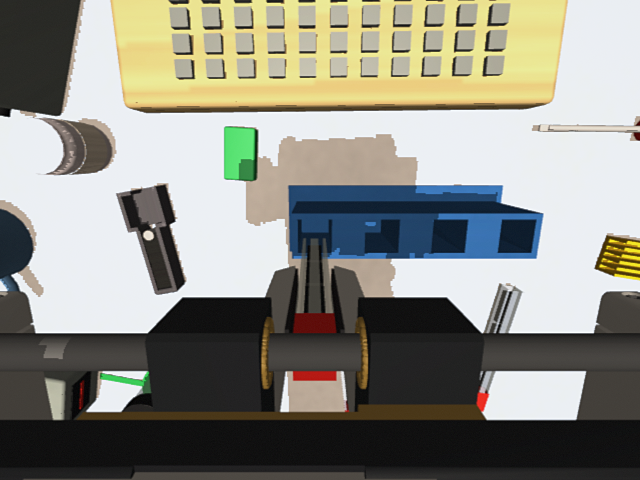

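View pics/s11c.png

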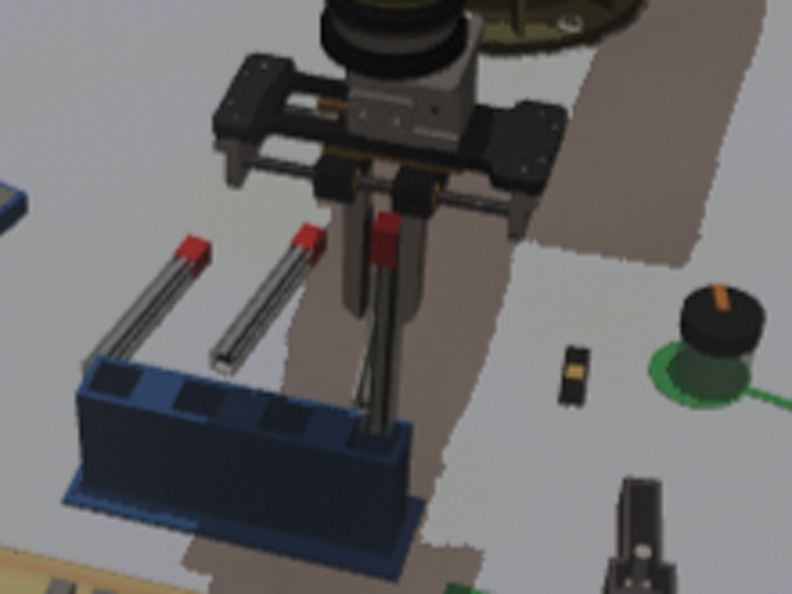

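```bash
python3 - <<'E'
from h import *
im,c=load('w11'); crop(im,270,180,370,300,6,'w11c')
for p in [(.6660,.0902,.085),(.638,.0902,.085),(.652,.0762,.085),(.652,.1042,.085)]: print((proj(c,np.array(p))-[270,180])*6)
im=cv2.imread('pics/s11.png'); crop(im,335,200,405,290,8,'s11d')
E
```

```text
[274.6697 237.8391]
[266.1646 437.4262]
[372.7005 342.9728]
[167.9729 334.6318]
```

View pics/w11c.png

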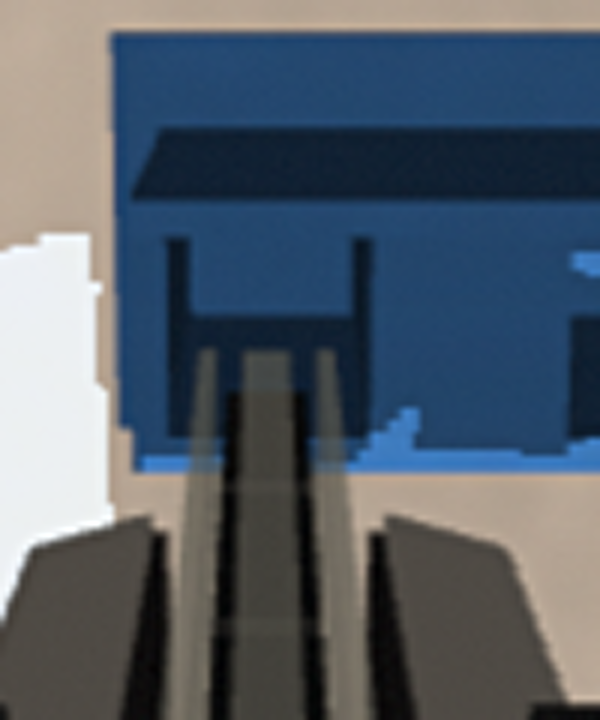

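View pics/s11d.png

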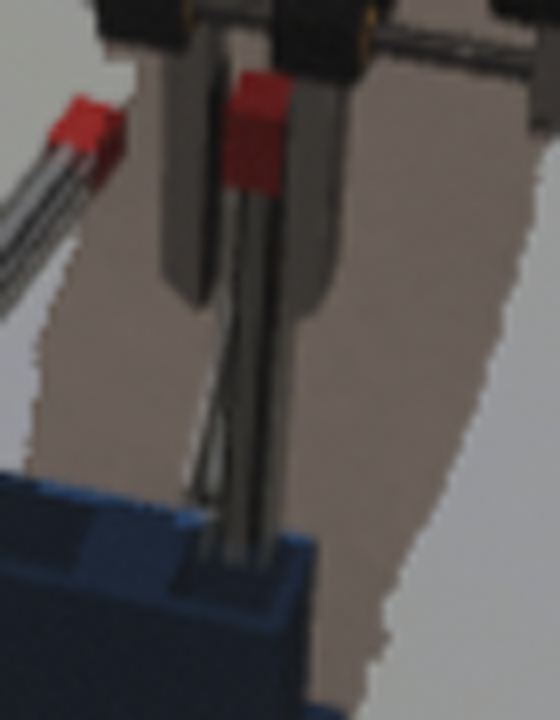

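>>> {"op": "step_arm", "data": {
  "plan": [
    {"grip": 1, "slide": [0, 0, 0], "spin": 0},
    {"grip": 1, "slide": [0, -0.01, 0], "spin": 0},
    {"grip": 1, "slide": [0, 0, 0.005], "spin": 0},
    {"grip": 1, "slide": [0, 0, 0.0045], "spin": 0},
    {"grip": 1, "slide": [0, 0, 0], "spin": 0}
  ],
  "force": 8
}}

```text
time_s: 20.03
ee_pos: [0.6577, 0.0906, 0.19]
eef_rot: [-1.579, 0.003, -1.53]
force: [-0.1, 0.7, -0.8]
grip_width: 0.0177
```

```bash
python3 - <<'E'
from h import *
im,c=wsnap('w12'); crop(im,270,180,370,300,6,'w12c')
for z in (.085,.095): print([(proj(c,np.array(p))-[270,180])*6 for p in [(.661,.0902,z),(.643,.0902,z)]])
im,c=snap('scene','s12'); crop(im,335,200,405,290,8,'s12d')
E
```

```text
t 20.03 pos [0.6577 0.0906 0.19  ] rot [-1.5792  0.0034 -1.5301] q [0.0802 0.576  1.1654 0.0038 1.4084 1.6097] F [-0.1191  0.7305 -0.7968] w 0.0177
[array([271.6141, 325.1777]), array([266.4014, 447.3623])]
[array([271.583 , 341.0027]), array([266.1932, 467.115 ])]
```

View pics/w12c.png

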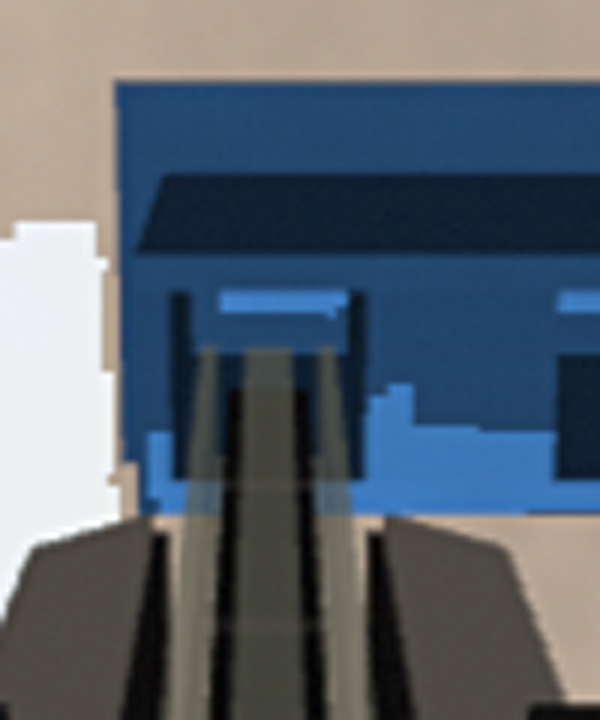

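View pics/s12d.png

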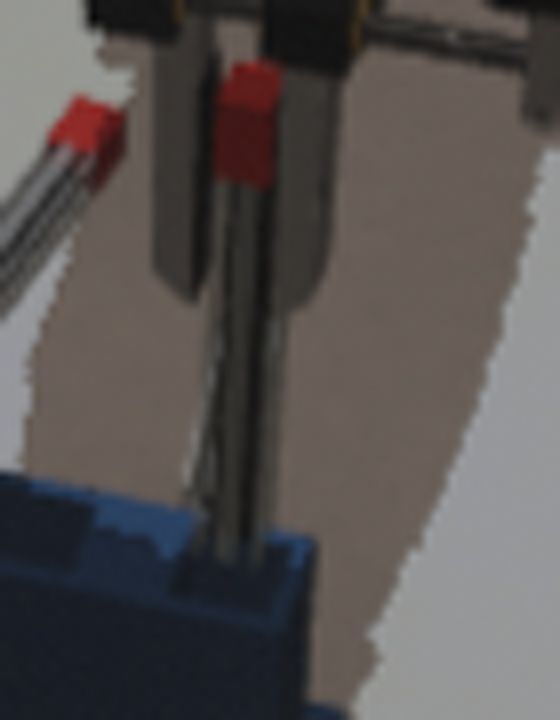

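>>> {"op": "step_arm", "data": {
  "plan": [
    {"grip": 1, "slide": [0, 0.012, 0], "spin": 0},
    {"grip": 1, "slide": [0, 0.012, 0], "spin": 0},
    {"grip": 1, "slide": [0, 0.012, 0], "spin": 0},
    {"grip": 1, "slide": [0, 0, 0], "spin": 0}
  ],
  "force": 5
}}

```text
time_s: 20.47
ee_pos: [0.6553, 0.0907, 0.1499]
eef_rot: [-1.585, 0.003, -1.53]
force: [-0.7, 0.4, -2.0]
grip_width: 0.0177
```

>>> {"op": "step_arm", "data": {
  "plan": [
    {"grip": 1, "slide": [0, 0.012, 0], "spin": 0},
    {"grip": 1, "slide": [0, 0.012, 0], "spin": 0},
    {"grip": 1, "slide": [0, 0.012, 0], "spin": 0},
    {"grip": 1, "slide": [0, 0, 0], "spin": 0}
  ]
}}

```text
time_s: 20.8
ee_pos: [0.6555, 0.0908, 0.1148]
eef_rot: [-1.583, 0.003, -1.53]
force: [0.9, -0.1, -1.7]
grip_width: 0.0185
```

```bash
python3 - <<'E'
from h import *
im,c=wsnap('w13'); 
im,c=snap('scene','s13'); crop(im,335,200,405,290,8,'s13d')
E
```

```text
t 20.8 pos [0.6555 0.0908 0.1148] rot [-1.583   0.0033 -1.53  ] q [0.0808 0.6337 1.2524 0.004  1.2676 1.6096] F [ 0.9123 -0.0728 -1.7368] w 0.0185
```

View pics/s13d.png

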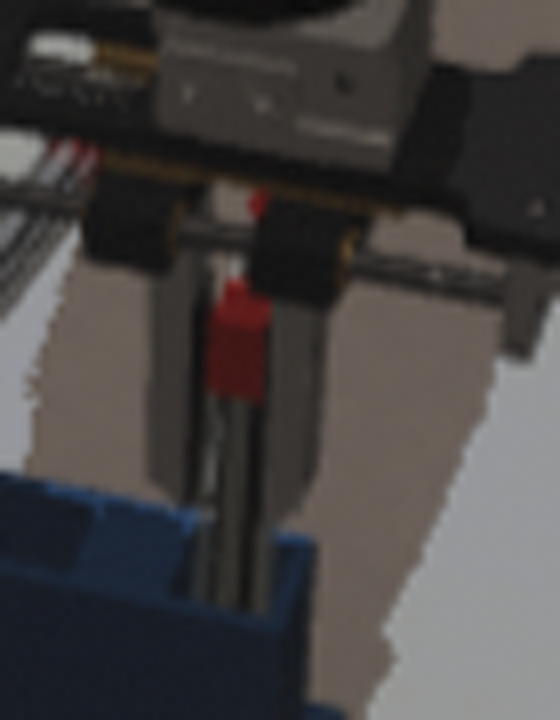

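>>> {"op": "step_arm", "data": {
  "plan": [
    {"grip": 1, "slide": [0, 0.011, 0], "spin": 0},
    {"grip": 1, "slide": [0, 0, 0], "spin": 0},
    {"grip": 0.3, "slide": [0, 0, 0], "spin": 0},
    {"grip": 0.3, "slide": [0, 0, 0], "spin": 0},
    {"grip": 0.3, "slide": [0, 0, 0], "spin": 0},
    {"grip": 0.3, "slide": [0, 0, 0], "spin": 0},
    {"grip": 0.3, "slide": [0, -0.02, 0], "spin": 0},
    {"grip": 0.3, "slide": [0, -0.025, 0], "spin": 0},
    {"grip": 0.3, "slide": [0, -0.025, 0], "spin": 0},
    {"grip": 0.3, "slide": [0, -0.025, 0], "spin": 0},
    {"grip": 0.3, "slide": [0, -0.01, 0], "spin": 0}
  ]
}}

```text
time_s: 21.82
ee_pos: [0.6581, 0.0906, 0.2161]
eef_rot: [-1.574, 0.004, -1.53]
force: [-0.8, -0.2, 1.0]
grip_width: 0.0332
```

```bash
python3 - <<'E'
from h import *
im,c=snap('scene','s14'); crop(im,260,150,480,315,3.6,'s14c')
print(get_obs()['ee_pos'],get_obs()['eef_rot'])
E
```

```text
[0.6583 0.0907 0.2165] [-1.5736  0.0037 -1.53  ]
```

View pics/s14c.png

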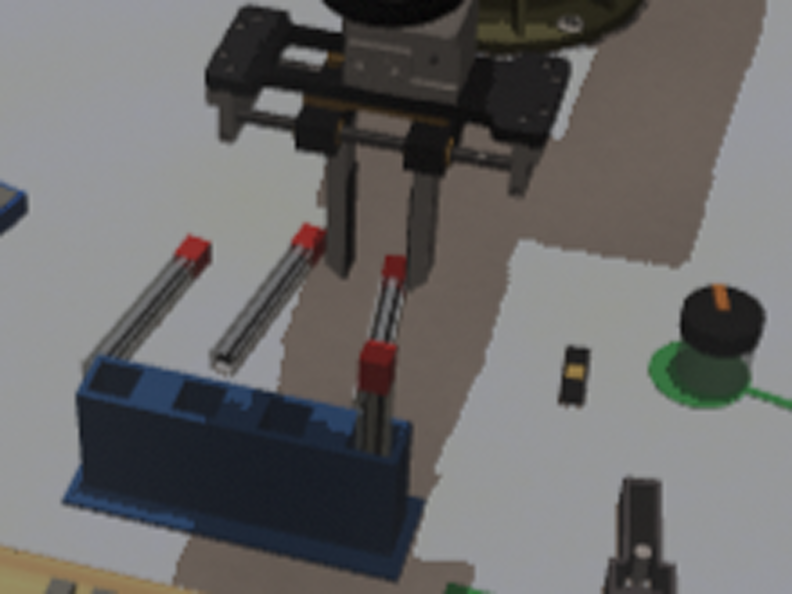

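```bash
python3 - <<'E'
from h import *
go([.4202,.0366,.05],-82.2)
E
```

```text
spin -5.46 total [ 0.0219  0.167  -0.2429] n 14 per [ 0.0016  0.0119 -0.0173] at [0.6583 0.0907 0.2165] w 0.0328
```

>>> {"op": "step_arm", "data": {
  "plan": [
    {"grip": 0, "slide": [0, 0, 0], "spin": -5.5},
    {"grip": 0, "slide": [0.0016, 0.0119, -0.0173], "spin": 0},
    {"grip": 0, "slide": [0.0016, 0.0119, -0.0173], "spin": 0},
    {"grip": 0, "slide": [0.0016, 0.0119, -0.0173], "spin": 0},
    {"grip": 0, "slide": [0.0016, 0.0119, -0.0173], "spin": 0},
    {"grip": 0, "slide": [0.0016, 0.0119, -0.0173], "spin": 0},
    {"grip": 0, "slide": [0.0016, 0.0119, -0.0173], "spin": 0},
    {"grip": 0, "slide": [0.0016, 0.0119, -0.0173], "spin": 0},
    {"grip": 0, "slide": [0.0016, 0.0119, -0.0173], "spin": 0},
    {"grip": 0, "slide": [0.0016, 0.0119, -0.0173], "spin": 0},
    {"grip": 0, "slide": [0.0016, 0.0119, -0.0173], "spin": 0},
    {"grip": 0, "slide": [0.0016, 0.0119, -0.0173], "spin": 0},
    {"grip": 0, "slide": [0.0016, 0.0119, -0.0173], "spin": 0},
    {"grip": 0, "slide": [0.0016, 0.0119, -0.0173], "spin": 0},
    {"grip": 0, "slide": [0.0016, 0.0119, -0.0173], "spin": 0},
    {"grip": 0, "slide": [0, 0, 0], "spin": 0},
    {"grip": 0, "slide": [0, 0, 0], "spin": 0}
  ]
}}

```text
time_s: 23.28
ee_pos: [0.4183, 0.0358, 0.0468]
eef_rot: [-1.581, 0.004, -1.434]
force: [1.0, -0.2, 0.7]
grip_width: 0.0472
```

```bash
python3 - <<'E'
from h import *
im,c=wsnap('w15')
go([.4202,.0366,.003],-82.2)
for ce,s,_ in blobs(red(im)): print(ce,s, onz(c,*ce,0.018))
E
```

```text
t 23.28 pos [0.4183 0.0358 0.0468] rot [-1.5806  0.0045 -1.4344] q [-0.0038  0.241   2.0178  0.0039  0.8931  1.4281] F [ 1.0264 -0.179   0.7   ] w 0.0472
spin 0.02 total [-0.0004  0.0444  0.0013] n 3 per [-0.0001  0.0148  0.0004] at [0.4194 0.0359 0.0474] w 0.047
[539.316  244.2404] [ 512  221   56   47 1639] [ 0.4512 -0.1013]
[314.45   259.7521] [ 301  238   28   42 1049] [0.4218 0.0363]
[413.5188 287.0188] [ 395  265   42   45 1064] [ 0.4125 -0.0294]
```

View pics/w15.png

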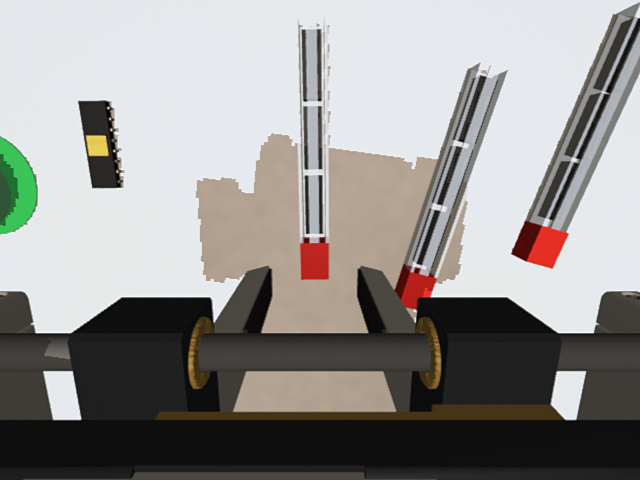

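>>> {"op": "step_arm", "data": {
  "plan": [
    {"grip": 0.2, "slide": [0, 0.015, 0.0004], "spin": 0},
    {"grip": 0.2, "slide": [0, 0.015, 0.0004], "spin": 0},
    {"grip": 0.2, "slide": [0, 0.0145, 0.0004], "spin": 0},
    {"grip": 1, "slide": [0, 0, 0], "spin": 0},
    {"grip": 1, "slide": [0, 0, 0], "spin": 0},
    {"grip": 1, "slide": [0, 0, 0], "spin": 0},
    {"grip": 1, "slide": [0, 0, 0], "spin": 0},
    {"grip": 1, "slide": [0, 0, 0], "spin": 0},
    {"grip": 1, "slide": [0, -0.04, 0], "spin": 0},
    {"grip": 1, "slide": [0, -0.04, 0], "spin": 0},
    {"grip": 1, "slide": [0, 0, 0], "spin": 0},
    {"grip": 1, "slide": [0, -0.04, 0], "spin": 0},
    {"grip": 1, "slide": [0, 0, 0], "spin": 0},
    {"grip": 1, "slide": [0, -0.04, 0], "spin": 0},
    {"grip": 1, "slide": [0, 0, 0], "spin": 0},
    {"grip": 1, "slide": [0, -0.04, 0], "spin": 0},
    {"grip": 1, "slide": [0, 0, 0], "spin": 0},
    {"grip": 1, "slide": [0, -0.04, 0], "spin": 0},
    {"grip": 1, "slide": [0, 0, 0], "spin": 0}
  ],
  "force": 3
}}

```text
time_s: 24.92
ee_pos: [0.4237, 0.0355, 0.2487]
eef_rot: [-1.57, 0.003, -1.434]
force: [1.0, -0.1, 0.5]
grip_width: 0.0179
```

```bash
python3 - <<'E'
from h import *
im,c=wsnap('w16')
im,c=snap('scene','s16'); crop(im,260,100,480,315,2.8,'s16c')
E
```

```text
t 24.92 pos [0.4237 0.0355 0.2487] rot [-1.5704  0.003  -1.434 ] q [-0.0046 -0.0183  1.7823  0.0031  1.3776  1.4287] F [ 1.044  -0.1023  0.4609] w 0.0179
```

View pics/w16.png

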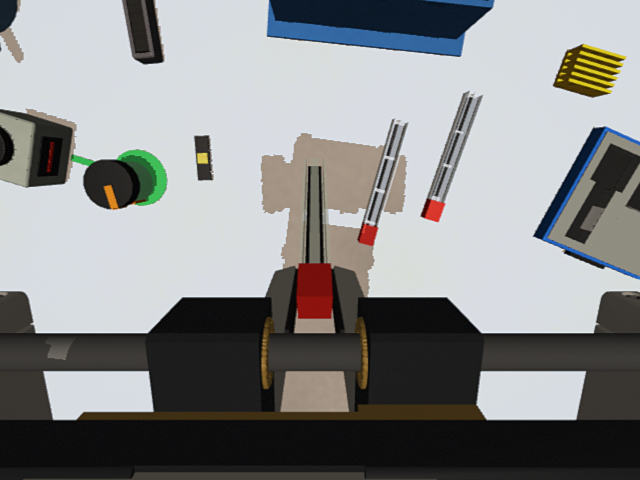

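View pics/s16c.png

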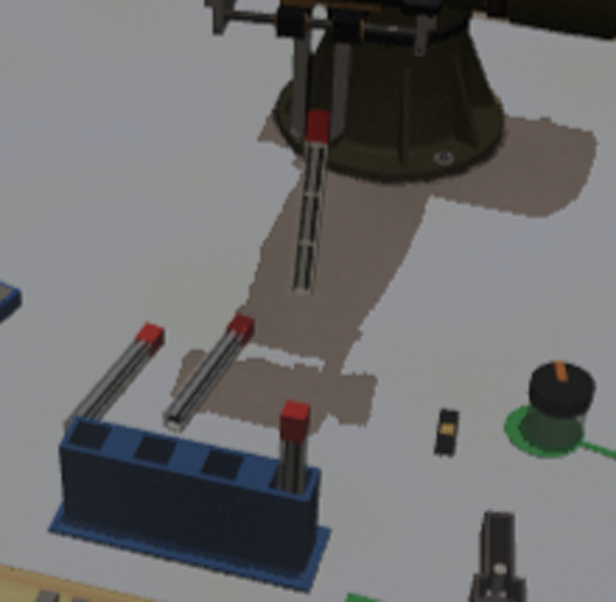

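```bash
python3 - <<'E'
from h import *
im,c=load('w16'); railang(c,(314,166)); go([.613,.0337,.245],-87.7)
E
```

```text
rail angle below horizontal 62.900000000000006 tip [0.4837 0.0443 0.1318] [313.9967 166.062 ]
spin 5.54 total [ 0.0094 -0.002   0.1903] n 9 per [ 0.001  -0.0002  0.0211] at [0.4225 0.0355 0.244 ] w 0.018
```

>>> {"op": "step_arm", "data": {
  "plan": [
    {"grip": 1, "slide": [0, 0, 0], "spin": 5.5},
    {"grip": 1, "slide": [0.002, -0.015, 0.036], "spin": 0},
    {"grip": 1, "slide": [0, 0, 0], "spin": 0},
    {"grip": 1, "slide": [0.002, -0.015, 0.036], "spin": 0},
    {"grip": 1, "slide": [0, 0, 0], "spin": 0},
    {"grip": 1, "slide": [0.002, -0.015, 0.036], "spin": 0},
    {"grip": 1, "slide": [0, 0, 0], "spin": 0},
    {"grip": 1, "slide": [0.002, -0.015, 0.036], "spin": 0},
    {"grip": 1, "slide": [0, 0, 0], "spin": 0},
    {"grip": 1, "slide": [0.001, -0.015, 0.036], "spin": 0},
    {"grip": 1, "slide": [0, 0, 0], "spin": 0},
    {"grip": 1, "slide": [0, 0, 0], "spin": 0}
  ]
}}

```text
time_s: 26.02
ee_pos: [0.6037, 0.0335, 0.3151]
eef_rot: [-1.58, 0.004, -1.53]
force: [-1.7, 0.4, -0.2]
grip_width: 0.0177
```

```bash
python3 - <<'E'
from h import *
im,c=wsnap('w17')
E
```

```text
t 26.02 pos [0.6037 0.0335 0.3151] rot [-1.5799  0.0035 -1.5299] q [-0.0065  0.3806  1.1644  0.0031  1.6059  1.5236] F [-1.7344  0.404  -0.2344] w 0.0177
```

View pics/w17.png

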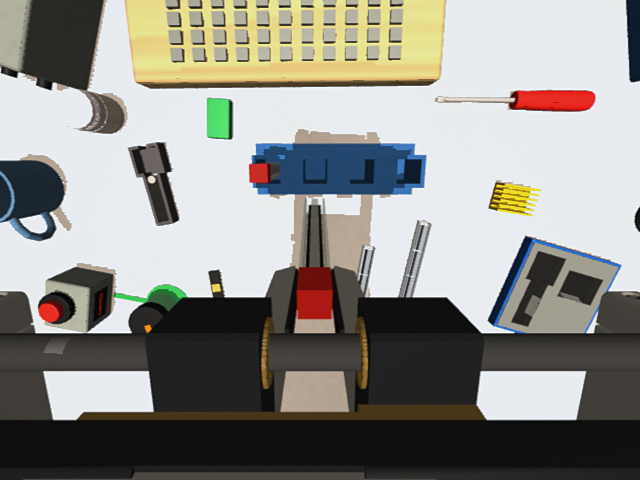

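```bash
cat >> h.py <<'E'
def railang(c,v,L=.137,up=.010,tcp=None):
    o=get_obs(); R=Ro.from_euler('xyz',o['eef_rot']).as_matrix(); G=o['ee_pos']-R[:,1]*up
    def tip(t):
        t=np.radians(t); return G+L*(np.cos(t)*R[:,2]+np.sin(t)*R[:,1])
    def edge(t): 
        r=np.radians(t); return tip(t)+.009*(np.sin(r)*R[:,2]-np.cos(r)*R[:,1])
    t=min(np.linspace(-20,130,1501),key=lambda t: abs(proj(c,edge(t))[1]-v))
    print('angle',t,'tip',tip(t),'edge px',proj(c,edge(t)),'tip-TCP fwd',(tip(t)-o['ee_pos'])@R[:,2],'down',(tip(t)-o['ee_pos'])@R[:,1])
E
python3 - <<'E'
from h import *
im,c=load('w17'); railang(c,198)
im,c=load('w16'); 
E
```

```text
angle 79.5 tip [0.6266 0.035  0.1905] edge px [314.1529 198.0046] tip-TCP fwd 0.024966266992424286 down 0.12470592233626175
```

```bash
python3 - <<'E'
from h import *
go([.6305,.0343,.222],-87.7)
E
```

```text
spin 0.04 total [0.0007 0.0932 0.0285] n 5 per [0.0001 0.0186 0.0057] at [0.6028 0.0336 0.3154] w 0.0179
```

>>> {"op": "step_arm", "data": {
  "plan": [
    {"grip": 1, "slide": [0, 0, 0.01], "spin": 0},
    {"grip": 1, "slide": [0, 0.013, 0.01], "spin": 0},
    {"grip": 1, "slide": [0.0007, 0.016, 0.0085], "spin": 0},
    {"grip": 1, "slide": [0, 0.016, 0], "spin": 0},
    {"grip": 1, "slide": [0, 0.016, 0], "spin": 0},
    {"grip": 1, "slide": [0, 0.016, 0], "spin": 0},
    {"grip": 1, "slide": [0, 0.016, 0], "spin": 0},
    {"grip": 1, "slide": [0, 0, 0], "spin": 0},
    {"grip": 1, "slide": [0, 0, 0], "spin": 0}
  ]
}}

```text
time_s: 26.82
ee_pos: [0.6297, 0.0343, 0.2233]
eef_rot: [-1.58, 0.003, -1.53]
force: [-0.9, 0.1, 0.5]
grip_width: 0.0178
```

```bash
python3 - <<'E'
from h import *
im,c=wsnap('w18'); crop(im,250,120,380,330,3.8,'w18c')
print([(proj(c,np.array(p))-[250,120])*3.8 for p in [(.668,.0353,.085),(.640,.0353,.085)]])
E
```

```text
t 26.82 pos [0.6297 0.0343 0.2233] rot [-1.5799  0.0035 -1.5299] q [-0.0049  0.4773  1.236   0.0031  1.4374  1.5246] F [-0.9348  0.0995  0.4845] w 0.0178
[array([248.5598, 262.537 ]), array([243.8127, 376.5179])]
```

View pics/w18c.png

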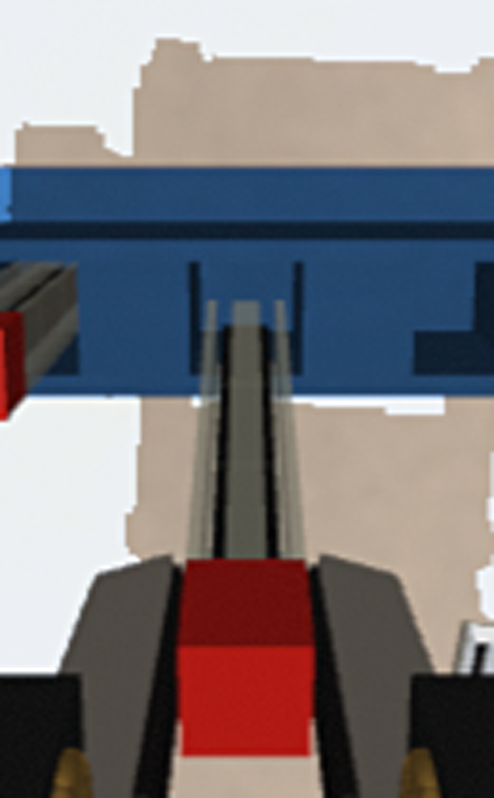

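>>> {"op": "step_arm", "data": {
  "plan": [
    {"grip": 1, "slide": [0, 0.0125, 0], "spin": 0},
    {"grip": 1, "slide": [0, 0.0125, 0], "spin": 0},
    {"grip": 1, "slide": [0, 0.0125, 0], "spin": 0},
    {"grip": 1, "slide": [0, 0, 0], "spin": 0}
  ]
}}

```text
time_s: 27.2
ee_pos: [0.6295, 0.0345, 0.1846]
eef_rot: [-1.581, 0.004, -1.53]
force: [-0.4, 0.2, -0.8]
grip_width: 0.018
```

>>> {"op": "step_arm", "data": {
  "plan": [
    {"grip": 1, "slide": [0, 0.002, 0.006], "spin": 0},
    {"grip": 1, "slide": [0, 0.002, 0.006], "spin": 0},
    {"grip": 1, "slide": [0, 0.002, 0.006], "spin": 0},
    {"grip": 1, "slide": [0, 0.002, 0.005], "spin": 0},
    {"grip": 1, "slide": [0, 0, 0], "spin": 0}
  ]
}}

```text
time_s: 27.62
ee_pos: [0.6538, 0.0354, 0.1769]
eef_rot: [-1.58, 0.003, -1.53]
force: [-0.5, -0.6, -0.4]
grip_width: 0.0179
```

```bash
python3 - <<'E'
from h import *
im,c=snap('scene','s18'); crop(im,320,170,410,290,6.5,'s18c')
E
```

```text
(no output)
```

View pics/s18c.png

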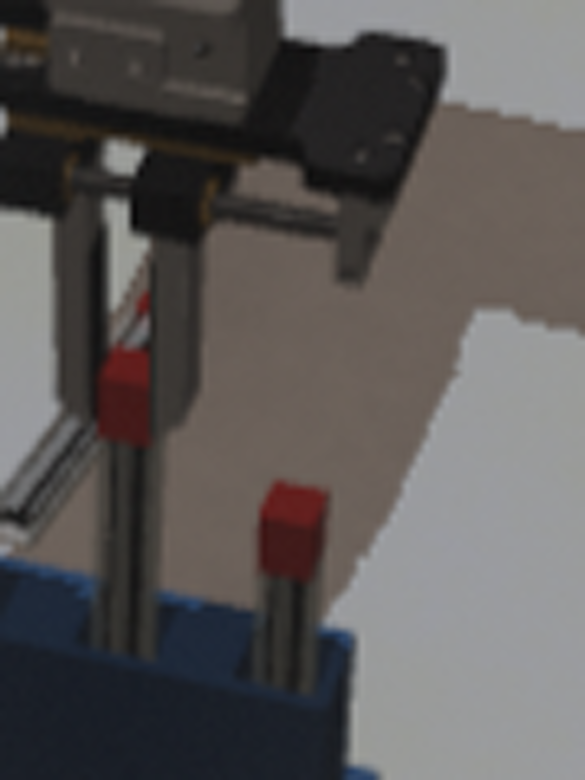

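>>> {"op": "step_arm", "data": {
  "plan": [
    {"grip": 1, "slide": [0, 0.011, 0], "spin": 0},
    {"grip": 1, "slide": [0, 0.011, 0], "spin": 0},
    {"grip": 1, "slide": [0, 0.011, 0], "spin": 0},
    {"grip": 1, "slide": [0, 0.008, 0], "spin": 0},
    {"grip": 1, "slide": [0, 0, 0], "spin": 0},
    {"grip": 0.3, "slide": [0, 0, 0], "spin": 0},
    {"grip": 0.3, "slide": [0, 0, 0], "spin": 0},
    {"grip": 0.3, "slide": [0, 0, 0], "spin": 0},
    {"grip": 0.3, "slide": [0, 0, 0], "spin": 0},
    {"grip": 0.3, "slide": [0, -0.015, 0], "spin": 0},
    {"grip": 0.3, "slide": [0, -0.025, 0], "spin": 0},
    {"grip": 0.3, "slide": [0, -0.025, 0], "spin": 0},
    {"grip": 0.3, "slide": [0, -0.01, 0], "spin": 0},
    {"grip": 0.3, "slide": [0, 0, 0], "spin": 0}
  ]
}}

```text
time_s: 28.83
ee_pos: [0.6541, 0.0353, 0.2141]
eef_rot: [-1.575, 0.003, -1.53]
force: [-0.0, 0.1, 0.6]
grip_width: 0.0328
```

```bash
python3 - <<'E'
from h import *
im,c=snap('scene','s19'); crop(im,280,170,410,300,6,'s19c')
g=np.array([.470,-.0393])+.062*np.array([-np.cos(np.radians(-5.7)),-np.sin(np.radians(-5.7))]); print(g)
go([*g,.05],-95.7)
E
```

```text
[ 0.4083 -0.0331]
spin 8.04 total [ 0.0928  0.1633 -0.236 ] n 14 per [ 0.0066  0.0117 -0.0169] at [0.6535 0.0353 0.2117] w 0.0327
```

View pics/s19c.png

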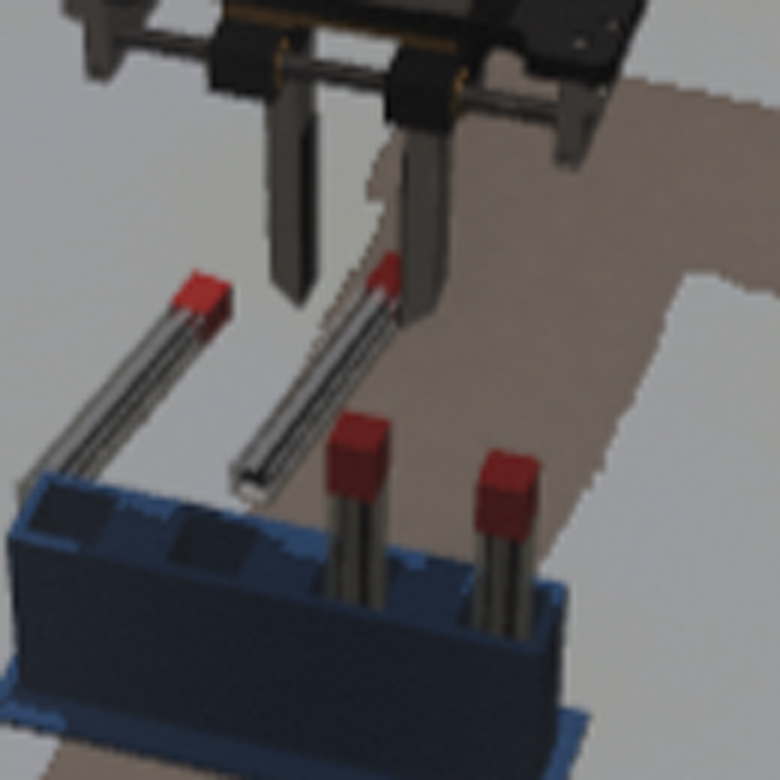

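>>> {"op": "step_arm", "data": {
  "plan": [
    {"grip": 0, "slide": [0, 0, 0], "spin": 4},
    {"grip": 0, "slide": [0, 0, 0], "spin": 4},
    {"grip": 0, "slide": [0.0066, 0.0117, -0.0169], "spin": 0},
    {"grip": 0, "slide": [0.0066, 0.0117, -0.0169], "spin": 0},
    {"grip": 0, "slide": [0.0066, 0.0117, -0.0169], "spin": 0},
    {"grip": 0, "slide": [0.0066, 0.0117, -0.0169], "spin": 0},
    {"grip": 0, "slide": [0.0066, 0.0117, -0.0169], "spin": 0},
    {"grip": 0, "slide": [0.0066, 0.0117, -0.0169], "spin": 0},
    {"grip": 0, "slide": [0.0066, 0.0117, -0.0169], "spin": 0},
    {"grip": 0, "slide": [0.0066, 0.0117, -0.0169], "spin": 0},
    {"grip": 0, "slide": [0.0066, 0.0117, -0.0169], "spin": 0},
    {"grip": 0, "slide": [0.0066, 0.0117, -0.0169], "spin": 0},
    {"grip": 0, "slide": [0.0066, 0.0117, -0.0169], "spin": 0},
    {"grip": 0, "slide": [0.0066, 0.0117, -0.0169], "spin": 0},
    {"grip": 0, "slide": [0.0066, 0.0117, -0.0169], "spin": 0},
    {"grip": 0, "slide": [0.0066, 0.0117, -0.0169], "spin": 0},
    {"grip": 0, "slide": [0, 0, 0], "spin": 0},
    {"grip": 0, "slide": [0, 0, 0], "spin": 0}
  ]
}}

```text
time_s: 30.38
ee_pos: [0.4062, -0.0328, 0.0484]
eef_rot: [-1.582, 0.002, -1.67]
force: [-0.4, -0.1, 0.5]
grip_width: 0.0468
```

```bash
python3 - <<'E'
from h import *
im,c=wsnap('w20')
go([.4083,-.0331,.003],-95.7)
for ce,s,_ in blobs(red(im)): print(ce,s, onz(c,*ce,0.018))
E
```

```text
t 30.38 pos [ 0.4062 -0.0328  0.0484] rot [-1.5823  0.0024 -1.6703] q [-0.1714  0.2141  2.0475  0.002   0.8916  1.4976] F [-0.3739 -0.0828  0.5163] w 0.0468
spin 0.02 total [0.0004 0.0461 0.0015] n 3 per [0.0001 0.0154 0.0005] at [ 0.4073 -0.0327  0.0491] w 0.0471
[425.0098 183.479 ] [ 406  164   39   41 1430] [ 0.4505 -0.1044]
[313.3608 258.2431] [ 300  237   28   41 1020] [ 0.4103 -0.0326]
```

View pics/w20.png

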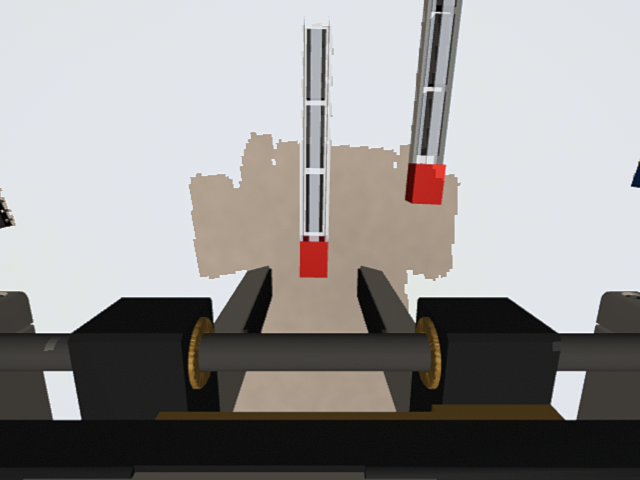

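Aligned. Same routine.

>>> {"op": "step_arm", "data": {
  "plan": [
    {"grip": 0.2, "slide": [0, 0.0155, 0.0005], "spin": 0},
    {"grip": 0.2, "slide": [0, 0.0155, 0.0005], "spin": 0},
    {"grip": 0.2, "slide": [0, 0.015, 0.0005], "spin": 0},
    {"grip": 1, "slide": [0, 0, 0], "spin": 0},
    {"grip": 1, "slide": [0, 0, 0], "spin": 0},
    {"grip": 1, "slide": [0, 0, 0], "spin": 0},
    {"grip": 1, "slide": [0, 0, 0], "spin": 0},
    {"grip": 1, "slide": [0, 0, 0], "spin": 0},
    {"grip": 1, "slide": [0, -0.04, 0], "spin": 0},
    {"grip": 1, "slide": [0, -0.04, 0], "spin": 0},
    {"grip": 1, "slide": [0, 0, 0], "spin": 0},
    {"grip": 1, "slide": [0, -0.04, 0], "spin": 0},
    {"grip": 1, "slide": [0, 0, 0], "spin": 0},
    {"grip": 1, "slide": [0, -0.04, 0], "spin": 0},
    {"grip": 1, "slide": [0, 0, 0], "spin": 0},
    {"grip": 1, "slide": [0, -0.04, 0], "spin": 0},
    {"grip": 1, "slide": [0, 0, 0], "spin": 0},
    {"grip": 1, "slide": [0, -0.04, 0], "spin": 0},
    {"grip": 1, "slide": [0, 0, 0], "spin": 0}
  ],
  "force": 3
}}

```text
time_s: 32.02
ee_pos: [0.4123, -0.0338, 0.249]
eef_rot: [-1.571, 0.002, -1.67]
force: [0.4, -0.1, 0.5]
grip_width: 0.018
```

```bash
python3 - <<'E'
from h import *
im,c=wsnap('w21')
go([.615,-.0210,.30],-87.7)
E
```

```text
t 32.02 pos [ 0.4123 -0.0338  0.249 ] rot [-1.5713  0.0016 -1.6696] q [-0.1715 -0.0456  1.8078  0.0016  1.38    1.4978] F [ 0.3697 -0.083   0.4988] w 0.018
spin -7.96 total [-0.0047 -0.0541  0.2034] n 10 per [-0.0005 -0.0054  0.0203] at [ 0.4118 -0.0338  0.2463] w 0.0182
```

View pics/w21.png

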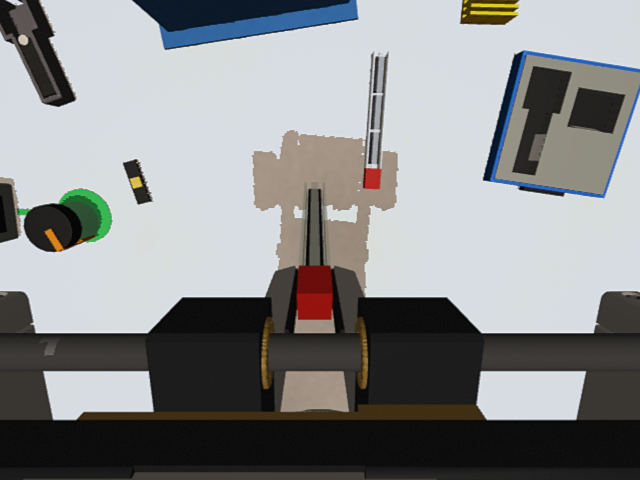

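>>> {"op": "step_arm", "data": {
  "plan": [
    {"grip": 1, "slide": [0, 0, 0], "spin": -4},
    {"grip": 1, "slide": [0, 0, 0], "spin": -4},
    {"grip": 1, "slide": [-0.001, -0.012, 0.036], "spin": 0},
    {"grip": 1, "slide": [0, 0, 0], "spin": 0},
    {"grip": 1, "slide": [-0.001, -0.012, 0.036], "spin": 0},
    {"grip": 1, "slide": [0, 0, 0], "spin": 0},
    {"grip": 1, "slide": [-0.001, -0.012, 0.036], "spin": 0},
    {"grip": 1, "slide": [0, 0, 0], "spin": 0},
    {"grip": 1, "slide": [-0.001, -0.012, 0.036], "spin": 0},
    {"grip": 1, "slide": [0, 0, 0], "spin": 0},
    {"grip": 1, "slide": [-0.001, -0.012, 0.036], "spin": 0},
    {"grip": 1, "slide": [0, 0, 0], "spin": 0},
    {"grip": 1, "slide": [0, 0, 0.02], "spin": 0},
    {"grip": 1, "slide": [0, 0, 0], "spin": 0},
    {"grip": 1, "slide": [0, 0, 0], "spin": 0}
  ]
}}

```text
time_s: 33.32
ee_pos: [0.6107, -0.0206, 0.3009]
eef_rot: [-1.58, 0.004, -1.53]
force: [-1.1, -0.2, 0.1]
grip_width: 0.0182
```

```bash
python3 - <<'E'
from h import *
im,c=wsnap('w22'); crop(im,250,120,380,330,3.8,'w22c')
E
```

```text
t 33.32 pos [ 0.6107 -0.0206  0.3009] rot [-1.5799  0.0035 -1.5299] q [-0.0946  0.3995  1.1704  0.0022  1.5813  1.4353] F [-1.1443 -0.1598  0.1115] w 0.0182
```

View pics/w22c.png

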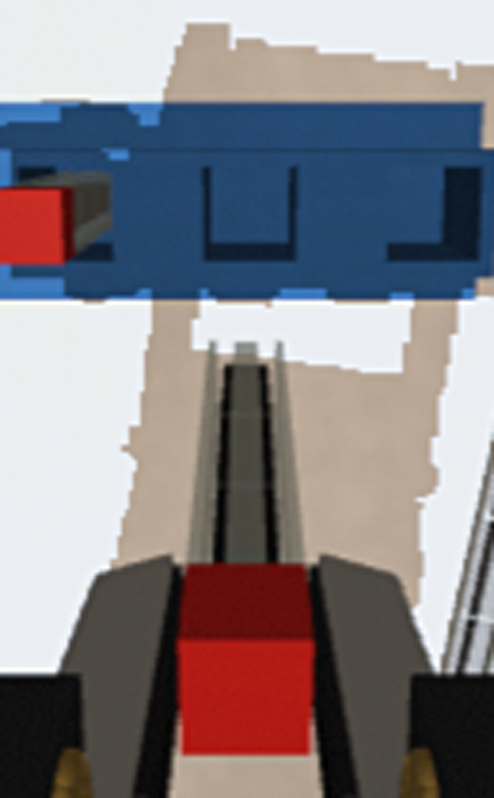

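```bash
python3 - <<'E'
from h import *
im,c=load('w22'); railang(c,210)
go([.6564-.0185,-.0203,.186],-87.7)
E
```

```text
angle 84.4 tip [ 0.6225 -0.0197  0.1748] edge px [314.2105 210.0426] tip-TCP fwd 0.0133688572670035 down 0.12634615379751094
spin 0.04 total [0.0012 0.1151 0.0286] n 6 per [0.0002 0.0192 0.0048] at [ 0.6103 -0.0206  0.3013] w 0.0179
```

>>> {"op": "step_arm", "data": {
  "plan": [
    {"grip": 1, "slide": [0, 0.014, 0.0085], "spin": 0},
    {"grip": 1, "slide": [0.001, 0.014, 0.0085], "spin": 0},
    {"grip": 1, "slide": [0, 0.014, 0.0085], "spin": 0},
    {"grip": 1, "slide": [0, 0.014, 0.008], "spin": 0},
    {"grip": 1, "slide": [0, 0.01, 0], "spin": 0},
    {"grip": 1, "slide": [0, 0, 0], "spin": 0},
    {"grip": 1, "slide": [0, 0, 0], "spin": 0}
  ]
}}

```text
time_s: 33.95
ee_pos: [0.6432, -0.02, 0.2351]
eef_rot: [-1.58, 0.003, -1.53]
force: [-0.4, 0.2, 0.6]
grip_width: 0.0182
```

```bash
python3 - <<'E'
from h import *
im,c=wsnap('w23'); crop(im,250,120,380,330,3.8,'w23c')
print([(proj(c,np.array(p))-[250,120])*3.8 for p in [(.6655,-.0197,.102),(.6704,-.0197,.085),(.6424,-.0197,.085)]])
E
```

```text
t 33.95 pos [ 0.6432 -0.02    0.2351] rot [-1.5802  0.0035 -1.53  ] q [-0.089   0.5025  1.1726  0.0023  1.4763  1.4408] F [-0.4252  0.231   0.6108] w 0.0182
[array([248.5095, 331.2125]), array([249.3324, 302.4933]), array([244.7781, 410.8995])]
```

View pics/w23c.png

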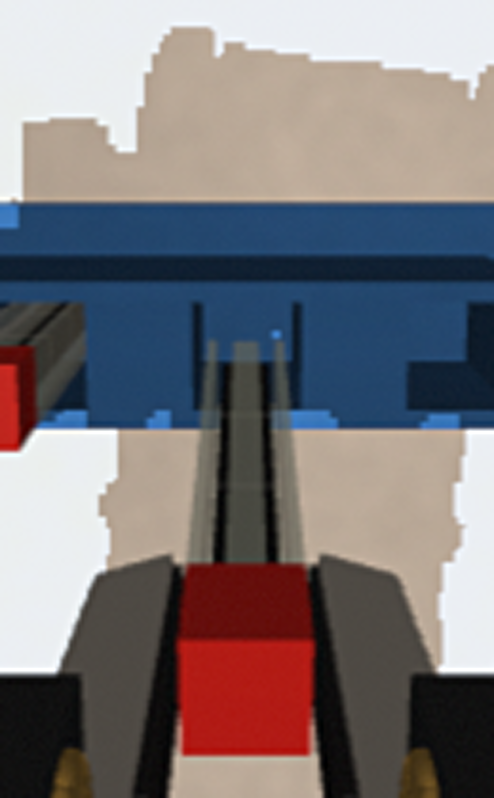

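>>> {"op": "step_arm", "data": {
  "plan": [
    {"grip": 1, "slide": [0, 0.0125, 0], "spin": 0},
    {"grip": 1, "slide": [0, 0.0125, 0], "spin": 0},
    {"grip": 1, "slide": [0, 0.0125, 0], "spin": 0},
    {"grip": 1, "slide": [0, 0.0125, 0.002], "spin": 0},
    {"grip": 1, "slide": [0, 0.005, 0.005], "spin": 0},
    {"grip": 1, "slide": [0, 0.005, 0.005], "spin": 0},
    {"grip": 1, "slide": [0, 0, 0], "spin": 0}
  ]
}}

```text
time_s: 34.58
ee_pos: [0.6557, -0.0193, 0.1747]
eef_rot: [-1.58, 0.004, -1.53]
force: [-0.8, -0.4, -0.1]
grip_width: 0.018
```

```bash
python3 - <<'E'
from h import *
im,c=snap('scene','s23'); crop(im,300,170,410,290,5.5,'s23c')
E
```

```text
(no output)
```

View pics/s23c.png

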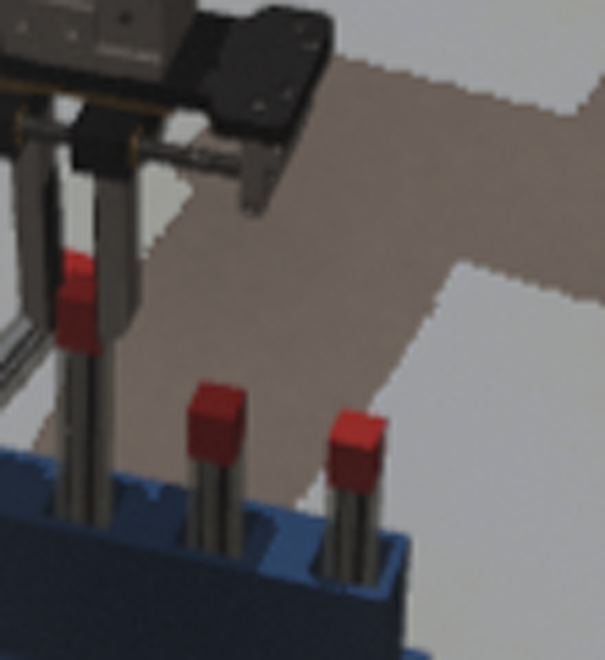

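Inside. Lower and release, then go to the fourth.

>>> {"op": "step_arm", "data": {
  "plan": [
    {"grip": 1, "slide": [0, 0.011, 0], "spin": 0},
    {"grip": 1, "slide": [0, 0.011, 0], "spin": 0},
    {"grip": 1, "slide": [0, 0.011, 0], "spin": 0},
    {"grip": 1, "slide": [0, 0.006, 0], "spin": 0},
    {"grip": 1, "slide": [0, 0, 0], "spin": 0},
    {"grip": 0.3, "slide": [0, 0, 0], "spin": 0},
    {"grip": 0.3, "slide": [0, 0, 0], "spin": 0},
    {"grip": 0.3, "slide": [0, 0, 0], "spin": 0},
    {"grip": 0.3, "slide": [0, 0, 0], "spin": 0},
    {"grip": 0.3, "slide": [0, -0.015, 0], "spin": 0},
    {"grip": 0.3, "slide": [0, -0.025, 0], "spin": 0},
    {"grip": 0.3, "slide": [0, -0.025, 0], "spin": 0},
    {"grip": 0.3, "slide": [0, -0.01, 0], "spin": 0},
    {"grip": 0.3, "slide": [0, 0, 0], "spin": 0}
  ]
}}

```text
time_s: 35.8
ee_pos: [0.6562, -0.0195, 0.214]
eef_rot: [-1.575, 0.003, -1.53]
force: [0.2, 0.1, 0.3]
grip_width: 0.0329
```

```bash
python3 - <<'E'
from h import *
im,c=snap('scene','s24'); crop(im,280,170,410,300,6,'s24c')
a=np.radians(-6.4)
g=np.array([.5115,-.115])+.062*np.array([-np.cos(a),-np.sin(a)]); print(g)
go([*g,.05],-96.4)
E
```

```text
[ 0.4499 -0.1081]
spin 8.74 total [ 0.1113  0.1629 -0.1933] n 13 per [ 0.0086  0.0125 -0.0149] at [ 0.6556 -0.0195  0.2117] w 0.033
```

View pics/s24c.png

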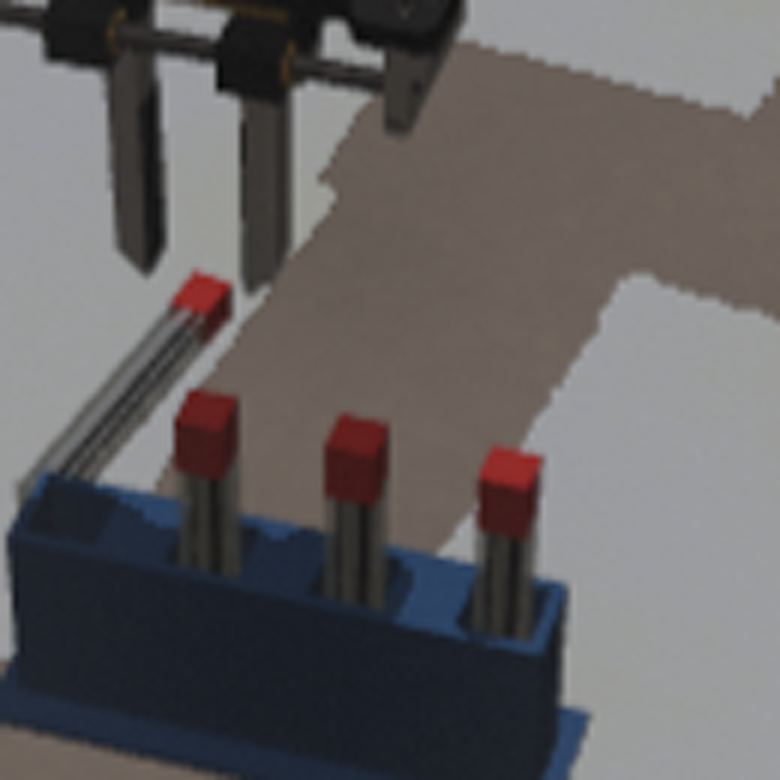

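>>> {"op": "step_arm", "data": {
  "plan": [
    {"grip": 0, "slide": [0, 0, 0], "spin": 4.4},
    {"grip": 0, "slide": [0, 0, 0], "spin": 4.4},
    {"grip": 0, "slide": [0.0084, 0.0125, -0.0149], "spin": 0},
    {"grip": 0, "slide": [0.0084, 0.0125, -0.0149], "spin": 0},
    {"grip": 0, "slide": [0.0084, 0.0125, -0.0149], "spin": 0},
    {"grip": 0, "slide": [0.0084, 0.0125, -0.0149], "spin": 0},
    {"grip": 0, "slide": [0.0084, 0.0125, -0.0149], "spin": 0},
    {"grip": 0, "slide": [0.0084, 0.0125, -0.0149], "spin": 0},
    {"grip": 0, "slide": [0.0084, 0.0125, -0.0149], "spin": 0},
    {"grip": 0, "slide": [0.0084, 0.0125, -0.0149], "spin": 0},
    {"grip": 0, "slide": [0.0084, 0.0125, -0.0149], "spin": 0},
    {"grip": 0, "slide": [0.0084, 0.0125, -0.0149], "spin": 0},
    {"grip": 0, "slide": [0.0084, 0.0125, -0.0149], "spin": 0},
    {"grip": 0, "slide": [0.0084, 0.0125, -0.0149], "spin": 0},
    {"grip": 0, "slide": [0.0084, 0.0125, -0.0149], "spin": 0},
    {"grip": 0, "slide": [0, 0, 0], "spin": 0},
    {"grip": 0, "slide": [0, 0, 0], "spin": 0}
  ]
}}

```text
time_s: 37.27
ee_pos: [0.4482, -0.1055, 0.0493]
eef_rot: [-1.582, 0.003, -1.685]
force: [-0.3, -0.2, 0.2]
grip_width: 0.0473
```

```bash
python3 - <<'E'
from h import *
im,c=wsnap('w25')
go([.4495,-.1065,.003],-96.4)
for ce,s,_ in blobs(red(im)): print(ce,s, onz(c,*ce,0.018))
E
```

```text
t 37.27 pos [ 0.4482 -0.1055  0.0493] rot [-1.5824  0.0026 -1.6845] q [-0.311   0.3158  1.9085  0.0004  0.9292  1.3733] F [-0.3264 -0.2192  0.2471] w 0.0473
spin -0.09 total [0.0011 0.047  0.0008] n 3 per [0.0004 0.0157 0.0003] at [ 0.4492 -0.1055  0.05  ] w 0.047
[315.252  259.7902] [ 302  238   28   41 1020] [ 0.4508 -0.1065]
```

View pics/w25.png

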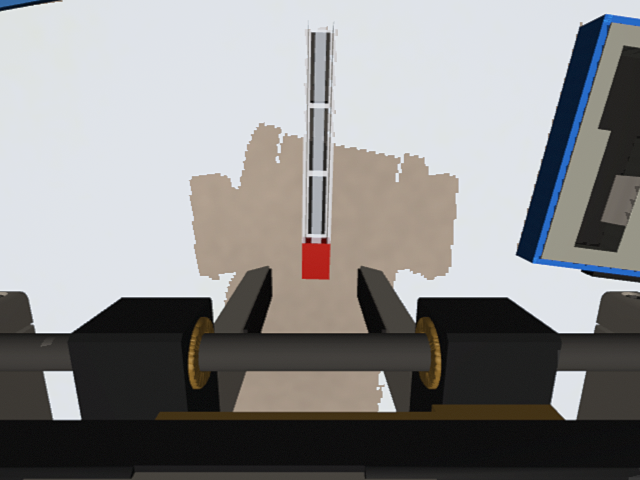

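>>> {"op": "step_arm", "data": {
  "plan": [
    {"grip": 0.2, "slide": [0.0005, 0.0155, 0.0003], "spin": 0.5},
    {"grip": 0.2, "slide": [0.0003, 0.0155, 0.0003], "spin": 0.5},
    {"grip": 0.2, "slide": [0.0003, 0.0155, 0.0003], "spin": 0},
    {"grip": 1, "slide": [0, 0, 0], "spin": 0},
    {"grip": 1, "slide": [0, 0, 0], "spin": 0},
    {"grip": 1, "slide": [0, 0, 0], "spin": 0},
    {"grip": 1, "slide": [0, 0, 0], "spin": 0},
    {"grip": 1, "slide": [0, 0, 0], "spin": 0},
    {"grip": 1, "slide": [0, -0.04, 0], "spin": 0},
    {"grip": 1, "slide": [0, -0.04, 0], "spin": 0},
    {"grip": 1, "slide": [0, 0, 0], "spin": 0},
    {"grip": 1, "slide": [0, -0.04, 0], "spin": 0},
    {"grip": 1, "slide": [0, 0, 0], "spin": 0},
    {"grip": 1, "slide": [0, -0.04, 0], "spin": 0},
    {"grip": 1, "slide": [0, 0, 0], "spin": 0},
    {"grip": 1, "slide": [0, -0.04, 0], "spin": 0},
    {"grip": 1, "slide": [0, 0, 0], "spin": 0},
    {"grip": 1, "slide": [0, -0.04, 0], "spin": 0},
    {"grip": 1, "slide": [0, 0, 0], "spin": 0}
  ],
  "force": 3
}}

```text
time_s: 38.9
ee_pos: [0.4535, -0.108, 0.2498]
eef_rot: [-1.571, 0.0, -1.701]
force: [0.3, 0.1, 1.5]
grip_width: 0.0178
```

```bash
python3 - <<'E'
from h import *
im,c=wsnap('w26')
go([.620,-.0762,.30],-87.7)
E
```

```text
t 38.9 pos [ 0.4535 -0.108   0.2498] rot [-1.5709  0.0003 -1.701 ] q [-0.3126  0.0773  1.6812  0.0002  1.3833  1.3883] F [0.2815 0.1216 1.549 ] w 0.0178
spin -9.76 total [-0.025  -0.0532  0.168 ] n 9 per [-0.0028 -0.0059  0.0187] at [ 0.453  -0.1078  0.2471] w 0.0183
```

View pics/w26.png

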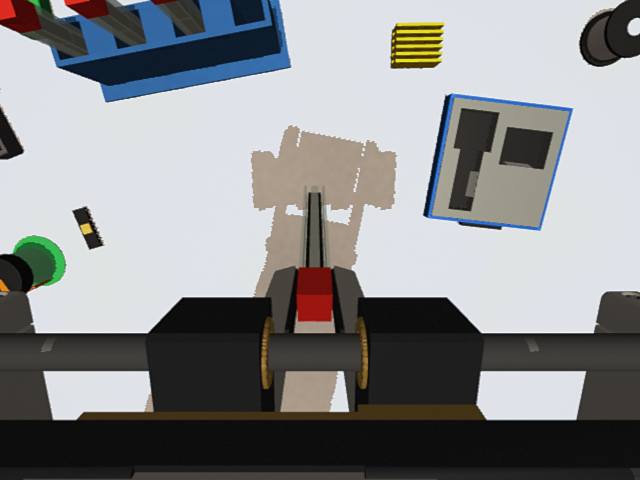

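>>> {"op": "step_arm", "data": {
  "plan": [
    {"grip": 1, "slide": [0, 0, 0], "spin": -4.9},
    {"grip": 1, "slide": [0, 0, 0], "spin": -4.9},
    {"grip": 1, "slide": [-0.005, -0.011, 0.034], "spin": 0},
    {"grip": 1, "slide": [0, 0, 0], "spin": 0},
    {"grip": 1, "slide": [-0.005, -0.011, 0.034], "spin": 0},
    {"grip": 1, "slide": [0, 0, 0], "spin": 0},
    {"grip": 1, "slide": [-0.005, -0.011, 0.034], "spin": 0},
    {"grip": 1, "slide": [0, 0, 0], "spin": 0},
    {"grip": 1, "slide": [-0.005, -0.011, 0.034], "spin": 0},
    {"grip": 1, "slide": [0, 0, 0], "spin": 0},
    {"grip": 1, "slide": [-0.005, -0.011, 0.034], "spin": 0},
    {"grip": 1, "slide": [0, 0, 0], "spin": 0},
    {"grip": 1, "slide": [0, 0, 0], "spin": 0}
  ]
}}

```text
time_s: 40.03
ee_pos: [0.6214, -0.0756, 0.2965]
eef_rot: [-1.58, 0.003, -1.529]
force: [0.4, -0.4, -1.0]
grip_width: 0.0178
```

```bash
python3 - <<'E'
from h import *
im,c=wsnap('w27'); crop(im,250,120,380,330,3.8,'w27c')
E
```

```text
t 40.03 pos [ 0.6214 -0.0756  0.2965] rot [-1.5798  0.0035 -1.5294] q [-0.1802  0.4376  1.1274  0.0014  1.5861  1.3492] F [ 0.3979 -0.4491 -0.9945] w 0.0178
```

View pics/w27c.png

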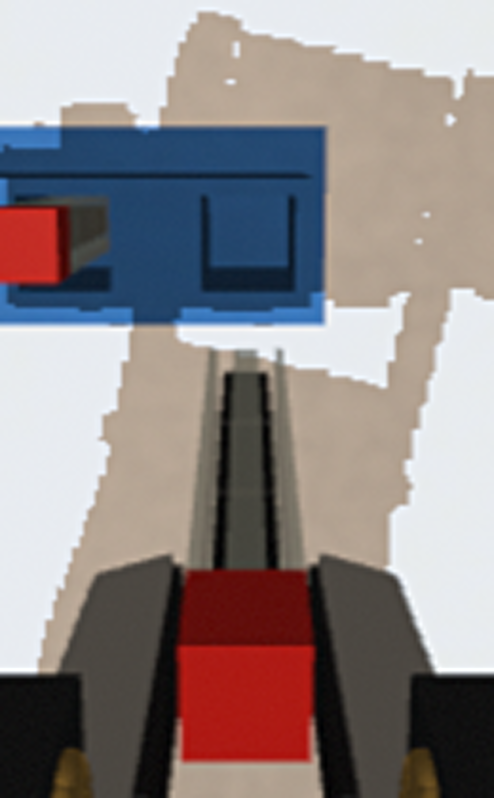

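>>> {"op": "step_arm", "data": {
  "plan": [
    {"grip": 1, "slide": [0, 0.01, 0.007], "spin": 0},
    {"grip": 1, "slide": [0, 0.014, 0.007], "spin": 0},
    {"grip": 1, "slide": [0, 0.014, 0.0065], "spin": 0},
    {"grip": 1, "slide": [0, 0.014, 0.0065], "spin": 0},
    {"grip": 1, "slide": [0, 0.01, 0], "spin": 0},
    {"grip": 1, "slide": [0, 0, 0], "spin": 0},
    {"grip": 1, "slide": [0, 0, 0], "spin": 0}
  ]
}}

```text
time_s: 40.67
ee_pos: [0.6471, -0.0744, 0.2345]
eef_rot: [-1.581, 0.004, -1.53]
force: [-0.9, -0.2, -0.4]
grip_width: 0.0182
```

```bash
python3 - <<'E'
from h import *
im,c=wsnap('w28'); crop(im,250,120,380,330,3.8,'w28c')
E
```

```text
t 40.67 pos [ 0.6471 -0.0744  0.2345] rot [-1.5807  0.0037 -1.53  ] q [-0.1713  0.5224  1.1445  0.0016  1.4851  1.3585] F [-0.9277 -0.2134 -0.4263] w 0.0182
```

View pics/w28c.png

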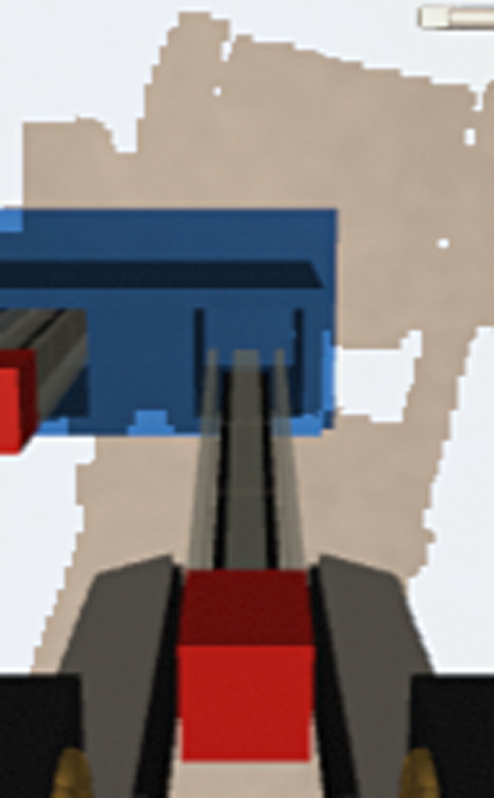

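>>> {"op": "step_arm", "data": {
  "plan": [
    {"grip": 1, "slide": [0, 0.0125, 0.001], "spin": 0},
    {"grip": 1, "slide": [0, 0.0125, 0], "spin": 0},
    {"grip": 1, "slide": [0, 0.0125, 0], "spin": 0},
    {"grip": 1, "slide": [0, 0.0125, 0.002], "spin": 0},
    {"grip": 1, "slide": [0, 0.005, 0.0045], "spin": 0},
    {"grip": 1, "slide": [0, 0.005, 0.004], "spin": 0},
    {"grip": 1, "slide": [0, 0, 0], "spin": 0}
  ]
}}

```text
time_s: 41.3
ee_pos: [0.6588, -0.0737, 0.1741]
eef_rot: [-1.58, 0.004, -1.53]
force: [0.5, 0.1, -0.4]
grip_width: 0.018
```

>>> {"op": "step_arm", "data": {
  "plan": [
    {"grip": 1, "slide": [0, 0.011, 0], "spin": 0},
    {"grip": 1, "slide": [0, 0.011, 0], "spin": 0},
    {"grip": 1, "slide": [0, 0.011, 0], "spin": 0},
    {"grip": 1, "slide": [0, 0.005, 0], "spin": 0},
    {"grip": 1, "slide": [0, 0, 0], "spin": 0},
    {"grip": 0.3, "slide": [0, 0, 0], "spin": 0},
    {"grip": 0.3, "slide": [0, 0, 0], "spin": 0},
    {"grip": 0.3, "slide": [0, 0, 0], "spin": 0},
    {"grip": 0.3, "slide": [0, 0, 0], "spin": 0},
    {"grip": 0.3, "slide": [0, -0.015, 0], "spin": 0},
    {"grip": 0.3, "slide": [0, -0.025, 0], "spin": 0},
    {"grip": 0.3, "slide": [0, -0.025, 0], "spin": 0},
    {"grip": 0.3, "slide": [0, -0.025, 0], "spin": 0},
    {"grip": 0.3, "slide": [0, 0, 0], "spin": 0},
    {"grip": 0.3, "slide": [0, 0, 0], "spin": 0}
  ]
}}

```text
time_s: 42.55
ee_pos: [0.6592, -0.074, 0.2286]
eef_rot: [-1.577, 0.003, -1.53]
force: [-0.7, 0.3, -1.3]
grip_width: 0.0329
```

```bash
python3 - <<'E'
from h import *
im,c=snap('scene','s29'); crop(im,270,170,400,300,6,'s29c')
im,c=wsnap('w29')
im,c=snap('top','t29')
crop(im,90,160,300,350,3.8,'t29l'); crop(im,380,160,570,350,3.1,'t29r')
E
```

```text
t 42.6 pos [ 0.6587 -0.0739  0.2269] rot [-1.5794  0.0034 -1.53  ] q [-0.1676  0.5534  1.1156  0.0016  1.4817  1.3622] F [ 0.0747 -0.072  -0.8012] w 0.0329
```

View pics/s29c.png

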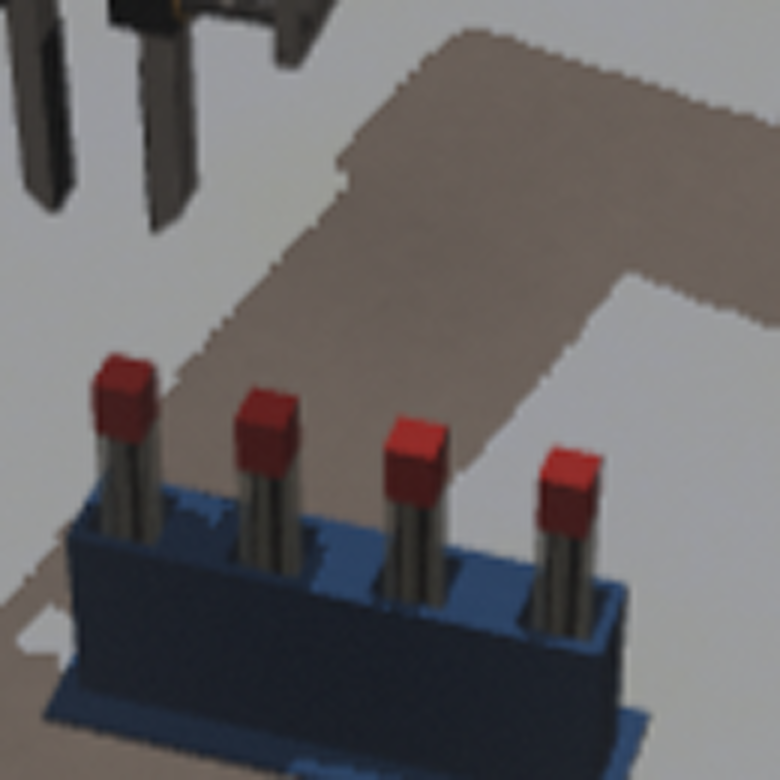

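View pics/w29.png

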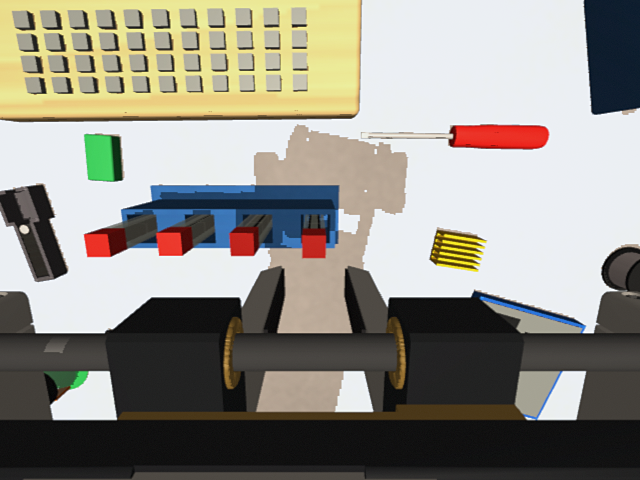

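```bash
python3 - <<'E'
from h import *
im,c=load('w26'); crop(im,370,10,600,240,2.6,'w26r')
E
```

```text
(no output)
```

View pics/w26r.png

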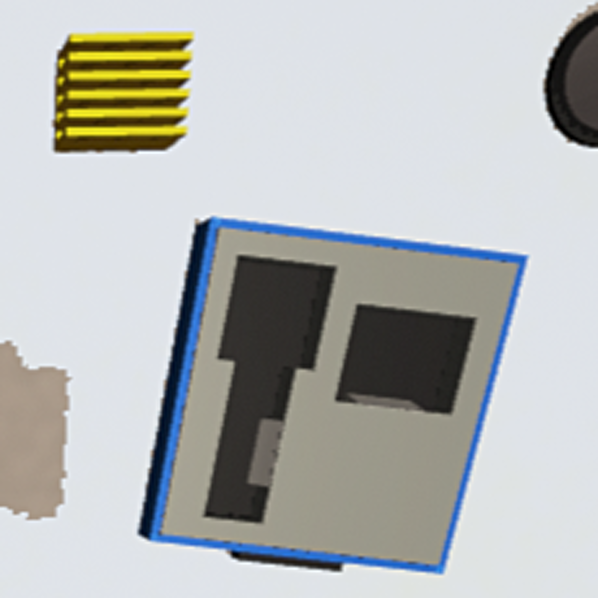

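View pics/t29r.png

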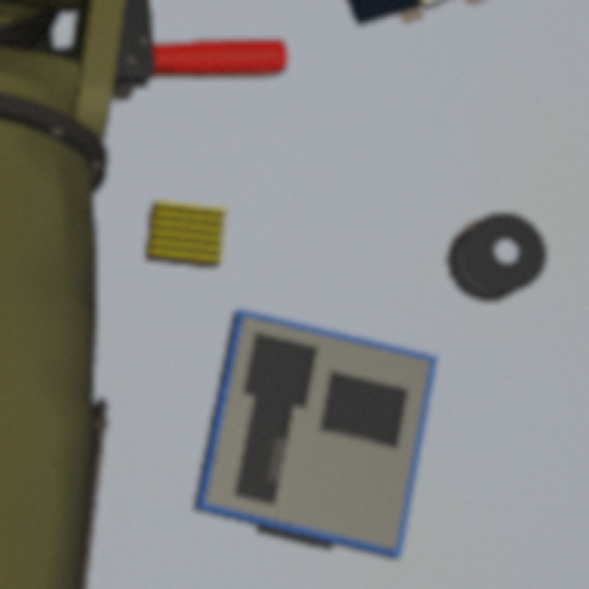

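View pics/t29l.png

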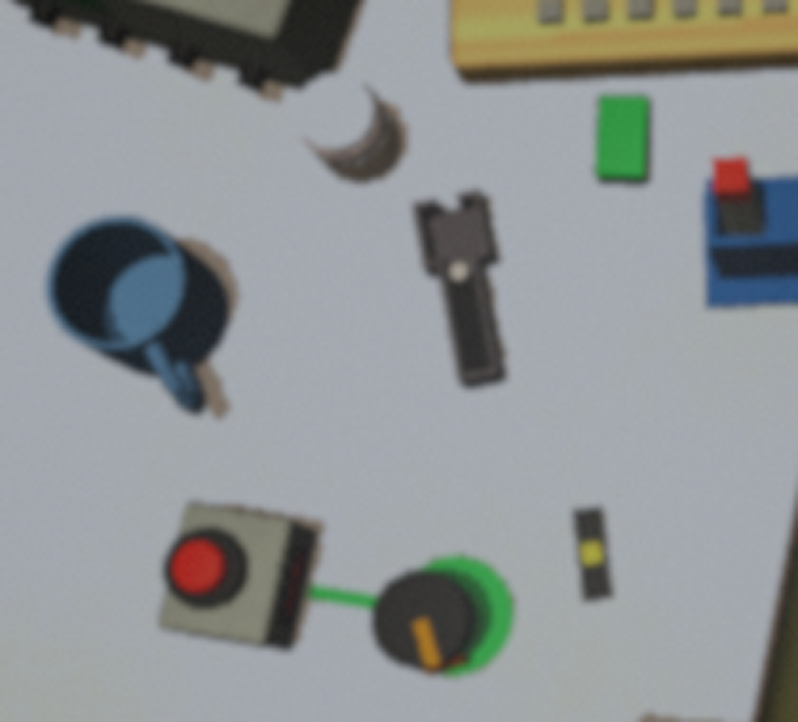

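```bash
python3 - <<'E'
from h import *
im,c=load('w26')
ct=cams.calibration('top')
f=lambda p,z=.02: onz(c,370+p[0]/2.6,10+p[1]/2.6,z)
g=lambda p,z=.02: onz(ct,380+p[0]/3.1,160+p[1]/3.1,z)
def rep(n,F,P):
    q=[F(p) for p in P]; cen=np.mean(q,0); e=[q[(i+1)%4]-q[i] for i in range(4)]
    print(n,'cen',cen,'lens',[round(np.hypot(*v)*1000,1) for v in e],'ang',[round(np.degrees(np.arctan2(v[1],v[0])),1) for v in e])
rep('case w',f,[(212,218),(527,258),(440,572),(150,540)])
rep('sink w',f,[(358,304),(475,318),(453,413),(337,401)])
rep('jaw w',f,[(237,255),(336,266),(315,369),(218,358)])
print('handle end w',f((205,517)),f((263,522)))
rep('case t',g,[(240,312),(436,357),(398,556),(199,508)])
rep('sink t',g,[(331,373),(407,388),(398,446),(322,430)])
rep('jaw t',g,[(256,334),(317,347),(305,408),(245,393)])
print('handle end t',g((236,495)),g((272,503)))
h=lambda p:g(p,.026)
rep('heatsink t',h,[(155,203),(225,209),(218,265),(148,258)])
rep('heatsink w',lambda p:f(p,.026),[(70,34),(193,32),(188,134),(66,134)])
E
```

```text
case w cen [ 0.4852 -0.3281] lens [np.float64(139.0), np.float64(139.8), np.float64(138.0), np.float64(140.7)] ang [np.float64(-104.1), np.float64(165.6), np.float64(76.2), np.float64(-14.0)]
sink w cen [ 0.5001 -0.361 ] lens [np.float64(52.5), np.float64(41.1), np.float64(53.1), np.float64(41.7)] ang [np.float64(-103.9), np.float64(167.7), np.float64(76.9), np.float64(-13.1)]
jaw w cen [ 0.5275 -0.3045] lens [np.float64(43.7), np.float64(43.5), np.float64(43.9), np.float64(43.3)] ang [np.float64(-103.4), np.float64(167.2), np.float64(76.4), np.float64(-13.1)]
handle end w [ 0.4411 -0.2696] [ 0.4353 -0.2962]
case t cen [ 0.4849 -0.3278] lens [np.float64(137.8), np.float64(140.6), np.float64(137.1), np.float64(139.8)] ang [np.float64(-103.3), np.float64(165.7), np.float64(76.4), np.float64(-14.1)]
sink t cen [ 0.5007 -0.3604] lens [np.float64(52.8), np.float64(41.0), np.float64(52.6), np.float64(40.4)] ang [np.float64(-101.4), np.float64(167.7), np.float64(77.9), np.float64(-11.9)]
jaw t cen [ 0.5276 -0.3042] lens [np.float64(42.8), np.float64(43.8), np.float64(42.1), np.float64(42.3)] ang [np.float64(-102.3), np.float64(166.1), np.float64(75.7), np.float64(-13.0)]
handle end t [ 0.4419 -0.2695] [ 0.4365 -0.2937]
heatsink t cen [ 0.6233 -0.2417] lens [np.float64(49.1), np.float64(40.6), np.float64(48.8), np.float64(40.0)] ang [np.float64(-95.1), np.float64(170.6), np.float64(84.1), np.float64(-9.0)]
heatsink w cen [ 0.6252 -0.2439] lens [np.float64(49.8), np.float64(37.9), np.float64(50.6), np.float64(37.1)] ang [np.float64(-96.6), np.float64(174.3), np.float64(82.5), np.float64(-6.9)]
```

>>> {"op": "step_arm", "data": {
  "plan": [
    {"grip": -0.3, "slide": [0, 0, 0], "spin": -6.7},
    {"grip": -0.3, "slide": [0, 0, 0], "spin": -6.7},
    {"grip": -0.3, "slide": [0, 0, 0], "spin": -6.7},
    {"grip": -0.3, "slide": [0, 0, 0], "spin": -6.7},
    {"grip": -0.3, "slide": [0, 0, 0], "spin": -6.7},
    {"grip": -0.3, "slide": [0, 0, 0], "spin": -6.7},
    {"grip": -0.3, "slide": [0, 0, 0], "spin": -6.7},
    {"grip": -0.3, "slide": [0, 0, 0], "spin": -6.7},
    {"grip": -0.3, "slide": [0, 0, 0], "spin": -6.7},
    {"grip": -0.3, "slide": [0, 0, 0], "spin": -6.7},
    {"grip": -0.3, "slide": [0, 0, 0], "spin": -6.7},
    {"grip": -0.3, "slide": [0, 0, 0], "spin": -6.7},
    {"grip": -0.3, "slide": [0, 0, 0], "spin": 0}
  ]
}}

```text
time_s: 43.78
ee_pos: [0.6585, -0.0739, 0.2258]
eef_rot: [-1.569, 0.011, -0.121]
force: [-0.9, -0.2, -0.6]
grip_width: 0.0613
```

```bash
python3 - <<'E'
from h import *
print(get_obs()['eef_rot'])
go([.6245,-.243,.12],-7)
E
```

```text
[-1.5687  0.0111 -0.1211]
spin 0.06 total [-0.0119  0.1056 -0.1722] n 10 per [-0.0012  0.0106 -0.0172] at [ 0.6585 -0.0739  0.2258] w 0.0613
```

>>> {"op": "step_arm", "data": {
  "plan": [
    {"grip": -0.3, "slide": [-0.0012, 0, -0.02], "spin": 0},
    {"grip": -0.3, "slide": [-0.0012, 0.006, -0.02], "spin": 0},
    {"grip": -0.3, "slide": [-0.0012, 0.012, -0.02], "spin": 0},
    {"grip": -0.3, "slide": [-0.0012, 0.012, -0.02], "spin": 0},
    {"grip": -0.3, "slide": [-0.0012, 0.012, -0.02], "spin": 0},
    {"grip": -0.3, "slide": [-0.0012, 0.012, -0.02], "spin": 0},
    {"grip": -0.3, "slide": [-0.0012, 0.012, -0.02], "spin": 0},
    {"grip": -0.3, "slide": [-0.0012, 0.015, -0.016], "spin": 0},
    {"grip": -0.3, "slide": [-0.0012, 0.013, -0.009], "spin": 0},
    {"grip": -0.3, "slide": [-0.0012, 0.012, -0.007], "spin": 0},
    {"grip": -0.3, "slide": [0, 0, 0], "spin": 0},
    {"grip": -0.3, "slide": [0, 0, 0], "spin": 0}
  ]
}}

```text
time_s: 44.78
ee_pos: [0.6241, -0.2422, 0.1203]
eef_rot: [-1.568, 0.01, -0.128]
force: [0.3, 0.2, -0.1]
grip_width: 0.0613
```

```bash
python3 - <<'E'
from h import *
im,c=wsnap('w30')
m=mask(im,(20,100,40),(35,255,255)); cv2.imwrite('pics/m30.png',m)
for ce,s,_ in blobs(m,200): print(ce,s)
E
```

```text
t 44.78 pos [ 0.6241 -0.2422  0.1203] rot [-1.5683  0.0103 -0.1278] q [-0.4246  0.645   1.2208 -0.0007  1.2864 -0.2966] F [ 0.2542  0.1912 -0.0834] w 0.0613
[558.1955  12.4579] [ 505    0  135   34 2112]
[317.7449 239.4703] [ 295  210   46   64 2622]
```

View pics/w30.png

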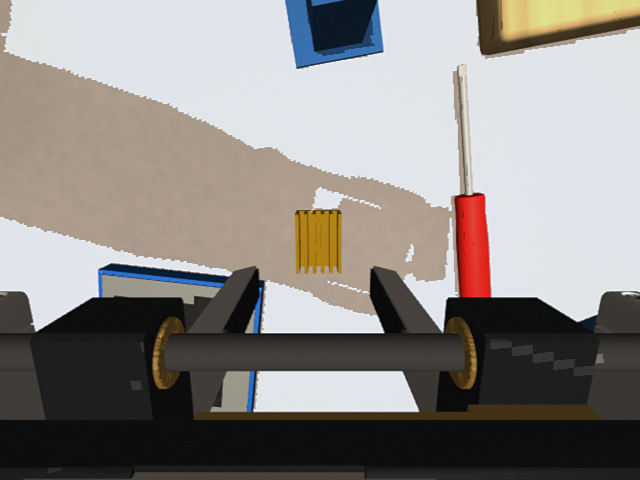

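```bash
python3 - <<'E'
from h import *
im,c=load('w30'); crop(im,280,195,360,285,7,'w30c')
print(onz(c,319,241,.026))
go([.6245,-.243,.016],-7)
E
```

```text
[ 0.6268 -0.2412]
spin -0.27 total [ 0.0009  0.1053 -0.0012] n 5 per [ 0.0002  0.0211 -0.0002] at [ 0.6246 -0.242   0.1213] w 0.061
```

View pics/w30c.png

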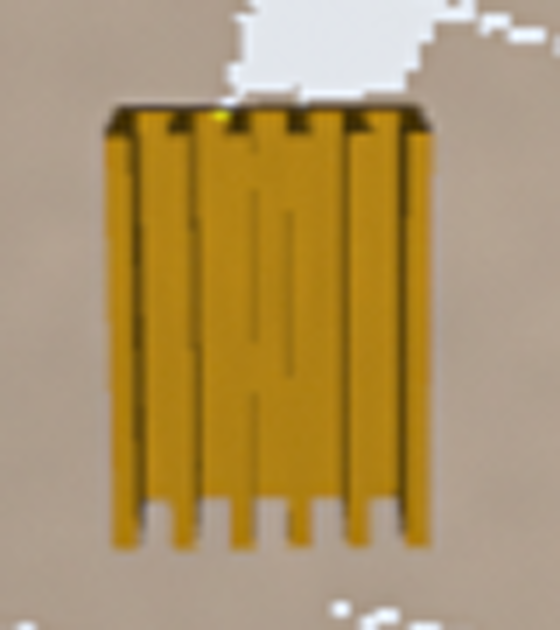

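>>> {"op": "step_arm", "data": {
  "plan": [
    {"grip": -0.3, "slide": [0.0004, 0.02, -0.0004], "spin": 0},
    {"grip": -0.3, "slide": [0.0004, 0.02, -0.0004], "spin": 0},
    {"grip": -0.3, "slide": [0.0004, 0.02, -0.0004], "spin": 0},
    {"grip": -0.3, "slide": [0.0004, 0.02, -0.0004], "spin": 0},
    {"grip": -0.3, "slide": [0.0004, 0.015, 0], "spin": 0},
    {"grip": -0.3, "slide": [0, 0.0095, 0], "spin": 0},
    {"grip": 1, "slide": [0, 0, 0], "spin": 0},
    {"grip": 1, "slide": [0, 0, 0], "spin": 0},
    {"grip": 1, "slide": [0, 0, 0], "spin": 0},
    {"grip": 1, "slide": [0, 0, 0], "spin": 0},
    {"grip": 1, "slide": [0, 0, 0], "spin": 0},
    {"grip": 1, "slide": [0, 0, 0], "spin": 0}
  ],
  "force": 25
}}

```text
time_s: 45.83
ee_pos: [0.6257, -0.2444, 0.0178]
eef_rot: [-1.569, 0.007, -0.127]
force: [-0.1, -0.2, 6.4]
grip_width: 0.0378
```

```bash
python3 - <<'E'
from h import *
o=get_obs();print(o['ee_pos'],o['eef_rot'],o['grip_width'],o['force'])
go([.5004,-.3607,.085],-13.4)
E
```

```text
[ 0.6257 -0.2444  0.0178] [-1.5694  0.0071 -0.1268] 0.03783626194844766 [-0.0577 -0.2378  6.4238]
spin 6.14 total [-0.0955 -0.0666 -0.1421] n 9 per [-0.0106 -0.0074 -0.0158] at [ 0.6257 -0.2444  0.0178] w 0.0378
```

>>> {"op": "step_arm", "data": {
  "plan": [
    {"grip": 1, "slide": [0, -0.015, 0], "spin": 0},
    {"grip": 1, "slide": [0, -0.025, 0], "spin": 0},
    {"grip": 1, "slide": [0, -0.025, 0], "spin": 0},
    {"grip": 1, "slide": [0, 0, 0], "spin": 6.1},
    {"grip": 1, "slide": [-0.0118, 0, -0.0178], "spin": 0},
    {"grip": 1, "slide": [-0.0118, 0, -0.0178], "spin": 0},
    {"grip": 1, "slide": [-0.0118, 0, -0.0178], "spin": 0},
    {"grip": 1, "slide": [-0.0118, 0, -0.0178], "spin": 0},
    {"grip": 1, "slide": [-0.0118, 0, -0.0178], "spin": 0},
    {"grip": 1, "slide": [-0.0118, 0, -0.0178], "spin": 0},
    {"grip": 1, "slide": [-0.0118, 0, -0.0178], "spin": 0},
    {"grip": 1, "slide": [-0.0118, 0, -0.0178], "spin": 0},
    {"grip": 1, "slide": [0, 0, 0], "spin": 0},
    {"grip": 1, "slide": [0, 0, 0], "spin": 0}
  ]
}}

```text
time_s: 47.0
ee_pos: [0.5004, -0.3618, 0.0824]
eef_rot: [-1.57, 0.009, -0.235]
force: [0.3, 1.3, -0.4]
grip_width: 0.0375
```

```bash
python3 - <<'E'
from h import *
im,c=wsnap('w31')
go([.5004,-.3607,.05],-13.4)
crop(im,230,200,400,340,4.5,'w31c')
E
```

```text
t 47.0 pos [ 0.5004 -0.3618  0.0824] rot [-1.5699  0.009  -0.2349] q [-0.6839  0.5721  1.4314 -0.0034  1.1465 -0.4475] F [ 0.3044  1.3073 -0.3778] w 0.0375
spin 0.0 total [-0.0004  0.0324  0.0003] n 2 per [-0.0002  0.0162  0.0001] at [ 0.501  -0.3612  0.0824] w 0.0377
```

View pics/w31.png

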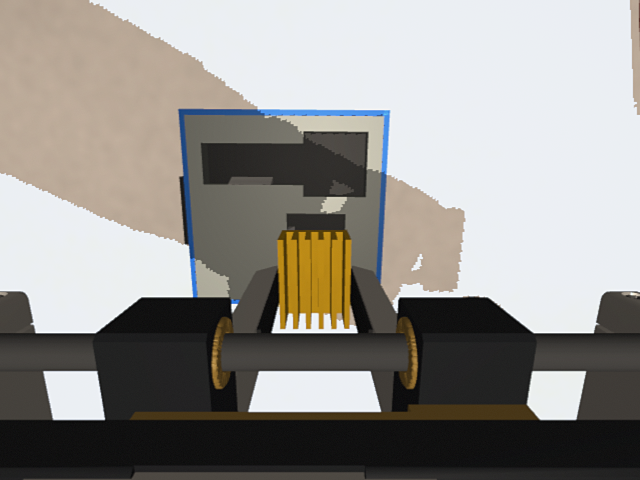

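View pics/w31c.png

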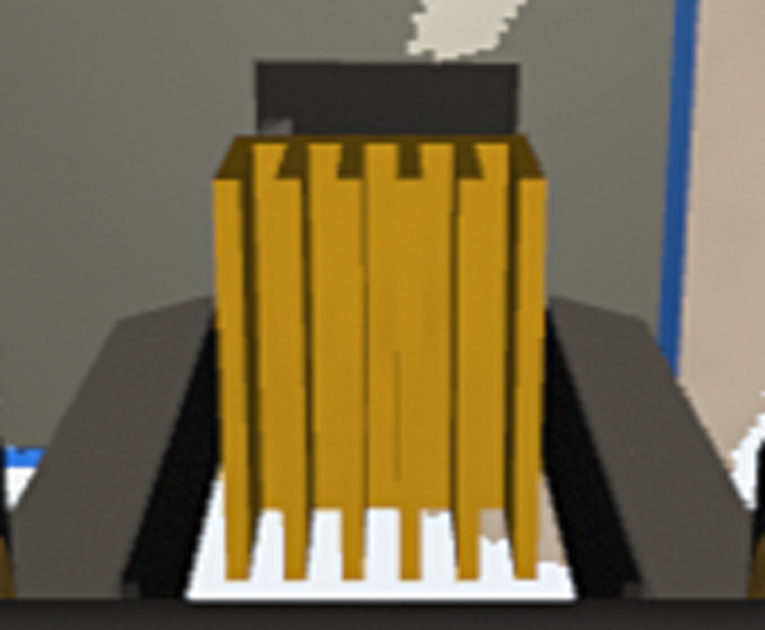

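```bash
python3 - <<'E'
from h import *
im,c=load('w31'); z=.0824+.0092
a=onz(c,314.4,240,z);b=onz(c,314.4,328.9,z);print(a,b,np.hypot(*(a-b)),(a+b)/2)
l=onz(c,230+215/4.5,240,z);r=onz(c,230+546/4.5,240,z);print(np.hypot(*(l-r)),(l+r)/2)
# cutout edges far
p=[onz(c,230+256/4.5,200+62/4.5,.02),onz(c,230+519/4.5,200+62/4.5,.02)];print(p,np.mean(p,0))
u=np.array([np.cos(np.radians(76.6)),np.sin(np.radians(76.6))]); print('sink cen from far edge',np.mean(p,0)-.027*u)
E
```

```text
[ 0.5062 -0.3367] [ 0.4947 -0.3849] 0.04959144995428918 [ 0.5005 -0.3608]
0.03758825863610913 [ 0.5063 -0.3367]
[array([ 0.4871, -0.3293]), array([ 0.5277, -0.339 ])] [ 0.5074 -0.3341]
sink cen from far edge [ 0.5012 -0.3604]
```

>>> {"op": "step_arm", "data": {
  "plan": [
    {"grip": 1, "slide": [0, 0.02, 0], "spin": 0},
    {"grip": 1, "slide": [0, 0.02, 0], "spin": 0},
    {"grip": 1, "slide": [0, 0.005, 0], "spin": 0},
    {"grip": 1, "slide": [0, 0.004, 0], "spin": 0},
    {"grip": 1, "slide": [0, 0, 0], "spin": 0},
    {"grip": 1, "slide": [0, 0, 0], "spin": 0}
  ],
  "force": 40
}}

```text
time_s: 47.55
ee_pos: [0.501, -0.361, 0.034]
eef_rot: [-1.57, 0.008, -0.233]
force: [-0.7, -0.0, -0.8]
grip_width: 0.0371
```

>>> {"op": "step_arm", "data": {
  "plan": [
    {"grip": 1, "slide": [0, 0.002, 0], "spin": 0},
    {"grip": 1, "slide": [0, 0.002, 0], "spin": 0},
    {"grip": 1, "slide": [0, 0.002, 0], "spin": 0},
    {"grip": 1, "slide": [0, 0, 0], "spin": 0},
    {"grip": 1, "slide": [0, 0, 0], "spin": 0}
  ]
}}

```text
time_s: 47.97
ee_pos: [0.5007, -0.3611, 0.0273]
eef_rot: [-1.57, 0.009, -0.233]
force: [1.7, -1.1, -1.1]
grip_width: 0.0375
```

>>> {"op": "step_arm", "data": {
  "plan": [
    {"grip": 1, "slide": [0, 0.002, 0], "spin": 0},
    {"grip": 1, "slide": [0, 0.002, 0], "spin": 0},
    {"grip": 1, "slide": [0, 0, 0], "spin": 0},
    {"grip": 1, "slide": [0, 0, 0], "spin": 0}
  ]
}}

```text
time_s: 48.3
ee_pos: [0.5008, -0.3612, 0.0237]
eef_rot: [-1.57, 0.008, -0.233]
force: [0.5, 0.6, 6.4]
grip_width: 0.0378
```

>>> {"op": "step_arm", "data": {
  "plan": [
    {"grip": -0.1, "slide": [0, 0, 0], "spin": 0},
    {"grip": -0.1, "slide": [0, 0, 0], "spin": 0},
    {"grip": -0.1, "slide": [0, 0, 0], "spin": 0},
    {"grip": -0.1, "slide": [0, -0.02, 0], "spin": 0},
    {"grip": -0.1, "slide": [0, -0.02, 0], "spin": 0},
    {"grip": -0.1, "slide": [0, -0.02, 0], "spin": 0},
    {"grip": -0.1, "slide": [0, 0, 0], "spin": 0},
    {"grip": -0.1, "slide": [0, 0, 0], "spin": 0}
  ]
}}

```text
time_s: 48.97
ee_pos: [0.501, -0.3613, 0.0835]
eef_rot: [-1.57, 0.008, -0.233]
force: [-0.6, -0.0, 0.4]
grip_width: 0.0518
```

```bash
python3 - <<'E'
from h import *
im,c=wsnap('w32')
crop(im,230,200,400,340,4.5,'w32c')
E
```

```text
t 48.97 pos [ 0.501  -0.3613  0.0835] rot [-1.5703  0.0084 -0.2332] q [-0.6826  0.5708  1.4307 -0.0035  1.1479 -0.448 ] F [-0.6223 -0.0439  0.362 ] w 0.0518
```

View pics/w32c.png

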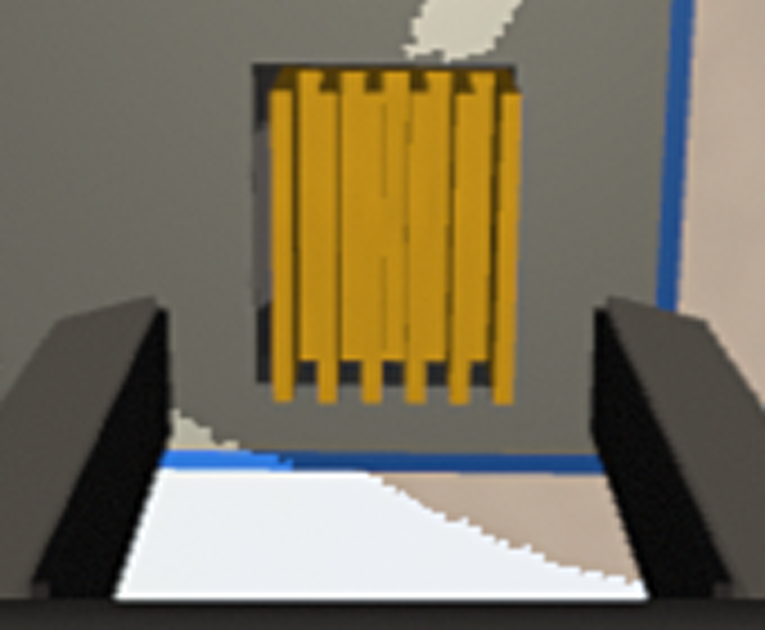

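>>> {"op": "step_arm", "data": {
  "plan": [
    {"grip": 1, "slide": [0, 0.01, 0], "spin": 0},
    {"grip": 1, "slide": [0, 0.01, 0], "spin": 0},
    {"grip": 1, "slide": [0, 0, 0], "spin": 0},
    {"grip": 1, "slide": [0, 0, 0], "spin": 0},
    {"grip": 1, "slide": [0, 0, 0], "spin": 0},
    {"grip": 1, "slide": [0, 0.01, 0], "spin": 0},
    {"grip": 1, "slide": [0, 0.01, 0], "spin": 0},
    {"grip": 1, "slide": [0, 0.006, 0], "spin": 0},
    {"grip": 1, "slide": [0, 0, 0], "spin": 0}
  ],
  "force": 20
}}

```text
time_s: 49.77
ee_pos: [0.4997, -0.3604, 0.035]
eef_rot: [-1.569, 0.012, -0.233]
force: [-0.9, 0.4, -0.4]
grip_width: 0.0002
```

>>> {"op": "step_arm", "data": {
  "plan": [
    {"grip": 1, "slide": [0, 0.002, 0], "spin": 0},
    {"grip": 1, "slide": [0, 0.002, 0], "spin": 0},
    {"grip": 1, "slide": [0, 0.001, 0], "spin": 0},
    {"grip": 1, "slide": [0, 0, 0], "spin": 0},
    {"grip": 1, "slide": [0, 0, 0], "spin": 0}
  ]
}}

```text
time_s: 50.18
ee_pos: [0.5006, -0.3611, 0.0323]
eef_rot: [-1.57, 0.009, -0.233]
force: [0.2, 0.8, 0.6]
grip_width: 0.0003
```

>>> {"op": "step_arm", "data": {
  "plan": [
    {"grip": 1, "slide": [0, 0.0015, 0], "spin": 0},
    {"grip": 1, "slide": [0, 0.0015, 0], "spin": 0},
    {"grip": 1, "slide": [0, 0.001, 0], "spin": 0},
    {"grip": 1, "slide": [0, 0, 0], "spin": 0}
  ]
}}

```text
time_s: 50.52
ee_pos: [0.5008, -0.3613, 0.032]
eef_rot: [-1.571, 0.008, -0.233]
force: [-15.7, 11.6, 40.0]
grip_width: 0.0004
```

>>> {"op": "step_arm", "data": {
  "plan": [
    {"grip": 1, "slide": [0, -0.01, 0], "spin": 0},
    {"grip": 0, "slide": [0, -0.02, 0], "spin": 0},
    {"grip": 0, "slide": [0, -0.02, 0], "spin": 0},
    {"grip": 0, "slide": [0, -0.02, 0], "spin": 6.8},
    {"grip": 0, "slide": [0, -0.02, 0], "spin": 6.8},
    {"grip": 0, "slide": [0, -0.02, 0], "spin": 6.8},
    {"grip": 0, "slide": [0, -0.02, 0], "spin": 6.8},
    {"grip": 0, "slide": [0, -0.02, 0], "spin": 6.8},
    {"grip": 0, "slide": [0, -0.02, 0], "spin": 6.8},
    {"grip": 0, "slide": [0, -0.01, 0], "spin": 6.8},
    {"grip": 0, "slide": [0, 0, 0], "spin": 6.8},
    {"grip": 0, "slide": [0, 0, 0], "spin": 6.8},
    {"grip": 0, "slide": [0, 0, 0], "spin": 6.8},
    {"grip": 0, "slide": [0, 0, 0], "spin": 0}
  ]
}}

```text
time_s: 51.68
ee_pos: [0.502, -0.3615, 0.2082]
eef_rot: [-1.579, 0.004, -1.426]
force: [-0.3, -0.2, 0.0]
grip_width: 0.047
```

```bash
python3 - <<'E'
from h import *
ct=cams.calibration('top')
g=lambda p,z=.024: onz(ct,90+p[0]/3.8,160+p[1]/3.8,z)
for p in [(417,205),(486,192),(497,262),(427,273),(465,387),(504,378),(446,275),(484,268)]: print(p,g(p))
o=get_obs();print(o['eef_rot'])
go([.56,.25,.22],-82)
E
```

```text
(417, 205) [0.6722 0.2826]
(486, 192) [0.68   0.2431]
(497, 262) [0.6384 0.2352]
(427, 273) [0.6319 0.2751]
(465, 387) [0.5655 0.2506]
(504, 378) [0.5707 0.2286]
(446, 275) [0.6308 0.2641]
(484, 268) [0.6349 0.2425]
[-1.5789  0.0042 -1.4258]
spin 0.31 total [-0.5975 -0.0105  0.1425] n 28 per [-0.0213 -0.0004  0.0051] at [ 0.502  -0.3615  0.2082] w 0.047
```

>>> {"op": "step_arm", "data": {
  "plan": [
    {"grip": 0, "slide": [-0.022, 0, 0.0053], "spin": 0},
    {"grip": 0, "slide": [-0.022, 0, 0.0053], "spin": 0},
    {"grip": 0, "slide": [-0.022, 0, 0.0053], "spin": 0},
    {"grip": 0, "slide": [-0.022, 0, 0.0053], "spin": 0},
    {"grip": 0, "slide": [-0.022, 0, 0.0053], "spin": 0},
    {"grip": 0, "slide": [-0.022, 0, 0.0053], "spin": 0},
    {"grip": 0, "slide": [-0.022, 0, 0.0053], "spin": 0},
    {"grip": 0, "slide": [-0.022, 0, 0.0053], "spin": 0},
    {"grip": 0, "slide": [-0.022, 0, 0.0053], "spin": 0},
    {"grip": 0, "slide": [-0.022, 0, 0.0053], "spin": 0},
    {"grip": 0, "slide": [-0.022, 0, 0.0053], "spin": 0},
    {"grip": 0, "slide": [-0.022, 0, 0.0053], "spin": 0},
    {"grip": 0, "slide": [-0.022, 0, 0.0053], "spin": 0},
    {"grip": 0, "slide": [-0.022, 0, 0.0053], "spin": 0},
    {"grip": 0, "slide": [-0.022, 0, 0.0053], "spin": 0},
    {"grip": 0, "slide": [-0.022, 0, 0.0053], "spin": 0},
    {"grip": 0, "slide": [-0.022, 0, 0.0053], "spin": 0},
    {"grip": 0, "slide": [-0.022, 0, 0.0053], "spin": 0},
    {"grip": 0, "slide": [-0.022, 0, 0.0053], "spin": 0},
    {"grip": 0, "slide": [-0.022, 0, 0.0053], "spin": 0}
  ]
}}

```text
time_s: 53.35
ee_pos: [0.5407, 0.0905, 0.2093]
eef_rot: [-1.579, 0.004, -1.415]
force: [-0.7, -0.2, 1.1]
grip_width: 0.0469
```

>>> {"op": "step_arm", "data": {
  "plan": [
    {"grip": 0, "slide": [-0.022, 0.01, 0.0053], "spin": 0},
    {"grip": 0, "slide": [-0.022, 0.01, 0.0053], "spin": 0},
    {"grip": 0, "slide": [-0.022, 0.01, 0.0053], "spin": 0},
    {"grip": 0, "slide": [-0.022, 0.01, 0.0053], "spin": 0},
    {"grip": 0, "slide": [-0.022, 0.01, 0.0053], "spin": 0},
    {"grip": 0, "slide": [-0.022, 0.01, 0.0053], "spin": 0},
    {"grip": 0, "slide": [-0.022, 0.01, 0.0053], "spin": 0},
    {"grip": 0, "slide": [0, 0, 0], "spin": -4},
    {"grip": 0, "slide": [0, 0, 0], "spin": 0},
    {"grip": 0, "slide": [0, 0, 0], "spin": 0}
  ]
}}

```text
time_s: 54.18
ee_pos: [0.5536, 0.2474, 0.1396]
eef_rot: [-1.579, 0.005, -1.349]
force: [-0.8, -0.2, 0.0]
grip_width: 0.0469
```

```bash
python3 - <<'E'
from h import *
im,c=wsnap('w33')
E
```

```text
t 54.18 pos [0.5536 0.2474 0.1396] rot [-1.5787  0.0049 -1.3489] q [0.3571 0.4859 1.4207 0.0062 1.2422 1.704 ] F [-0.8321 -0.1848  0.0023] w 0.0469
```

View pics/w33.png

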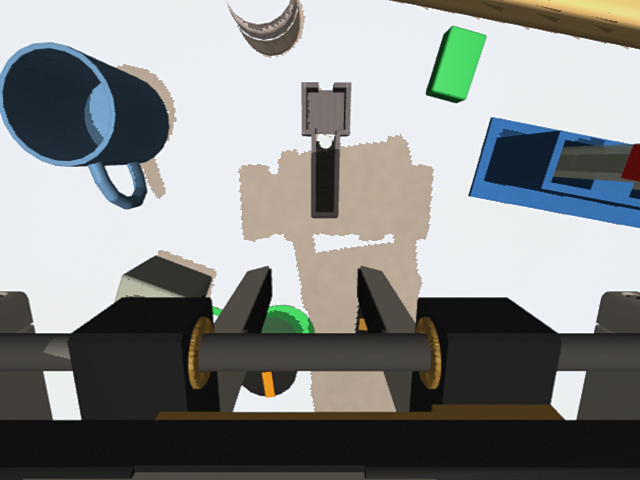

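```bash
python3 - <<'E'
from h import *
im,c=load('w33'); crop(im,280,70,370,230,5,'w33c')
a=onz(c,326,83,.024);b=onz(c,325,217,.024); s=onz(c,325.5,135,.024)
d=a-b;print(a,b,s,np.hypot(*d),np.degrees(np.arctan2(d[1],d[0])), np.hypot(*(s-b)))
u=d/np.hypot(*d); cen=b+.06*u*np.hypot(*d)/.110; gp=b+.05*u; print('cen',cen,'grip',gp)
go([*gp,.04],np.degrees(np.arctan2(d[1],d[0]))-90)
E
```

```text
[0.6769 0.2662] [0.5715 0.2424] [0.6382 0.2576] 0.10805523985237327 12.72937320151014 0.0683774088060767
cen [0.629  0.2554] grip [0.6203 0.2534]
spin -0.1 total [0.0089 0.0993 0.067 ] n 6 per [0.0015 0.0166 0.0112] at [0.5538 0.2471 0.1399] w 0.0468
```

View pics/w33c.png

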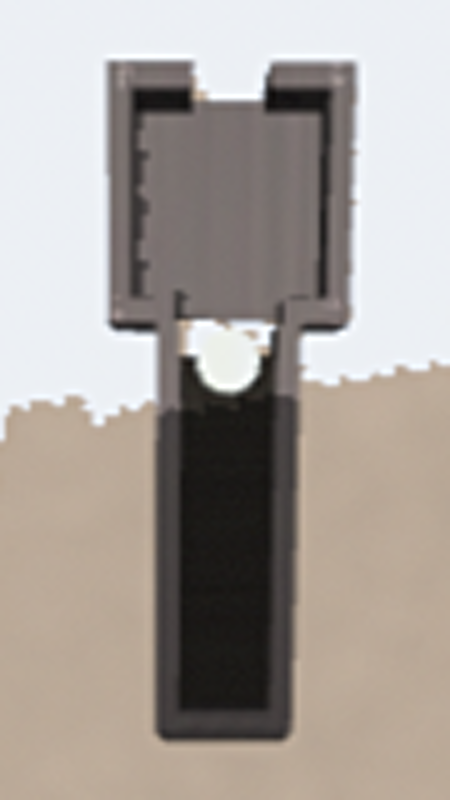

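>>> {"op": "step_arm", "data": {
  "plan": [
    {"grip": 0.1, "slide": [0.0014, 0.0166, 0.0112], "spin": 0},
    {"grip": 0.1, "slide": [0.0014, 0.0166, 0.0112], "spin": 0},
    {"grip": 0.1, "slide": [0.0014, 0.0166, 0.0112], "spin": 0},
    {"grip": 0.1, "slide": [0.0014, 0.0166, 0.0112], "spin": 0},
    {"grip": 0.1, "slide": [0.0014, 0.0166, 0.0112], "spin": 0},
    {"grip": 0.1, "slide": [0.0014, 0.0166, 0.0112], "spin": 0.3},
    {"grip": 0.1, "slide": [0, 0, 0], "spin": 0},
    {"grip": 0.1, "slide": [0, 0, 0], "spin": 0}
  ]
}}

```text
time_s: 54.9
ee_pos: [0.62, 0.2535, 0.0392]
eef_rot: [-1.58, 0.005, -1.356]
force: [-0.1, 0.3, 0.2]
grip_width: 0.0426
```

```bash
python3 - <<'E'
from h import *
im,c=wsnap('w34'); 
go([.6202,.2530,.0165],-77.7)
E
```

```text
t 54.9 pos [0.62   0.2535 0.0392] rot [-1.5798  0.0048 -1.3564] q [0.3311 0.7313 1.2783 0.0064 1.1404 1.6849] F [-0.0959  0.2965  0.1832] w 0.0426
spin 0.0 total [ 0.0009  0.0238 -0.    ] n 2 per [ 0.0005  0.0119 -0.    ] at [0.6202 0.2538 0.0403] w 0.0424
```

View pics/w34.png

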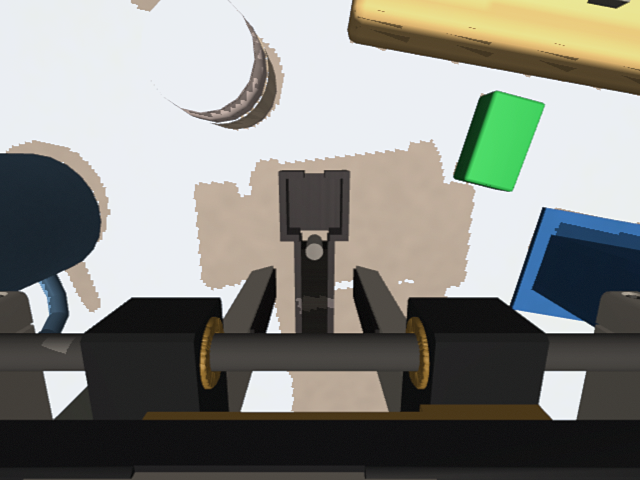

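>>> {"op": "step_arm", "data": {
  "plan": [
    {"grip": 0.1, "slide": [0.0004, 0.012, 0], "spin": 0},
    {"grip": 0.1, "slide": [0.0004, 0.0115, 0], "spin": 0},
    {"grip": 0.1, "slide": [0, 0, 0], "spin": 0},
    {"grip": 1, "slide": [0, 0, 0], "spin": 0},
    {"grip": 1, "slide": [0, 0, 0], "spin": 0},
    {"grip": 1, "slide": [0, 0, 0], "spin": 0},
    {"grip": 1, "slide": [0, 0, 0], "spin": 0},
    {"grip": 1, "slide": [0, 0, 0], "spin": 0}
  ],
  "force": 30
}}

```text
time_s: 55.62
ee_pos: [0.6204, 0.2537, 0.0164]
eef_rot: [-1.578, 0.005, -1.355]
force: [-0.9, -0.0, 1.8]
grip_width: 0.0236
```

>>> {"op": "step_arm", "data": {
  "plan": [
    {"grip": 1, "slide": [0, -0.01, 0], "spin": 0},
    {"grip": 1, "slide": [0, -0.02, 0], "spin": 0},
    {"grip": 1, "slide": [0, -0.02, 0], "spin": 0},
    {"grip": 1, "slide": [0, -0.02, -0.01], "spin": 0},
    {"grip": 1, "slide": [0, -0.02, -0.01], "spin": 0},
    {"grip": 1, "slide": [0, -0.02, -0.01], "spin": 0},
    {"grip": 1, "slide": [0, -0.02, -0.01], "spin": 0},
    {"grip": 1, "slide": [0, -0.02, -0.01], "spin": 0},
    {"grip": 1, "slide": [0, -0.02, -0.01], "spin": 0},
    {"grip": 1, "slide": [0, -0.01, -0.01], "spin": 0},
    {"grip": 1, "slide": [0, 0, 0], "spin": 6.5},
    {"grip": 1, "slide": [0, 0, 0], "spin": 6.5},
    {"grip": 1, "slide": [0, 0, 0], "spin": 6.5},
    {"grip": 1, "slide": [0, 0, 0], "spin": 6.2},
    {"grip": 1, "slide": [0, 0, 0], "spin": 0}
  ]
}}

```text
time_s: 56.87
ee_pos: [0.5533, 0.238, 0.1972]
eef_rot: [-1.58, 0.001, -1.809]
force: [0.4, -0.1, -1.5]
grip_width: 0.0236
```

```bash
python3 - <<'E'
from h import *
im,c=wsnap('w35'); 
u=np.array([np.cos(np.radians(-13.4)),np.sin(np.radians(-13.4))])
t=np.array([.4983,-.2973])-.010*u; print(t)
go([*t,.19],-103.4,.024)
E
```

```text
t 56.87 pos [0.5533 0.238  0.1972] rot [-1.5796  0.0012 -1.8091] q [0.3428 0.4271 1.3681 0.006  1.353  2.1506] F [ 0.4273 -0.1249 -1.53  ] w 0.0236
[ 0.4886 -0.295 ]
spin 0.14 total [0.5335 0.0058 0.0606] n 23 per [0.0232 0.0003 0.0026] at [0.5533 0.238  0.197 ] w 0.0236
```

View pics/w35.png

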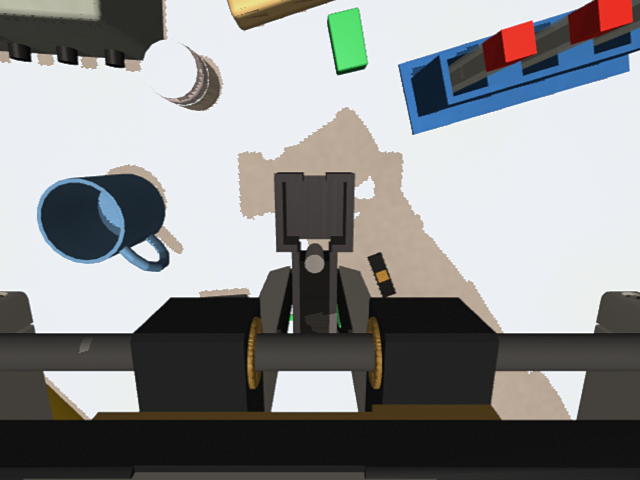

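>>> {"op": "step_arm", "data": {
  "plan": [
    {"grip": 1, "slide": [0.0232, 0, 0.0026], "spin": 0},
    {"grip": 1, "slide": [0.0232, 0, 0.0026], "spin": 0},
    {"grip": 1, "slide": [0.0232, 0, 0.0026], "spin": 0},
    {"grip": 1, "slide": [0.0232, 0, 0.0026], "spin": 0},
    {"grip": 1, "slide": [0.0232, 0, 0.0026], "spin": 0},
    {"grip": 1, "slide": [0.0232, 0, 0.0026], "spin": 0},
    {"grip": 1, "slide": [0.0232, 0, 0.0026], "spin": 0},
    {"grip": 1, "slide": [0.0232, 0, 0.0026], "spin": 0},
    {"grip": 1, "slide": [0.0232, 0, 0.0026], "spin": 0},
    {"grip": 1, "slide": [0.0232, 0, 0.0026], "spin": 0},
    {"grip": 1, "slide": [0.0232, 0, 0.0026], "spin": 0},
    {"grip": 1, "slide": [0.0232, 0, 0.0026], "spin": 0},
    {"grip": 1, "slide": [0.0232, 0, 0.0026], "spin": 0},
    {"grip": 1, "slide": [0.0232, 0, 0.0026], "spin": 0},
    {"grip": 1, "slide": [0.0232, 0, 0.0026], "spin": 0},
    {"grip": 1, "slide": [0.0232, 0, 0.0026], "spin": 0},
    {"grip": 1, "slide": [0.0232, 0, 0.0026], "spin": 0},
    {"grip": 1, "slide": [0.0232, 0, 0.0026], "spin": 0},
    {"grip": 1, "slide": [0.0232, 0, 0.0026], "spin": 0},
    {"grip": 1, "slide": [0, 0, 0], "spin": 0}
  ]
}}

```text
time_s: 58.58
ee_pos: [0.4989, -0.2053, 0.1958]
eef_rot: [-1.58, 0.0, -1.802]
force: [0.1, 1.0, -1.3]
grip_width: 0.0235
```

```bash
python3 - <<'E'
from h import *
go([.4886,-.295,.09],-103.4,.024)
E
```

```text
spin 0.13 total [0.0897 0.1056 0.0117] n 6 per [0.0149 0.0176 0.0019] at [ 0.4989 -0.2053  0.1958] w 0.0235
```

>>> {"op": "step_arm", "data": {
  "plan": [
    {"grip": 1, "slide": [0.015, 0.0176, 0.0019], "spin": 0},
    {"grip": 1, "slide": [0.015, 0.0176, 0.0019], "spin": 0},
    {"grip": 1, "slide": [0.015, 0.0176, 0.0019], "spin": 0},
    {"grip": 1, "slide": [0.015, 0.0176, 0.0019], "spin": 0},
    {"grip": 1, "slide": [0.015, 0.0176, 0.0019], "spin": 0},
    {"grip": 1, "slide": [0.015, 0.0176, 0.0019], "spin": 0.1},
    {"grip": 1, "slide": [0, 0, 0], "spin": 0},
    {"grip": 1, "slide": [0, 0, 0], "spin": 0}
  ]
}}

```text
time_s: 59.25
ee_pos: [0.4887, -0.2918, 0.0895]
eef_rot: [-1.581, 0.002, -1.804]
force: [-0.6, -0.1, -0.2]
grip_width: 0.0237
```

```bash
python3 - <<'E'
from h import *
im,c=wsnap('w36'); crop(im,220,120,420,340,3.4,'w36c')
E
```

```text
t 59.25 pos [ 0.4887 -0.2918  0.0895] rot [-1.5813  0.0016 -1.8041] q [-0.6015  0.4668  1.5761 -0.0025  1.1092  1.2036] F [-0.57   -0.1066 -0.1967] w 0.0237
```

View pics/w36c.png

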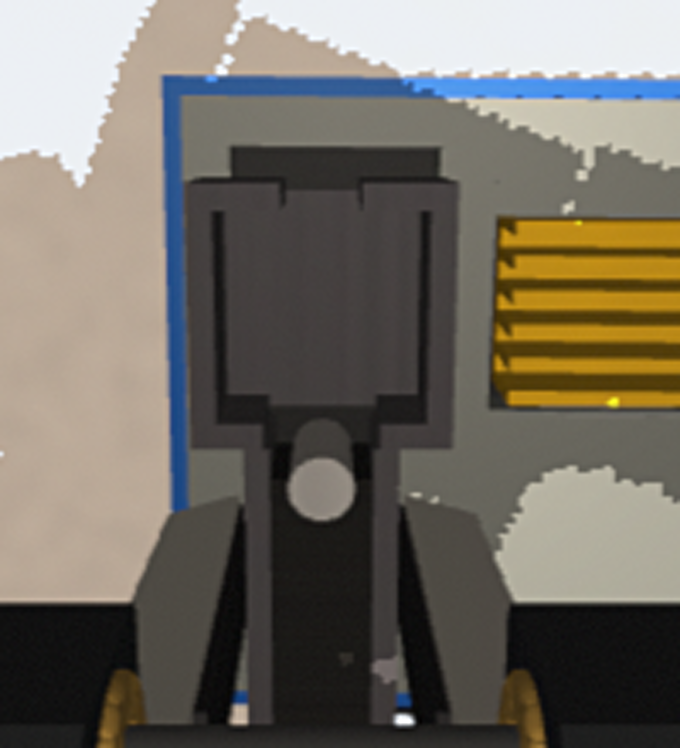

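```bash
python3 - <<'E'
from h import *
im,c=load('w36'); f=lambda u,v,z:onz(c,220+u/3.4,120+v/3.4,z)
z=.0895+.0076
l,r=f(187,184,z),f(459,182,z); print('jaw',l,r,np.hypot(*(l-r)),(l+r)/2)
L,R=f(231,148,.02),f(440,148,.02); print('cut',L,R,np.hypot(*(L-R)),(L+R)/2)
u=np.array([np.cos(np.radians(-13.4)),np.sin(np.radians(-13.4))]);w=np.array([-u[1],u[0]])
e=(L+R)/2-.002*u-(l+r)/2; print('move along case x',e@u,'case y',e@w)
for a,b in((l,r),(L,R)): d=a-b; print('ang y',np.degrees(np.arctan2(d[1],d[0])))
o=get_obs(); print(o['ee_pos'],'G+60',o['ee_pos'][:2]+.06*u)
E
```

```text
jaw [ 0.5501 -0.2867] [ 0.5413 -0.325 ] 0.03932107428941576 [ 0.5457 -0.3059]
cut [ 0.5535 -0.2881] [ 0.5435 -0.3304] 0.04351510383687547 [ 0.5485 -0.3093]
move along case x 0.0015648435441645203 case y -0.002654394566506941
ang y 77.0640610756608
ang y 76.64742166440818
[ 0.4892 -0.2916  0.0904] G+60 [ 0.5476 -0.3055]
```

>>> {"op": "step_arm", "data": {
  "plan": [
    {"grip": 1, "slide": [0.0027, 0.015, 0.0022], "spin": 0.4},
    {"grip": 1, "slide": [0, 0.015, 0], "spin": 0},
    {"grip": 1, "slide": [0, 0.014, 0], "spin": 0},
    {"grip": 1, "slide": [0, 0, 0], "spin": 0},
    {"grip": 1, "slide": [0, 0, 0], "spin": 0}
  ],
  "force": 40
}}

```text
time_s: 59.72
ee_pos: [0.4906, -0.2945, 0.0467]
eef_rot: [-1.58, 0.001, -1.811]
force: [0.0, -0.3, -0.3]
grip_width: 0.0234
```

```bash
python3 - <<'E'
from h import *
im,c=wsnap('w37'); crop(im,220,120,420,340,3.4,'w37c')
go([.4886,-.295,.04],-103.4)
E
```

```text
t 59.72 pos [ 0.4906 -0.2945  0.0467] rot [-1.5796  0.0008 -1.8111] q [-0.6036  0.5292  1.5951 -0.0028  1.0258  1.2089] F [ 0.0335 -0.3423 -0.3038] w 0.0234
spin -0.39 total [ 0.0006  0.0073 -0.0021] n 1 per [ 0.0006  0.0073 -0.0021] at [ 0.4908 -0.2949  0.0472] w 0.0236
```

View pics/w37c.png

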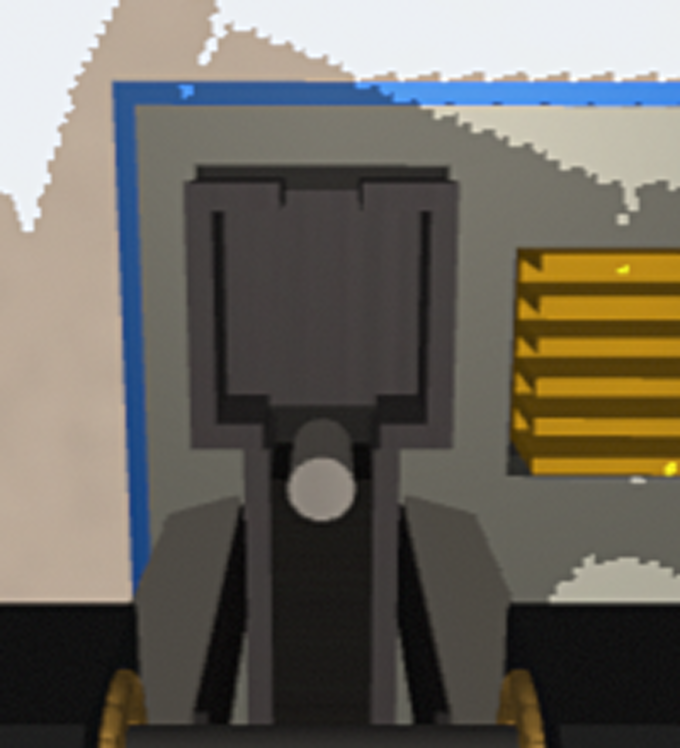

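```bash
python3 - <<'E'
from h import *
im,c=load('w37'); f=lambda u,v,z:onz(c,220+u/3.4,120+v/3.4,z)
z=.0467+.0076
l,r=f(185,183,z),f(458,182,z); print('jaw',l,r,np.hypot(*(l-r)),(l+r)/2)
L,R=f(196,167,.02),f(449,167,.02); print('cut',L,R,np.hypot(*(L-R)),(L+R)/2)
u=np.array([np.cos(np.radians(-13.4)),np.sin(np.radians(-13.4))]);w=np.array([-u[1],u[0]])
e=(L+R)/2-.002*u-(l+r)/2; print('move along case x',e@u,'case y',e@w)
E
```

```text
jaw [ 0.5522 -0.2896] [ 0.5429 -0.328 ] 0.039503365118006006 [ 0.5475 -0.3088]
cut [ 0.5538 -0.2879] [ 0.5434 -0.3305] 0.04380158450810516 [ 0.5486 -0.3092]
move along case x -0.0008873711314788508 case y -0.00019134723158817067
```

>>> {"op": "step_arm", "data": {
  "plan": [
    {"grip": 1, "slide": [0, 0.005, -0.0006], "spin": 0},
    {"grip": 1, "slide": [0, 0.005, 0], "spin": 0},
    {"grip": 1, "slide": [0, 0.003, 0], "spin": 0},
    {"grip": 1, "slide": [0, 0.002, 0], "spin": 0},
    {"grip": 1, "slide": [0, 0, 0], "spin": 0},
    {"grip": 1, "slide": [0, 0, 0], "spin": 0}
  ]
}}

```text
time_s: 60.27
ee_pos: [0.4893, -0.2949, 0.0306]
eef_rot: [-1.58, 0.001, -1.813]
force: [0.1, 0.0, -0.5]
grip_width: 0.0234
```

>>> {"op": "step_arm", "data": {
  "plan": [
    {"grip": 1, "slide": [0, 0.002, 0], "spin": 0},
    {"grip": 1, "slide": [0, 0.002, 0], "spin": 0},
    {"grip": 1, "slide": [0, 0.001, 0], "spin": 0},
    {"grip": 1, "slide": [0, 0, 0], "spin": 0},
    {"grip": 1, "slide": [0, 0, 0], "spin": 0}
  ]
}}

```text
time_s: 60.68
ee_pos: [0.4893, -0.2948, 0.0257]
eef_rot: [-1.58, 0.001, -1.813]
force: [1.2, 2.5, -0.8]
grip_width: 0.0233
```

>>> {"op": "step_arm", "data": {
  "plan": [
    {"grip": 1, "slide": [0, 0.0015, 0], "spin": 0},
    {"grip": 1, "slide": [0, 0.001, 0], "spin": 0},
    {"grip": 1, "slide": [0, 0, 0], "spin": 0},
    {"grip": 1, "slide": [0, 0, 0], "spin": 0}
  ]
}}

```text
time_s: 61.02
ee_pos: [0.4893, -0.2948, 0.0232]
eef_rot: [-1.58, 0.001, -1.813]
force: [1.3, 4.0, 1.7]
grip_width: 0.0231
```

Release slightly, rise, close, and press to verify.

>>> {"op": "step_arm", "data": {
  "plan": [
    {"grip": 0.35, "slide": [0, 0, 0], "spin": 0},
    {"grip": 0.35, "slide": [0, 0, 0], "spin": 0},
    {"grip": 0.35, "slide": [0, 0, 0], "spin": 0},
    {"grip": 0.35, "slide": [0, -0.015, 0], "spin": 0},
    {"grip": 0.35, "slide": [0, -0.02, 0], "spin": 0},
    {"grip": 0.35, "slide": [0, -0.02, 0], "spin": 0},
    {"grip": 0.35, "slide": [0, 0, 0], "spin": 0},
    {"grip": 0.35, "slide": [0, 0, 0], "spin": 0}
  ],
  "force": 20
}}

```text
time_s: 61.68
ee_pos: [0.49, -0.2955, 0.0788]
eef_rot: [-1.578, 0.0, -1.813]
force: [-0.2, 0.2, -0.9]
grip_width: 0.0304
```

```bash
python3 - <<'E'
from h import *
im,c=wsnap('w38'); crop(im,220,120,420,340,3.4,'w38c')
E
```

```text
t 61.68 pos [ 0.49   -0.2955  0.0788] rot [-1.5785  0.     -1.8128] q [-0.6054  0.4847  1.5771 -0.003   1.087   1.2088] F [-0.2129  0.1664 -0.9039] w 0.0304
```

View pics/w38c.png

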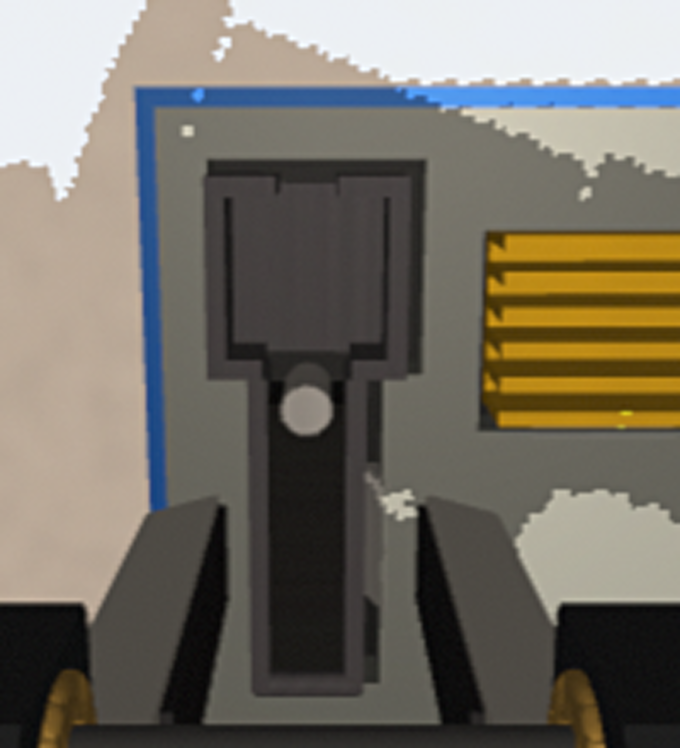

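>>> {"op": "step_arm", "data": {
  "plan": [
    {"grip": 1, "slide": [-0.0015, 0, 0], "spin": 0},
    {"grip": 1, "slide": [0, 0, 0], "spin": 0},
    {"grip": 1, "slide": [0, 0, 0], "spin": 0},
    {"grip": 1, "slide": [0, 0.015, 0], "spin": 0},
    {"grip": 1, "slide": [0, 0.015, 0], "spin": 0},
    {"grip": 1, "slide": [0, 0.01, 0], "spin": 0},
    {"grip": 1, "slide": [0, 0.006, 0], "spin": 0},
    {"grip": 1, "slide": [0, 0, 0], "spin": 0},
    {"grip": 1, "slide": [0, 0, 0], "spin": 0}
  ]
}}

```text
time_s: 62.48
ee_pos: [0.4897, -0.2935, 0.0322]
eef_rot: [-1.58, 0.001, -1.813]
force: [-0.8, -0.5, 0.3]
grip_width: 0.0003
```

>>> {"op": "step_arm", "data": {
  "plan": [
    {"grip": 1, "slide": [0, 0.001, 0], "spin": 0},
    {"grip": 1, "slide": [0, 0.001, 0], "spin": 0},
    {"grip": 1, "slide": [0, 0, 0], "spin": 0}
  ]
}}

```text
time_s: 62.73
ee_pos: [0.4898, -0.2935, 0.0304]
eef_rot: [-1.58, 0.001, -1.813]
force: [-0.9, 0.2, 0.7]
grip_width: 0.0007
```

>>> {"op": "step_arm", "data": {
  "plan": [
    {"grip": 1, "slide": [0, 0.0007, 0], "spin": 0},
    {"grip": 1, "slide": [0, 0, 0], "spin": 0},
    {"grip": 1, "slide": [0, 0, 0], "spin": 0}
  ]
}}

```text
time_s: 62.98
ee_pos: [0.4898, -0.2936, 0.0303]
eef_rot: [-1.579, 0.001, -1.813]
force: [-2.3, 1.6, 6.9]
grip_width: 0.0004
```

>>> {"op": "step_arm", "data": {
  "plan": [
    {"grip": 1, "slide": [0, 0.0007, 0], "spin": 0},
    {"grip": 1, "slide": [0, 0, 0], "spin": 0},
    {"grip": 1, "slide": [0, 0, 0], "spin": 0}
  ]
}}

```text
time_s: 63.23
ee_pos: [0.4899, -0.2936, 0.0302]
eef_rot: [-1.579, 0.001, -1.813]
force: [-5.3, 4.5, 14.6]
grip_width: 0.0004
```

>>> {"op": "step_arm", "data": {
  "plan": [
    {"grip": 1, "slide": [0, -0.005, 0], "spin": 0},
    {"grip": 1, "slide": [0, -0.02, 0], "spin": 0},
    {"grip": 0, "slide": [0, -0.022, 0], "spin": 0},
    {"grip": 0, "slide": [0, -0.022, 0], "spin": 0},
    {"grip": 0, "slide": [0, -0.022, 0], "spin": 0},
    {"grip": 0, "slide": [0, -0.022, 0], "spin": 0},
    {"grip": 0, "slide": [0, -0.022, 0], "spin": 0},
    {"grip": 0, "slide": [0, -0.022, 0], "spin": 0},
    {"grip": 0, "slide": [0, -0.015, 0], "spin": 0},
    {"grip": 0, "slide": [0, 0, 0], "spin": 0}
  ]
}}

```text
time_s: 64.07
ee_pos: [0.4921, -0.2946, 0.2043]
eef_rot: [-1.575, -0.001, -1.813]
force: [-0.2, -0.2, 0.1]
grip_width: 0.0458
```

```bash
python3 - <<'E'
from h import *
im,c=wsnap('w39'); crop(im,250,120,560,340,2.6,'w39c')
im,ct=snap('top','t39'); crop(im,120,280,260,350,5.5,'t39l')
g=lambda p,z: onz(ct,90+p[0]/3.8,160+p[1]/3.8,z)
print('jar',g((427,620),.054),'mat',g((455,615),0))
E
```

```text
t 64.07 pos [ 0.4921 -0.2946  0.2043] rot [-1.5751 -0.001  -1.8127] q [-0.6021  0.3556  1.45   -0.0025  1.3397  1.2111] F [-0.2342 -0.2431  0.0905] w 0.0458
jar [0.432  0.2598] mat [0.4388 0.2558]
```

View pics/w39c.png

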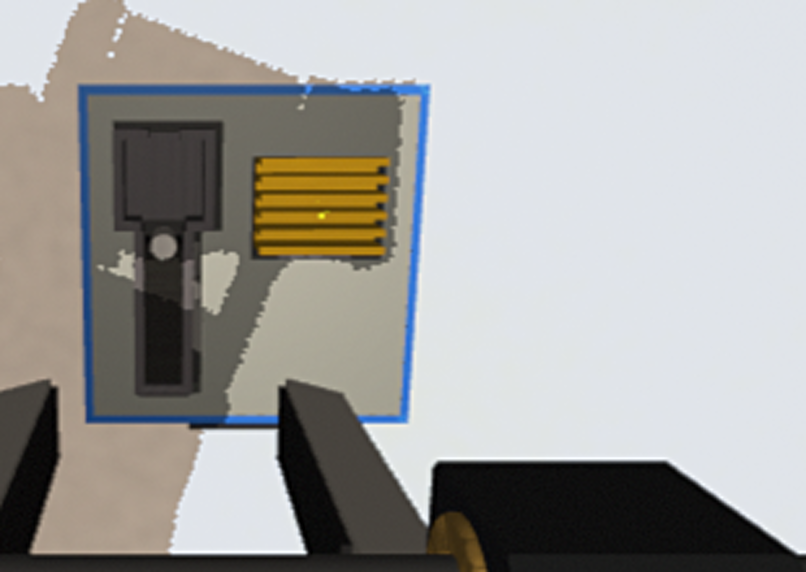

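View pics/t39l.png

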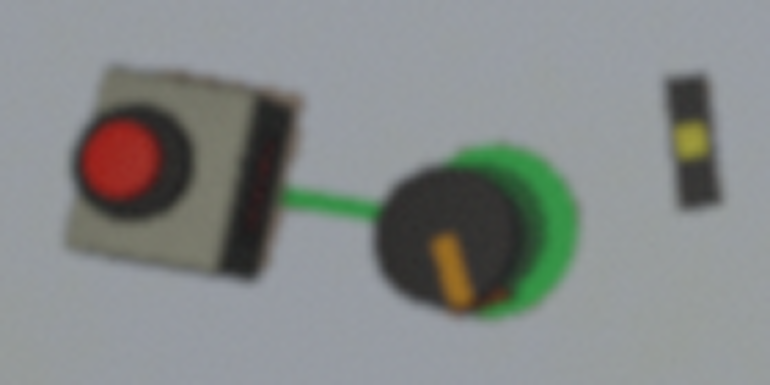

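>>> {"op": "step_arm", "data": {
  "plan": [
    {"grip": -0.5, "slide": [0, 0, 0], "spin": -7},
    {"grip": -0.5, "slide": [0, 0, 0], "spin": -7},
    {"grip": -0.5, "slide": [0, 0, 0], "spin": -7},
    {"grip": -0.5, "slide": [0, 0, 0], "spin": -7},
    {"grip": -0.5, "slide": [0, 0, 0], "spin": -7},
    {"grip": -0.5, "slide": [0, 0, 0], "spin": -7},
    {"grip": -0.5, "slide": [0, 0, 0], "spin": -7},
    {"grip": -0.5, "slide": [0, 0, 0], "spin": -7},
    {"grip": -0.5, "slide": [0, 0, 0], "spin": -7},
    {"grip": -0.5, "slide": [0, 0, 0], "spin": -7},
    {"grip": -0.5, "slide": [0, 0, 0], "spin": -7},
    {"grip": -0.5, "slide": [0, 0, 0], "spin": -7},
    {"grip": -0.5, "slide": [0, 0, 0], "spin": -7},
    {"grip": -0.5, "slide": [0, 0, 0], "spin": -7},
    {"grip": -0.5, "slide": [0, 0, 0], "spin": 0}
  ]
}}

```text
time_s: 65.42
ee_pos: [0.4907, -0.2937, 0.1992]
eef_rot: [-1.567, 0.011, -0.096]
force: [0.5, 0.1, 0.2]
grip_width: 0.0708
```

```bash
python3 - <<'E'
from h import *
go([.43,.19,.18],-5,.024)
E
```

```text
spin -0.52 total [-0.1024  0.022   0.4765] n 21 per [-0.0049  0.001   0.0227] at [ 0.4907 -0.2937  0.1992] w 0.0708
```

>>> {"op": "step_arm", "data": {
  "plan": [
    {"grip": -0.5, "slide": [-0.0051, 0.001, 0.0238], "spin": 0},
    {"grip": -0.5, "slide": [-0.0051, 0.001, 0.0238], "spin": 0},
    {"grip": -0.5, "slide": [-0.0051, 0.001, 0.0238], "spin": 0},
    {"grip": -0.5, "slide": [-0.0051, 0.001, 0.0238], "spin": 0},
    {"grip": -0.5, "slide": [-0.0051, 0.001, 0.0238], "spin": 0},
    {"grip": -0.5, "slide": [-0.0051, 0.001, 0.0238], "spin": 0},
    {"grip": -0.5, "slide": [-0.0051, 0.001, 0.0238], "spin": 0},
    {"grip": -0.5, "slide": [-0.0051, 0.001, 0.0238], "spin": 0},
    {"grip": -0.5, "slide": [-0.0051, 0.001, 0.0238], "spin": 0},
    {"grip": -0.5, "slide": [-0.0051, 0.001, 0.0238], "spin": 0},
    {"grip": -0.5, "slide": [-0.0051, 0.001, 0.0238], "spin": 0},
    {"grip": -0.5, "slide": [-0.0051, 0.001, 0.0238], "spin": 0},
    {"grip": -0.5, "slide": [-0.0051, 0.001, 0.0238], "spin": 0},
    {"grip": -0.5, "slide": [-0.0051, 0.001, 0.0238], "spin": 0},
    {"grip": -0.5, "slide": [-0.0051, 0.001, 0.0238], "spin": 0},
    {"grip": -0.5, "slide": [-0.0051, 0.001, 0.0238], "spin": 0},
    {"grip": -0.5, "slide": [-0.0051, 0.001, 0.0238], "spin": 0},
    {"grip": -0.5, "slide": [-0.0051, 0.001, 0.0238], "spin": 0},
    {"grip": -0.5, "slide": [-0.0051, 0.001, 0.0238], "spin": 0},
    {"grip": -0.5, "slide": [-0.0051, 0.001, 0.0238], "spin": 0}
  ]
}}

```text
time_s: 67.08
ee_pos: [0.4375, 0.191, 0.1818]
eef_rot: [-1.569, 0.01, -0.107]
force: [-0.2, -0.3, -0.4]
grip_width: 0.0709
```

>>> {"op": "step_arm", "data": {
  "plan": [
    {"grip": -0.5, "slide": [0, 0, 0], "spin": 0},
    {"grip": -0.5, "slide": [0, 0, 0], "spin": 0}
  ]
}}

```text
time_s: 67.25
ee_pos: [0.4375, 0.1905, 0.1818]
eef_rot: [-1.569, 0.011, -0.104]
force: [0.2, -1.3, -0.6]
grip_width: 0.0702
```

```bash
python3 - <<'E'
from h import *
im,c=wsnap('w40')
E
```

```text
t 67.25 pos [0.4375 0.1905 0.1818] rot [-1.5694  0.0106 -0.104 ] q [0.3307 0.1649 1.7445 0.006  1.2412 0.4327] F [ 0.188  -1.2894 -0.6108] w 0.0702
```

View pics/w40.png

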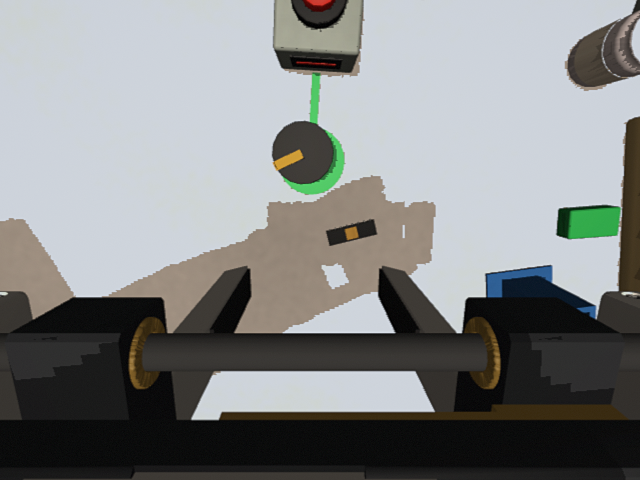

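```bash
python3 - <<'E'
from h import *
im,c=load('w40'); crop(im,240,0,400,200,4,'w40c')
hsv=cv2.cvtColor(im,cv2.COLOR_BGR2HSV)
g=mask(im,(50,100,60),(75,255,255)); o=mask(im,(10,120,100),(25,255,255))
for n,m in (('green',g),('orange',o)):
  for ce,s,_ in blobs(m,40): print(n,ce,s)
E
```

```text
green [314.5209  97.411 ] [310  73  10  51 382]
green [323.9343 172.1134] [ 283  131   61   63 1005]
green [593.1678 222.3968] [ 567  207   53   32 1454]
orange [287.9216 159.3595] [273 149  31  21 306]
orange [351.0821 232.791 ] [345 227  13  13 134]
orange [495.7156 365.84  ] [489 343  11  45 225]
orange [132.7895 367.1005] [129 346  14  42 209]
```

View pics/w40c.png

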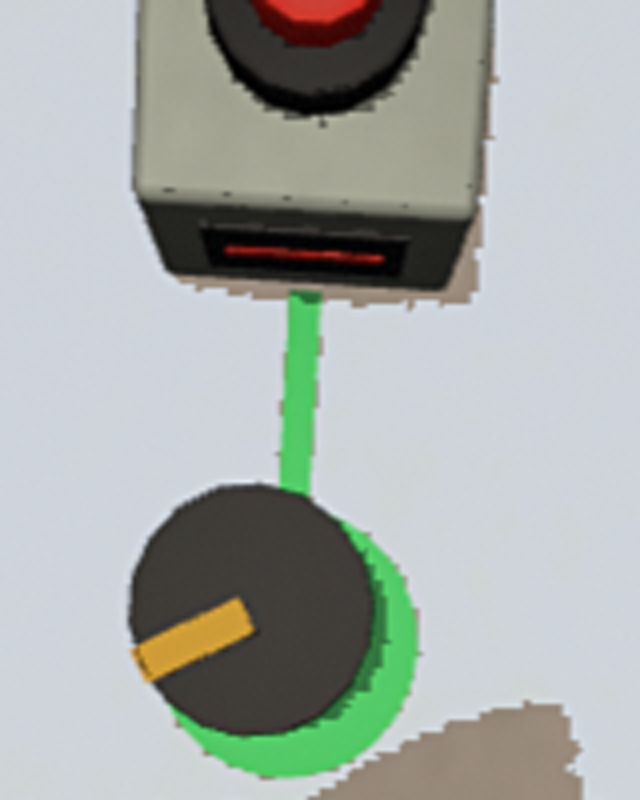

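```bash
python3 - <<'E'
from h import *
from scipy.optimize import least_squares
im,c=load('w40'); f=lambda u,v,z:onz(c,240+u/4,v/4,z)
ang=lambda d: np.degrees(np.arctan2(d[1],d[0]))
P=np.array([f(u,v,0) for u,v in [(418,640),(405,700),(370,745),(330,768),(292,777),(250,770),(215,750),(400,580),(365,535)]])
r=least_squares(lambda x:np.hypot(*(P-x).T)-.034,P.mean(0)+[0,.03]); print('mat',r.x,r.fun*1000)
# lid contour
L=np.array([f(u,v,.054) for u,v in [(130,610),(377,610),(253,484),(253,736),(167,525),(340,525),(340,697),(166,695)]])
q=least_squares(lambda x:np.hypot(*(L-x).T)-.027,L.mean(0)); print('lid',q.x,q.fun*1000)
b=f(142,667,.054)-f(245,616,.054); print('bar ang',ang(b),'from lid cen',ang(f(142,667,.054)-q.x))
print('strip',f(305,295,0),f(294,490,0),ang(f(305,295,0)-f(294,490,0)))
a,d=f(172,274,0),f(443,291,0);print('front bottom',a,d,np.hypot(*(a-d)),ang(a-d)-90)
a2,d2=f(138,193,.06),f(473,213,.06);print('front top',a2,d2,np.hypot(*(a2-d2)),ang(a2-d2)-90)
w=(a+d)/2;print('mid front',w,(a2+d2)/2,'dir mat->',ang((a2+d2)/2-r.x),ang(w-r.x),np.hypot(*(w-r.x)))
print('window px', f(303,253,.034), ang(f(303,253,.034)-r.x), np.hypot(*(f(303,253,.034)-r.x)))
E
```

```text
mat [0.439  0.2564] [ 0.1295  0.2032  0.0581 -0.0415  0.2811 -0.2748 -1.1298 -0.8201 -0.5583]
lid [0.4338 0.2633] [-0.0758 -0.1271 -0.3388 -0.5019 -0.9885 -0.8501 -0.8748 -0.7909]
bar ang -160.41063114054202 from lid cen -160.86541643318589
strip [0.4525 0.338 ] [0.4452 0.2934] 80.63174870565281
front bottom [0.4209 0.3461] [0.486  0.3354] 0.06600933045479461 80.60077900568538
front top [0.4201 0.3465] [0.4864 0.3357] 0.06723221100965535 80.76709998646382
mid front [0.4534 0.3408] [0.4532 0.3411] dir mat-> 80.45377389327716 80.29935029108537 0.08559279595070947
window px [0.4523 0.3387] 80.80826605896372 0.08339370886986858
```

>>> {"op": "step_arm", "data": {
  "plan": [
    {"grip": -0.5, "slide": [0, 0, 0], "spin": -6},
    {"grip": -0.5, "slide": [0, 0, 0], "spin": -6},
    {"grip": -0.5, "slide": [0, 0, 0], "spin": -6},
    {"grip": -0.5, "slide": [0, 0, 0], "spin": -6},
    {"grip": -0.5, "slide": [0, 0, 0], "spin": -6},
    {"grip": -0.5, "slide": [0, 0, 0], "spin": -6},
    {"grip": -0.5, "slide": [0, 0, 0], "spin": 0},
    {"grip": -0.5, "slide": [0, 0, 0], "spin": 0}
  ]
}}

```text
time_s: 67.97
ee_pos: [0.4382, 0.1892, 0.1826]
eef_rot: [-1.564, 0.006, 0.521]
force: [-0.3, -0.4, 0.5]
grip_width: 0.0705
```

```bash
python3 - <<'E'
from h import *
print(get_obs()['eef_rot'])
go([.4338,.2628,.11])
E
```

```text
[-1.5637  0.0064  0.5205]
spin 0 total [0.0332 0.0728 0.0655] n 5 per [0.0066 0.0146 0.0131] at [0.4382 0.1892 0.1826] w 0.0705
```

>>> {"op": "step_arm", "data": {
  "plan": [
    {"grip": -0.5, "slide": [0.0066, 0.0146, 0.0131], "spin": 0},
    {"grip": -0.5, "slide": [0.0066, 0.0146, 0.0131], "spin": 0},
    {"grip": -0.5, "slide": [0.0066, 0.0146, 0.0131], "spin": 0},
    {"grip": -0.5, "slide": [0.0066, 0.0146, 0.0131], "spin": 0},
    {"grip": -0.5, "slide": [0.0066, 0.0146, 0.0131], "spin": 0},
    {"grip": -0.5, "slide": [0, 0, 0], "spin": 0},
    {"grip": -0.5, "slide": [0, 0, 0], "spin": 0}
  ]
}}

```text
time_s: 68.55
ee_pos: [0.4329, 0.2631, 0.1096]
eef_rot: [-1.564, 0.008, 0.524]
force: [0.1, -0.2, 0.8]
grip_width: 0.0704
```

```bash
python3 - <<'E'
from h import *
im,c=wsnap('w41'); crop(im,200,190,440,370,3.2,'w41c')
go([.4338,.2628,.03])
E
```

```text
t 68.55 pos [0.4329 0.2631 0.1096] rot [-1.5637  0.0077  0.5237] q [ 0.4702  0.3123  1.743   0.0075  1.0943 -0.0569] F [ 0.1264 -0.1877  0.7894] w 0.0704
spin 0 total [ 0.0009  0.0804 -0.0009] n 4 per [ 0.0002  0.0201 -0.0002] at [0.4333 0.2629 0.1104] w 0.0701
```

View pics/w41c.png

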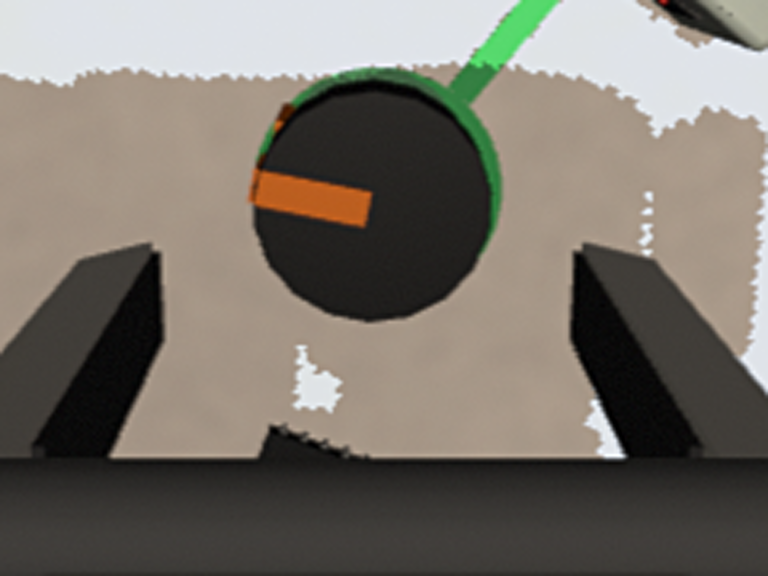

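```bash
python3 - <<'E'
from h import *
im,c=load('w41'); f=lambda u,v,z:onz(c,200+u/3.2,190+v/3.2,z)
ang=lambda d: np.degrees(np.arctan2(d[1],d[0]))
cc=f(372.5,201.5,.054); print(cc,ang(f(250,186,.054)-f(370,210,.054)),ang(f(250,186,.054)-cc), np.hypot(*(f(253,201,.054)-f(492,201,.054))))
go([*cc,.03])
E
```

```text
[0.4325 0.2653] -161.5601678378452 -157.31413232568755 0.05313363465038956
spin 0 total [0.001  0.0804 0.0019] n 4 per [0.0002 0.0201 0.0005] at [0.4333 0.2629 0.1104] w 0.0701
```

>>> {"op": "step_arm", "data": {
  "plan": [
    {"grip": -0.5, "slide": [0.0003, 0.02, 0.0004], "spin": 0},
    {"grip": -0.5, "slide": [0.0002, 0.02, 0.0004], "spin": 0},
    {"grip": -0.5, "slide": [0.0002, 0.02, 0.0004], "spin": 0},
    {"grip": -0.5, "slide": [0.0002, 0.02, 0.0003], "spin": 0},
    {"grip": -0.5, "slide": [0, 0, 0], "spin": 0},
    {"grip": 1, "slide": [0, 0, 0], "spin": 0},
    {"grip": 1, "slide": [0, 0, 0], "spin": 0},
    {"grip": 1, "slide": [0, 0, 0], "spin": 0},
    {"grip": 1, "slide": [0, 0, 0], "spin": 0},
    {"grip": 1, "slide": [0, 0, 0], "spin": 0}
  ],
  "force": 20
}}

```text
time_s: 69.43
ee_pos: [0.4334, 0.2656, 0.0317]
eef_rot: [-1.564, 0.004, 0.526]
force: [-1.0, -3.7, 7.9]
grip_width: 0.0536
```

>>> {"op": "step_arm", "data": {
  "plan": [
    {"grip": 1, "slide": [0, -0.004, 0], "spin": 0},
    {"grip": 1, "slide": [0, -0.008, 0], "spin": 0},
    {"grip": 1, "slide": [0, 0, 0], "spin": 0}
  ]
}}

```text
time_s: 69.68
ee_pos: [0.4333, 0.2658, 0.0439]
eef_rot: [-1.564, 0.004, 0.526]
force: [-0.6, 0.1, -0.5]
grip_width: 0.0533
```

>>> {"op": "step_arm", "data": {
  "plan": [
    {"grip": 1, "slide": [0, 0, 0], "spin": 7},
    {"grip": 1, "slide": [0, 0, 0], "spin": 7},
    {"grip": 1, "slide": [0, 0, 0], "spin": 7},
    {"grip": 1, "slide": [0, 0, 0], "spin": 7},
    {"grip": 1, "slide": [0, 0, 0], "spin": 7},
    {"grip": 1, "slide": [0, 0, 0], "spin": 7},
    {"grip": 1, "slide": [0, 0, 0], "spin": 7},
    {"grip": 1, "slide": [0, 0, 0], "spin": 7},
    {"grip": 1, "slide": [0, 0, 0], "spin": 7},
    {"grip": 1, "slide": [0, 0, 0], "spin": 7},
    {"grip": 1, "slide": [0, 0, 0], "spin": 7},
    {"grip": 1, "slide": [0, 0, 0], "spin": 7},
    {"grip": 1, "slide": [0, 0, 0], "spin": 7},
    {"grip": 1, "slide": [0, 0, 0], "spin": 7},
    {"grip": 1, "slide": [0, 0, 0], "spin": 7},
    {"grip": 1, "slide": [0, 0, 0], "spin": 7},
    {"grip": 1, "slide": [0, 0, 0], "spin": 7},
    {"grip": 1, "slide": [0, 0, 0], "spin": 0},
    {"grip": 1, "slide": [0, 0, 0], "spin": 0}
  ]
}}

```text
time_s: 71.27
ee_pos: [0.4326, 0.2654, 0.0422]
eef_rot: [-1.579, 0.003, -1.547]
force: [1.0, -0.2, -1.4]
grip_width: 0.0537
```

```bash
python3 - <<'E'
from h import *
im,c=wsnap('w42'); crop(im,200,190,440,370,3.2,'w42c')
go([.4390,.2564,.0445])
E
```

```text
t 71.27 pos [0.4326 0.2654 0.0422] rot [-1.5793  0.0034 -1.547 ] q [0.4745 0.4133 1.7878 0.0084 0.9466 2.0166] F [ 0.9687 -0.1596 -1.4499] w 0.0537
spin 0 total [ 0.0092 -0.0024  0.0061] n 1 per [ 0.0092 -0.0024  0.0061] at [0.4326 0.2654 0.0422] w 0.0539
```

View pics/w42.png

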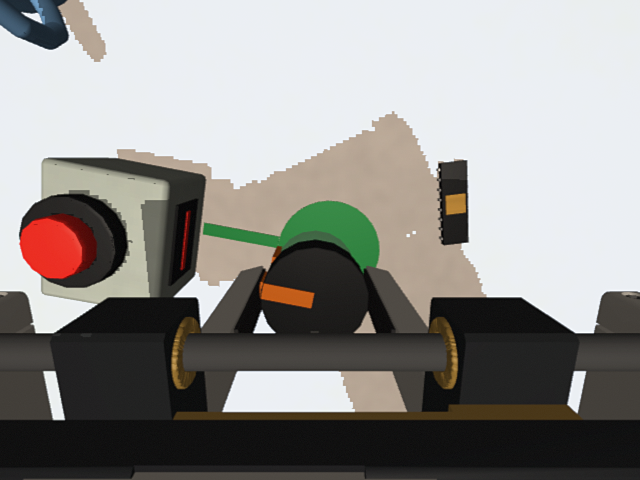

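```bash
python3 - <<'E'
from h import *
from scipy.optimize import least_squares
im,c=load('w42'); crop(im,190,190,400,340,3.8,'w42c')
g=mask(im,(50,100,30),(75,255,255)); print([(ce,s) for ce,s,_ in blobs(g,100)])
E
```

```text
[(array([317.552 , 230.2979]), array([ 203,  201,  176,   74, 4257], dtype=int32))]
```

View pics/w42c.png

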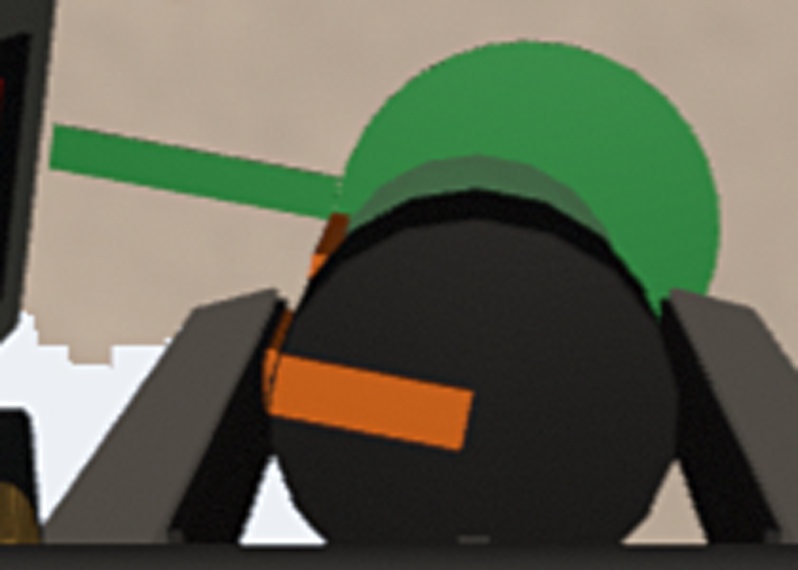

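```bash
python3 - <<'E'
from h import *
from scipy.optimize import least_squares
im,c=load('w42'); f=lambda u,v,z:onz(c,190+u/3.8,190+v/3.8,z)
ang=lambda d: np.degrees(np.arctan2(d[1],d[0]))
z=.0422-.0317+.054
print('bar edges',ang(f(280,352,z)-f(474,391,z)),ang(f(272,412,z)-f(462,450,z)))
bs=f(468,421,z);print('bar start',bs)
P=np.array([f(u,v,0) for u,v in [(345,185),(362,140),(400,90),(460,54),(530,41),(600,55),(660,95),(705,160),(720,220),(710,285)]])
r=least_squares(lambda x:np.hypot(*(P-x).T)-.034,P.mean(0)); print('mat',r.x,r.fun*1000)
print('strip',ang(f(55,124,0)-f(340,179,0)),ang(f(50,168,0)-f(332,217,0)))
L=np.array([f(u,v,z) for u,v in [(275,410),(678,405),(340,265),(480,220),(610,265),(655,340)]])
q=least_squares(lambda x:np.hypot(*(L-x).T)-.027,L.mean(0)); print('lid',q.x,q.fun*1000, ang(f(272,383,z)-q.x))
E
```

```text
bar edges 79.3331304735682 79.26360778013321
bar start [0.4305 0.2658]
mat [0.4378 0.2559] [-0.6972 -0.4007  0.1086  0.2342  0.3353  0.1348 -0.3343 -0.4152 -0.1016
 -0.2152]
strip 80.16813457056516 81.20214194975327
lid [0.4303 0.2651] [-1.3144 -0.4536  0.1288  0.2203  0.4267 -1.1754] 79.37100860576517
```

>>> {"op": "step_arm", "data": {
  "plan": [
    {"grip": 1, "slide": [0.0047, 0, 0.0037], "spin": 0},
    {"grip": 1, "slide": [0.0046, 0, 0.0038], "spin": -1.3},
    {"grip": 1, "slide": [0, 0, 0], "spin": 0},
    {"grip": 1, "slide": [0, 0, 0], "spin": 0}
  ]
}}

```text
time_s: 71.65
ee_pos: [0.4405, 0.2559, 0.0419]
eef_rot: [-1.58, 0.003, -1.528]
force: [-1.1, 0.6, -1.5]
grip_width: 0.0534
```

>>> {"op": "step_arm", "data": {
  "plan": [
    {"grip": 1, "slide": [0, 0.004, 0], "spin": 0},
    {"grip": 1, "slide": [0, 0.004, 0], "spin": 0},
    {"grip": 1, "slide": [0, 0.0015, 0], "spin": 0},
    {"grip": 1, "slide": [0, 0, 0], "spin": 0},
    {"grip": 1, "slide": [0, 0, 0], "spin": 0}
  ]
}}

```text
time_s: 72.07
ee_pos: [0.44, 0.2563, 0.0322]
eef_rot: [-1.58, 0.003, -1.528]
force: [-0.9, 0.2, -0.9]
grip_width: 0.0535
```

>>> {"op": "step_arm", "data": {
  "plan": [
    {"grip": 1, "slide": [0, 0.0005, 0], "spin": 0},
    {"grip": 0, "slide": [0, 0, 0], "spin": 0},
    {"grip": -0.5, "slide": [0, 0, 0], "spin": 0},
    {"grip": -0.5, "slide": [0, 0, 0], "spin": 0},
    {"grip": -0.5, "slide": [0, 0, 0], "spin": 0},
    {"grip": -0.5, "slide": [0, -0.01, 0], "spin": 0},
    {"grip": -0.5, "slide": [0, -0.02, 0], "spin": 0},
    {"grip": -0.5, "slide": [0, -0.02, 0], "spin": 0},
    {"grip": -0.5, "slide": [0, -0.02, 0], "spin": 0},
    {"grip": -0.5, "slide": [0, -0.02, -0.01], "spin": 0},
    {"grip": -0.5, "slide": [0, -0.02, -0.02], "spin": 0},
    {"grip": -0.5, "slide": [0, -0.015, -0.02], "spin": 0},
    {"grip": -0.5, "slide": [0, 0, 0], "spin": 0},
    {"grip": -0.5, "slide": [0, 0, 0], "spin": 0}
  ]
}}

```text
time_s: 73.23
ee_pos: [0.3914, 0.254, 0.1588]
eef_rot: [-1.577, 0.005, -1.528]
force: [0.5, 0.2, 0.0]
grip_width: 0.0706
```

```bash
python3 - <<'E'
from h import *
im,c=wsnap('w43'); crop(im,190,120,390,270,3.9,'w43c')
E
```

```text
t 73.23 pos [0.3914 0.254  0.1588] rot [-1.5771  0.0046 -1.5276] q [0.4932 0.1632 1.8036 0.0074 1.1784 2.0179] F [0.4574 0.2343 0.025 ] w 0.0706
```

View pics/w43.png

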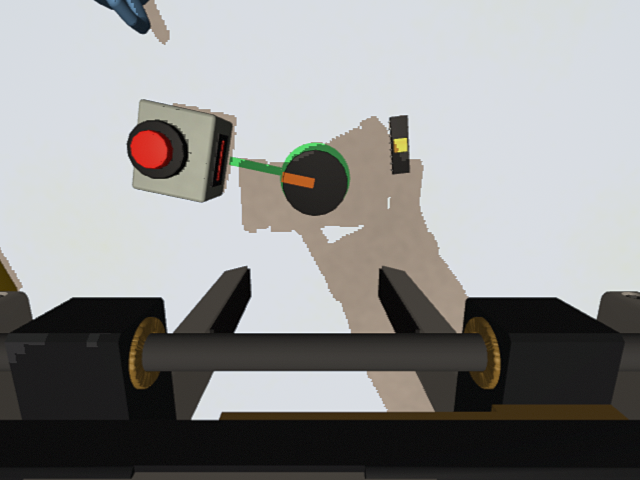

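View pics/w43c.png

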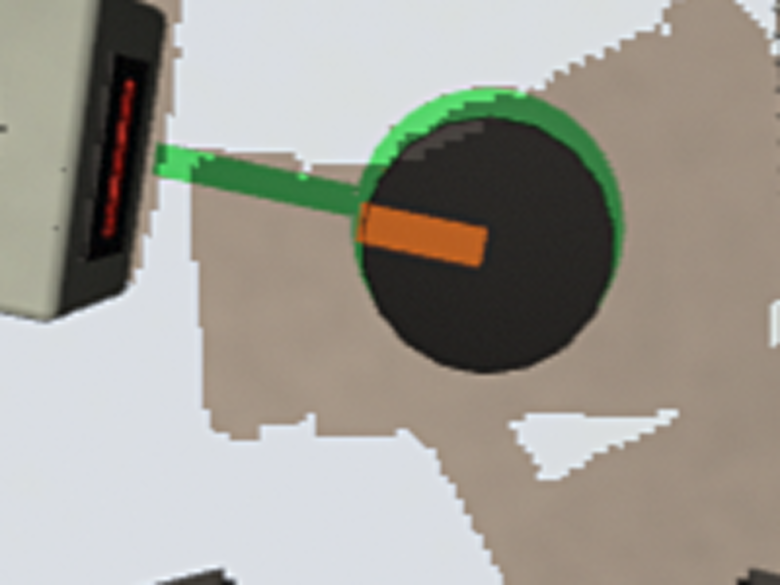

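```bash
python3 - <<'E'
from h import *
from scipy.optimize import least_squares
im,c=load('w43'); f=lambda u,v,z:onz(c,190+u/3.9,120+v/3.9,z)
ang=lambda d: np.degrees(np.arctan2(d[1],d[0]))
z=.054
print('bar',ang(f(362,203,z)-f(487,228,z)),ang(f(362,242,z)-f(482,267,z)))
P=np.array([f(u,v,0) for u,v in [(365,175),(390,130),(430,102),(490,87),(545,97),(590,132),(615,180),(624,225),(612,280)]])
r=least_squares(lambda x:np.hypot(*(P-x).T)-.034,P.mean(0)); print('mat',r.x,r.fun*1000)
L=np.array([f(u,v,z) for u,v in [(361,245),(614,245),(488,116),(488,372),(398,155),(578,155),(578,335),(398,335)]])
q=least_squares(lambda x:np.hypot(*(L-x).T)-.027,L.mean(0)); print('lid',q.x,q.fun*1000)
print('strip',ang(f(165,143,0)-f(358,186,0)),ang(f(158,175,0)-f(355,216,0)))
# button
print('button', onz(c,150,150,.075), onz(c,150,150,.08))
ct=cams.calibration('top')
print('button top', onz(ct,141.64,308.56,.075),onz(ct,141.64,308.56,.08))
print('win bottom edge dir', ang(f(118,55,.04)-f(90,260,.04)))
E
```

```text
bar 81.3540793957445 80.83127446116221
mat [0.4384 0.2558] [-0.7479 -0.0023 -0.3036  0.0245  0.5281  0.1479 -0.5493 -0.2272 -0.4277]
lid [0.4375 0.2558] [-0.3491 -0.4531 -0.2899 -0.5115 -0.4906 -0.4241 -0.278  -0.363 ]
strip 80.1453848227803 80.88621613185813
button [0.4582 0.3797] [0.4582 0.3773]
button top [0.4599 0.3802] [0.4594 0.3786]
win bottom edge dir -9.200129153308769
```

```bash
python3 - <<'E'
from h import *
im,c=load('w43')
obs=[]
for ce,s,_ in blobs(red(im),100): print('w',ce,s); obs.append((c,ce)) if abs(ce[0]-150)<20 else 0
im42,c42=load('w42'); 
for ce,s,_ in blobs(red(im42),100): print('w42',ce,s); obs.append((c42,ce)) if s[4]>1000 else 0
for n,nm in (('top','t39'),('scene','s29')):
  i=cv2.imread(f'pics/{nm}.png'); cc=cams.calibration(n)
  for ce,s,_ in blobs(red(i),20):
    print(n,ce,s)
    if n=='top' and abs(ce[0]-141)<6: obs.append((cc,ce))
    if n=='scene' and ce[0]>480: obs.append((cc,ce))
A=np.zeros((3,3));b=np.zeros(3)
for cc,p in obs:
  o,d=ray(cc,*p); d/=np.linalg.norm(d); M=np.eye(3)-np.outer(d,d); A+=M;b+=M@o
x=np.linalg.solve(A,b);print(x)
for cc,p in obs: print(proj(cc,x)-p)
E
```

```text
w [150.8676 149.0946] [ 130  130   43   39 1322]
w [220.0288 160.0577] [216 140   9  41 104]
w42 [184.8468 239.7944] [180 211  11  59 248]
w42 [ 57.8659 245.6169] [  20  213   77   66 3915]
top [449.7763 178.1974] [428 174  44  10 380]
top [364.6462 202.1385] [361 198   8   9  65]
top [309.8594 205.2031] [306 201   9   9  64]
top [337.2034 203.6271] [334 200   8   8  59]
top [282.0323 206.7097] [278 203   9   9  62]
top [141.681  308.5767] [135 302  14  14 163]
scene [290.1429 232.4524] [286 230   9   6  42]
scene [314.0137 240.2877] [310 235   9  14  73]
scene [338.5263 245.8105] [334 240  10  14  95]
scene [510.5316 246.2405] [505 242  12  10  79]
scene [364.3269 248.0192] [360 245  10   7  52]
scene [ 46.587  276.9565] [ 35 275  24   6  46]
scene [196.4697 284.4485] [177 277  41  17 330]
[0.4591 0.3778 0.0787]
[-0.7552 -0.335 ]
[-2.8636  0.8969]
[0.5396 0.2121]
[-0.1683  0.2662]
```

```bash
python3 - <<'E'
from h import *
im,c=snap('top','t44'); crop(im,80,150,580,350,1.6,'t44c')
go([.459,.377,.11])
E
```

```text
spin 0 total [-0.1202  0.047   0.073 ] n 7 per [-0.0172  0.0067  0.0104] at [0.3916 0.2537 0.1573] w 0.0704
```

View pics/t44c.png

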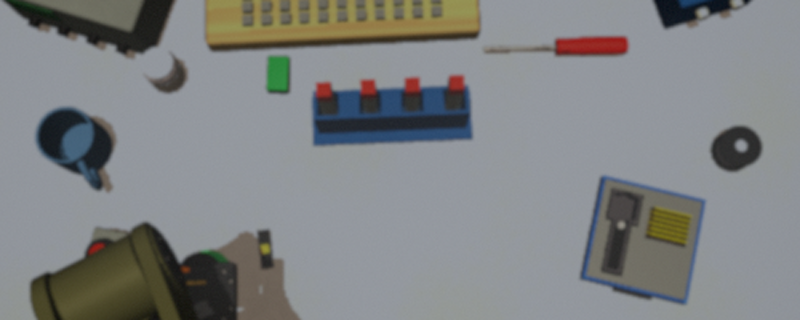

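All in place. Move to the button with the fingers shut.

>>> {"op": "step_arm", "data": {
  "plan": [
    {"grip": 1, "slide": [-0.0172, 0, 0.0104], "spin": 0},
    {"grip": 1, "slide": [-0.0172, 0, 0.0104], "spin": 0},
    {"grip": 1, "slide": [-0.0172, 0, 0.0104], "spin": 0},
    {"grip": 1, "slide": [-0.0172, 0, 0.0104], "spin": 0},
    {"grip": 1, "slide": [-0.0172, 0, 0.0104], "spin": 0},
    {"grip": 1, "slide": [-0.0172, 0.01, 0.0104], "spin": 0},
    {"grip": 1, "slide": [-0.0172, 0.015, 0.0104], "spin": 0},
    {"grip": 1, "slide": [0, 0.015, 0], "spin": 0},
    {"grip": 1, "slide": [0, 0, 0], "spin": 0},
    {"grip": 1, "slide": [0, 0, 0], "spin": 0}
  ]
}}

```text
time_s: 74.17
ee_pos: [0.4584, 0.3767, 0.1158]
eef_rot: [-1.582, 0.002, -1.529]
force: [-0.1, -0.6, 0.4]
grip_width: 0.0074
```

```bash
python3 - <<'E'
from h import *
im,c=wsnap('w45')
im,c=snap('scene','s45'); crop(im,430,180,560,300,5.5,'s45c')
go([.459,.377,.085])
E
```

```text
t 74.17 pos [0.4584 0.3767 0.1158] rot [-1.582   0.0018 -1.5286] q [0.6226 0.4837 1.4831 0.0082 1.1833 2.1481] F [-0.1463 -0.6355  0.4127] w 0.0074
spin 0 total [0.0001 0.0327 0.0003] n 2 per [0.0001 0.0164 0.0002] at [0.4589 0.377  0.1177] w 0.001
```

View pics/w45.png

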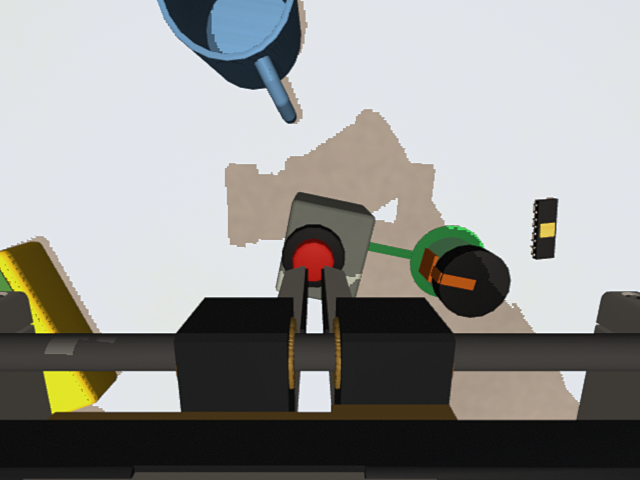

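View pics/s45c.png

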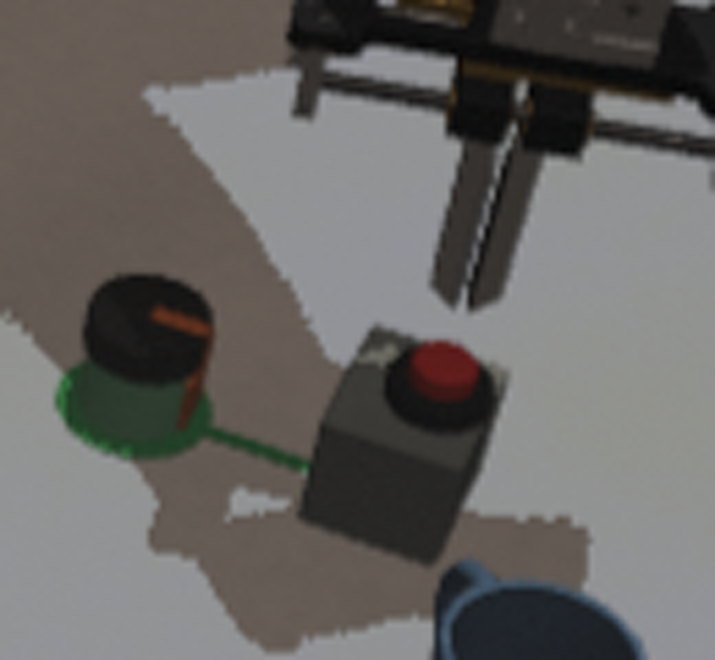

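>>> {"op": "step_arm", "data": {
  "plan": [
    {"grip": 1, "slide": [0, 0.012, 0], "spin": 0},
    {"grip": 1, "slide": [0, 0.012, 0], "spin": 0},
    {"grip": 1, "slide": [0, 0.006, 0], "spin": 0},
    {"grip": 1, "slide": [0, 0, 0], "spin": 0},
    {"grip": 1, "slide": [0, 0, 0], "spin": 0}
  ]
}}

```text
time_s: 74.68
ee_pos: [0.4582, 0.3772, 0.0867]
eef_rot: [-1.58, 0.003, -1.528]
force: [0.2, 0.4, 0.4]
grip_width: 0.0005
```

>>> {"op": "step_arm", "data": {
  "plan": [
    {"grip": 1, "slide": [0, 0.002, 0], "spin": 0},
    {"grip": 1, "slide": [0, 0.002, 0], "spin": 0},
    {"grip": 1, "slide": [0, 0.002, 0], "spin": 0},
    {"grip": 1, "slide": [0, 0, 0], "spin": 0}
  ]
}}

```text
time_s: 75.02
ee_pos: [0.4584, 0.3775, 0.0812]
eef_rot: [-1.579, 0.004, -1.528]
force: [0.1, 0.5, 2.0]
grip_width: 0.0003
```

>>> {"op": "step_arm", "data": {
  "plan": [
    {"grip": 1, "slide": [0, 0.002, 0], "spin": 0},
    {"grip": 1, "slide": [0, 0.001, 0], "spin": 0},
    {"grip": 1, "slide": [0, 0, 0], "spin": 0}
  ]
}}

```text
time_s: 75.27
ee_pos: [0.4584, 0.3775, 0.0783]
eef_rot: [-1.579, 0.004, -1.528]
force: [0.8, 0.2, 5.0]
grip_width: 0.0003
```

>>> {"op": "step_arm", "data": {
  "plan": [
    {"grip": 1, "slide": [0, 0.001, 0], "spin": 0},
    {"grip": 1, "slide": [0, 0.001, 0], "spin": 0},
    {"grip": 1, "slide": [0, 0, 0], "spin": 0}
  ]
}}

```text
time_s: 75.52
ee_pos: [0.4584, 0.3775, 0.0764]
eef_rot: [-1.579, 0.004, -1.528]
force: [0.9, 0.4, 5.6]
grip_width: 0.0001
```

>>> {"op": "step_arm", "data": {
  "plan": [
    {"grip": 1, "slide": [0, 0.001, 0], "spin": 0},
    {"grip": 1, "slide": [0, 0, 0], "spin": 0},
    {"grip": 1, "slide": [0, 0, 0], "spin": 0}
  ]
}}

```text
time_s: 75.77
ee_pos: [0.4585, 0.3775, 0.0761]
eef_rot: [-1.579, 0.004, -1.528]
force: [-1.8, -2.7, 12.6]
grip_width: 0.0002
```

>>> {"op": "step_arm", "data": {
  "plan": [
    {"grip": 1, "slide": [0, 0.0007, 0], "spin": 0},
    {"grip": 1, "slide": [0, 0, 0], "spin": 0},
    {"grip": 1, "slide": [0, 0, 0], "spin": 0}
  ]
}}

```text
time_s: 76.02
ee_pos: [0.4586, 0.3776, 0.076]
eef_rot: [-1.578, 0.004, -1.528]
force: [-4.5, -3.4, 17.5]
grip_width: 0.0001
```

>>> {"op": "step_arm", "data": {
  "plan": [
    {"grip": 1, "slide": [0, -0.005, 0], "spin": 0},
    {"grip": 1, "slide": [0, -0.015, 0], "spin": 0},
    {"grip": 1, "slide": [0, -0.02, 0], "spin": 0},
    {"grip": 1, "slide": [0, -0.02, 0], "spin": 0},
    {"grip": 1, "slide": [0, -0.02, -0.005], "spin": 0},
    {"grip": 1, "slide": [0, -0.02, -0.015], "spin": 0},
    {"grip": 1, "slide": [0, -0.02, -0.015], "spin": 0},
    {"grip": 1, "slide": [0, -0.01, -0.015], "spin": 0},
    {"grip": 1, "slide": [0, 0, -0.015], "spin": 0},
    {"grip": 1, "slide": [0, 0, 0], "spin": 0},
    {"grip": 1, "slide": [0, 0, 0], "spin": 0}
  ]
}}

```text
time_s: 76.93
ee_pos: [0.3942, 0.3742, 0.2048]
eef_rot: [-1.58, 0.003, -1.528]
force: [0.4, -0.6, -0.7]
grip_width: 0.0004
```

```bash
python3 - <<'E'
from h import *
im,c=wsnap('w46')
im,c=snap('scene','s46'); crop(im,140,170,560,370,1.9,'s46c')
im,c=snap('top','t46'); crop(im,80,150,580,350,1.6,'t46c')
E
```

```text
t 76.93 pos [0.3942 0.3742 0.2048] rot [-1.5798  0.0032 -1.5275] q [0.6881 0.2888 1.5368 0.0082 1.3213 2.2135] F [ 0.4169 -0.6257 -0.7157] w 0.0004
```

View pics/w46.png

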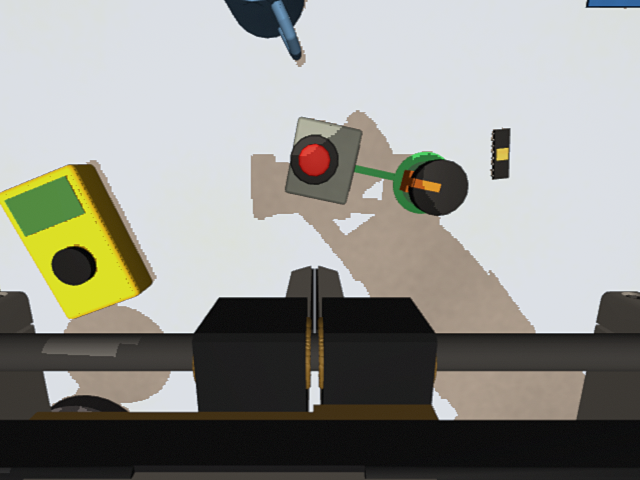

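View pics/s46c.png

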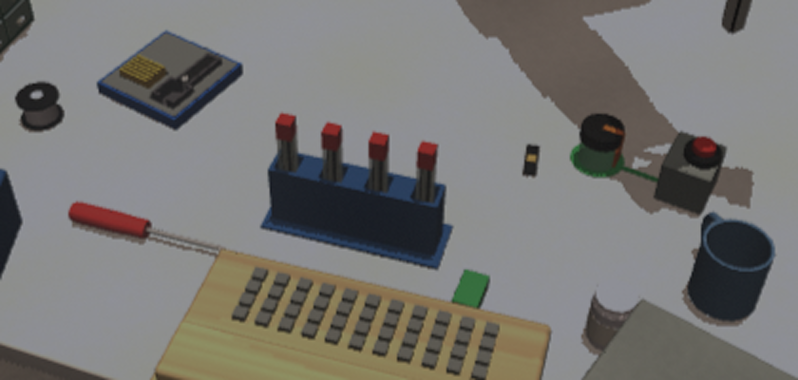

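View pics/t46c.png

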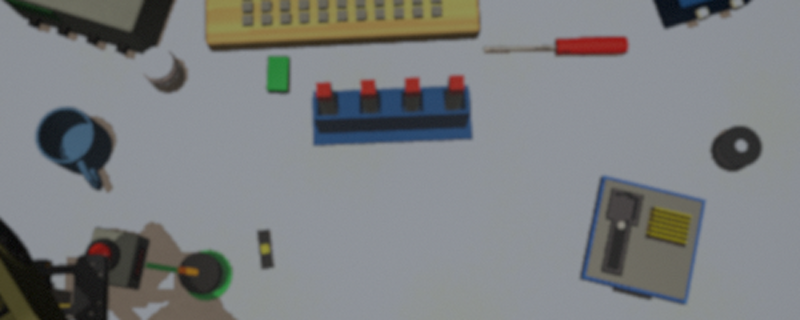

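```bash
python3 - <<'E'
from h import *
im=cv2.imread('pics/s46.png'); c=cams.calibration('scene')
for p in [(.652,.0902),(.6542,.0353),(.6564,-.0197),(.6586,-.0746)]: print(proj(c,np.array([*p,.143])), proj(c,np.array([*p,.155])))
m=mask(im,(0,120,40),(8,255,255))|mask(im,(172,120,40),(180,255,255))
for ce,s,_ in blobs(m,30): print(ce,s)
print(hand_in())
E
```

```text
[364.1863 251.3603] [364.3865 247.1287]
[339.0114 246.0571] [339.0403 241.8351]
[314.3216 240.8547] [314.186  236.6428]
[290.189  235.7711] [289.8959 231.5698]
[289.43 235.93] [285 230  10  14 100]
[313.7429 241.2762] [310 235   9  14 105]
[338.6449 246.2056] [334 240  10  14 107]
[510.2596 247.1923] [504 242  13  11 104]
[364.0446 251.2589] [360 245  10  14 112]
[ 48.5789 277.5526] [ 35 275  28   7  76]
[196.25   284.9209] [176 277  42  18 392]
[ 63.6792 285.7925] [ 57 281  13  11  53]
the job is handed in; nothing more can be done
None
```

The kit is put away and the job was handed in at about 77 s. My last checks all agreed with a finished job; the hand-in itself gives no verdict.

- **Rails:** All four stand one to a compartment, red stoppers up. In the scene camera each stopper is within half a pixel of where a fully seated rail should show it.
- **Heatsink and puller:** Both are home in their cutouts. Pressing on top met a hard stop at 32 mm for the heatsink and 30.2 mm for the puller, the seated heights.
- **Jar:** It stands upright, about 1 mm from the centre of the green disc. Its mark points at 81.1° and the window direction is about 80.6°.
- **Button:** It was pressed last, down about 6 mm to a hard stop at 17 N, then released. The pictures taken afterwards showed nothing else disturbed.

**Slips on the way:**
- One early fast move left the tool tilted about 3°. I corrected that before grasping anything.
- The first rail caught on the rim of its compartment and had to be lifted and set in again.
- My check press on the heatsink peaked at about 40 N at the fingertips.
- I saw no push of the jar, puller or heatsink, and no obvious slackening of the grip.

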